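# Load the filter rack and lock it

### The arm

A 7-joint arm with a two-finger parallel gripper is mounted at the origin on the work surface. World frame = base frame: x ahead of the robot, y to its left, z up, the work surface at z = 0. Lengths are in m, angles in rad, forces in N, time in s.
With the tool pointing down it reaches from about 0.4 to 0.85 m from the base axis. Payload 4.5 kg.
Tool frame: the origin (TCP) lies midway between the tips of the shut fingers; the grasp point (between the pads) lies 19 mm behind it; z points along the fingers, y is the direction in which the jaws open and shut (so a half turn about z gives the same grasp; the last joint's range is limited). The gripper opens to 85 mm and grips with 20 to 120 N. Pads are 22 mm wide; open, the fingers measure 114 mm over their backs; the gripper's body (76 mm by 85 mm) begins 54 mm behind the grasp point. The pads swing forward as they close: fully open they stand 13 mm farther back than shut.
Start: joints at [-1.25, 0.689, -0.195, 1.565, 0.157, 0.902, -0.215], TCP at [0.177, 0.6, 0.231] pointing down, gripper open.
Joint ranges: [-3.01, 3.01], [-0.46, 2.08], [-1.47, 1.51], [0.13, 2.56], [-1, 4.14], [0.04, 2.09], [-2.66, 2.66]. Speed limits (rad/s): [2.57, 2.57, 3.14, 3.14, 3.14, 3.14, 3.14].

### API

Orientations are given as a unit quaternion [x, y, z, w].
In Python, from rig import observe, read_camera, calibration, job_done gives the robot as it stands.
- The arm moves only by the tool carry_out, never from a script. Its argument "targets" is a list of rows, each a list of 7 numbers: the closure, from 0 (fully open) to 1 (shut), then the shift along the tool's x, y, z each as a share of 0.2 m, from -1 to 1, then the turn, a rotation vector about the tool's x, y, z each as a share of pi rad, from -1 to 1. A call has 1 to 8 rows; each row is the pose to reach, as a shift and turn from the pose commanded when the call began, along the tool's axes at that moment, turning the shorter way round; what a row does not reach only later rows make up. A row lasts 1/10 s, in which the tool goes at most 50 mm and 8.59 degrees, less where a joint would pass 70% of its speed; a pose out of reach is approached as far as the arm can. A call with a number of a shift or a turn outside -1 to 1 is refused whole. A call with a gripper value outside its range is refused whole. The fingers move at their own pace and stop on an object; "newtons" is the grip in N (left out, the last holds). Time passes only in rows, so rows that repeat a pose let the fingers close. It gives the time, the measured TCP pose, the force and the opening at its end, in the units of the state.
- observe(): the state, without advancing time (a new reading comes with each control period).
- read_camera(name): name is "side" or "top" or "wrist"; returns (picture, depth): 480x640x3 uint8, red, green, blue; 480x640 float32, m along the optical axis (not along the pixel's ray), 0 where there is no reading.
- calibration(name): a dict with "camera_matrix" (3x3 intrinsics, pixels), "rvec" (rotation vector, rad) and "tvec" (3), from world to camera coordinates, as OpenCV has them. Camera axes: x right, y down, z forward; pixel columns grow to the right and rows downward; lengths in m; the calibration is good to about 2 mm. A picture is of the moment at which its call begins: read the wrist's pose just before it. calibration takes no time and is no camera call; for the wrist camera it gives the pose at the moment of the call.
- job_done(): hands the job in, once; it reports no verdict.
The state is a dict: "t": time; "q": joint angles; "dq": joint speeds; "joint_torque": joint torques, N m; "eef_pos": TCP position; "orientation": TCP orientation; "wrist_force": force on the tool from outside, world axes, zero at the start; "wrist_torque": the same for the moment, N m; "gripper_width": finger opening in m.
Only numpy, scipy, OpenCV 4.12 (cv2) and the standard library are available. Lean on these libraries where they do the work, as an engineer would, in place of code of your own. Each camera call takes 0.05 s, during which the arm holds its last target.

### The job

Swing the rack's red lever fully open and lay the yellow cover plate flat on the black pad. Then, with the lever still open, stack every filter plate from the bench flat in the middle lane of the sloping shelf, squarely one on another with each end touching the blue backstop, and put the yellow cover plate on top in the same way. Finally swing the lever fully back to its locked stop, leaving the other things on the bench alone.

Things in the scene. Friction and masses are not known exactly. Their poses are not given: they have to be found in the camera images.
- shelf: sloping aluminium shelf of the rack. Origin: middle of the foot of the backstop, on the shelf's surface, 22 mm above the bench. x runs up the slope away from the backstop (20 degrees up, roughly away from the robot), y along the backstop, z square to the surface. Surface 120 mm wide (y -60 to 60), to x = 100 mm, no side walls; two blue lines at y = -28 and 28 mark the middle lane. Blue backstop at the low, robot-side end: 54 mm high, 120 wide, 6 thick
- seat (a point): point on the shelf's surface at its x = 42, y = 0 mm: below the centre of a plate seated with its 84 mm side along the shelf's x and its end face on the backstop. Friction usually keeps a plate from sliding down by itself
- rack: fixed base of the rack, 200 x 150 mm, 8 mm thick, level, in a different place and heading each time; origin on the bench straight below that of shelf, same heading, z up
- cover: the plain yellow cover plate with two thin black stripes, 84 (x) x 46 (y) x 10 mm, same either way up; origin at its very centre; about 0.08 kg; starts alone on the shelf against the backstop, under the red retaining bar
- pad: black rubber pad fixed on the bench, 120 (x) x 75 (y) x 4 mm thick; origin in the middle of its underside
- lever (a joint): angle of the red locking lever, rad, about a vertical axis: 0 = locked (the retaining bar lies across, above the middle of the shelf; end stop), growing anticlockwise seen from above to 1.571 = fully open (end stop; the bar points up-slope beside the shelf). It stays where it is left; turning it takes about 0.15 N m
- knob (a point): the lever's black upright round knob, 18 mm diameter, spanning 118 to 158 mm above the bench, 65 mm from the lever's axis, opposite the retaining bar; this point is on its centre line at mid-height, 138 mm above the bench. At joint 0 it lies on the shelf's +y side of the axis, when open on the robot side. The red bar is 16 mm wide, lies 108 to 118 mm above the bench and reaches 100 mm the other way from the axis
- pivot (a point): point on the lever's vertical axis 138 mm above the bench; the axis post stands 85 mm to the shelf's +y side of its middle line
- plate_a: loose filter plate, a flat slab 84 (its x) x 46 (its y) x 10 mm, black frame with one orange pane, the same either way up; origin at its very centre; about 0.09 kg; starts lying flat on the bench; in some starts it is absent
- plate_b: loose filter plate, a flat slab 84 (its x) x 46 (its y) x 10 mm, black frame with one green pane, the same either way up; origin at its very centre; about 0.09 kg; starts lying flat on the bench; in some starts it is absent
- plate_c: loose filter plate, a flat slab 84 (its x) x 46 (its y) x 10 mm, black frame with one blue pane, the same either way up; origin at its very centre; about 0.09 kg; starts lying flat on the bench; in some starts it is absent
- plate_d: loose filter plate, a flat slab 84 (its x) x 46 (its y) x 10 mm, black frame with one magenta pane, the same either way up; origin at its very centre; about 0.09 kg; starts lying flat on the bench; in some starts it is absent
- post: bystander, to be left alone: steel optical post on a round foot, 32 mm diameter, 50 mm tall; origin in the middle of its underside
- bottle: bystander, to be left alone: clear plastic bottle, 60 mm diameter, 130 mm tall; origin in the middle of its underside
- jar: bystander, to be left alone: glass jar with steel lid, 52 mm diameter, 70 mm tall; origin in the middle of its underside
- carton: bystander, to be left alone: small cardboard carton, 60 x 85 x 35 mm; origin in the middle of its underside
- lens_ring: bystander, to be left alone: black lens ring, 50 mm diameter, 12 mm high; origin in the middle of its underside
- driver: bystander, to be left alone: screwdriver, 150 mm long, origin under its middle
- cup: bystander, to be left alone: white plastic cup, 70 mm diameter, 80 mm tall; origin in the middle of its underside
Things that resemble listed ones, but are neither listed nor needed, are in the scene too. Of the things like the cover, leave any that is white; of the rest the larger one is meant.

How it is judged:
By the outcome, as a careful person would: the job done as asked, in the order asked, and still so for the second after the job is handed in, with the robot touching nothing.
Of plate_a, plate_b, plate_c, plate_d only 3 to 4 are there at a start; the rules pass over those that are not, and their reading is None.
At some moment in a run one of plate_a, plate_b, plate_c, plate_d may be knocked a few centimetres aside while the robot is not near it.
Once in a run the grip may slacken for a moment while it holds something.
It also fails if it takes over 210 s, if anything falls off the work surface, if the arm or the gripper's body presses on something with over 40 N, if the wrist force passes 120 N, or if a joint passes its speed limit or range.

## Working session

There is one attempt and no reset: what is moved stays moved. The work goes in short steps, Python scripts to look and compute and a tool call to move; the robot and the scene stay as the last step left them, time stands still between calls to the robot, and variables do not carry over. Pictures are saved under pics/ and viewed, and the job is handed in when it is done.

Besides the shell and the picture viewer there is one more tool, called after "Call:" as name(argument=value, ...) on one line, values as JSON. carry_out: Moves the arm, as the interface text tells. Its arguments: {"type":"object","properties":{"targets":{"type":"array"},"newtons":{"type":"number"}},"required":["targets"]}

```bash
ls; mkdir -p pics
cat > h.py <<'E'
import numpy as np, cv2, json
from scipy.spatial.transform import Rotation as R
from rig import observe, read_camera, calibration, job_done
def save(n,img): cv2.imwrite('pics/'+n+'.png',img[:,:,::-1])
def cam(name):
    c=calibration(name); K=np.array(c['camera_matrix']); Rm=cv2.Rodrigues(np.array(c['rvec'],float))[0]; t=np.array(c['tvec'],float).ravel()
    return K,Rm,t
def ray(name,uv,z,c=None):
    K,Rm,t=c or cam(name); uv=np.atleast_2d(uv).astype(float)
    d=np.c_[uv,np.ones(len(uv))]@np.linalg.inv(K).T@Rm; o=-Rm.T@t
    return o+d*((z-o[2])/d[:,2])[:,None]
def cloud(depth,c):
    K,Rm,t=c; v,u=np.mgrid[:480,:640]
    P=np.stack([u,v,np.ones_like(u)],-1)@np.linalg.inv(K).T*depth[...,None]
    return (P-t)@Rm
def proj(P,c):
    K,Rm,t=c; p=(np.atleast_2d(P)@Rm.T+t)@K.T; return p[:,:2]/p[:,2:]
E
python3 - <<'E'
from h import *
s=observe(); print(s['t'],s['eef_pos'],s['orientation'],s['gripper_width'])
for n in ['top','side','wrist']:
    c=cam(n); p,d=read_camera(n); save(n+'0',p); np.savez('pics/'+n+'0.npz',p=p,d=d,K=c[0],R=c[1],t=c[2]); print(n,-c[1].T@c[2],c[1][2],c[0][0,0])
E
```

```text
pics
0.0 [0.17665007 0.59882734 0.23048186] [ 1.42860745e-01  9.89742361e-01 -9.28348149e-04 -6.52557885e-05] 0.08554577562501096
top [0.4427426  0.01086379 1.16757878] [ 0.11523613  0.02177885 -0.99309935] 553.7630341007161
side [ 0.08515667 -0.58502035  0.65707682] [ 0.47199555  0.65515557 -0.58990795] 491.3528803498527
wrist [0.11427165 0.61822125 0.37228844] [ 0.24876451 -0.07369899 -0.96575601] 346.49293365521476
```

View pics/top0.png

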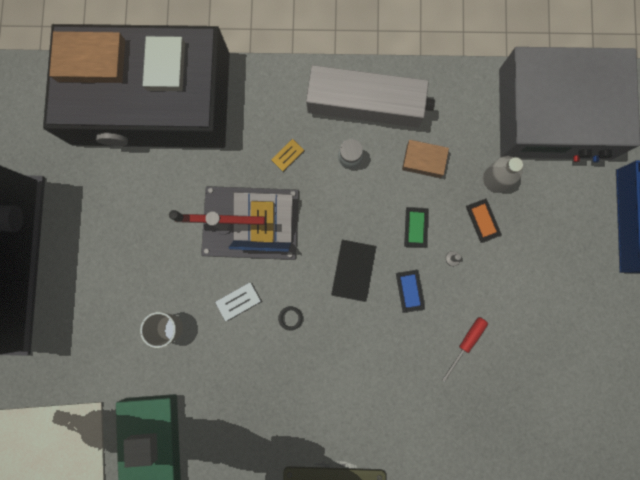

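View pics/side0.png

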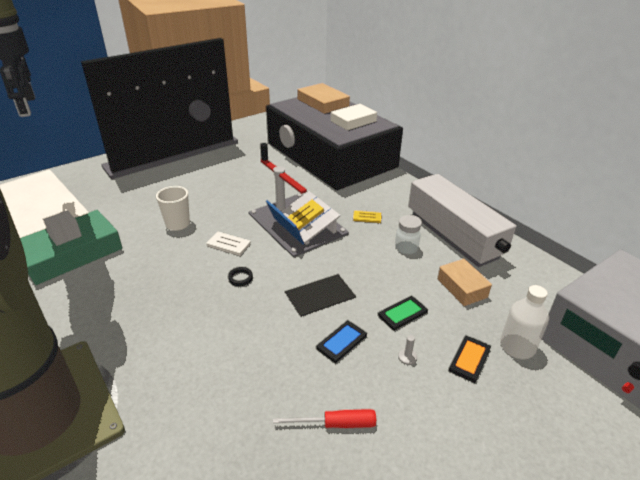

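View pics/wrist0.png

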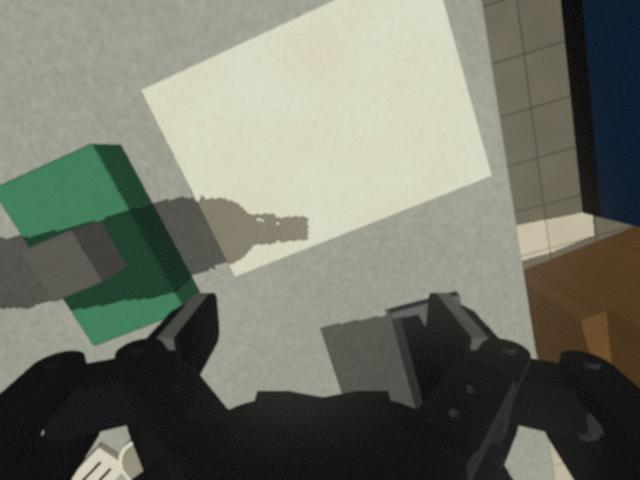

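The three plates on the bench are orange (483,221), green (416,228) and blue (410,291); there is no magenta one. Three things look like the cover: yellow on the shelf (262,222), a smaller yellow one on the bench (288,155) and a white one (238,301). The one on the shelf fits, being the larger yellow one under the bar. I'll confirm that in an enlarged crop.

Run:
```python
from h import *
z=np.load('pics/top0.npz'); p=z['p']; d=z['d']; c=(z['K'],z['R'],z['t'])
save('rackcrop',cv2.resize(p[130:330,150:350],(800,600)[0:1]*2 and (600,600),interpolation=cv2.INTER_CUBIC))
hsv=cv2.cvtColor(p,cv2.COLOR_RGB2HSV)
X=cloud(d,c)
def blobs(mask,zz,name,amin=60):
    cs,_=cv2.findContours(mask.astype(np.uint8),cv2.RETR_EXTERNAL,cv2.CHAIN_APPROX_NONE)
    for k in cs:
        if cv2.contourArea(k)<amin: continue
        w=ray('top',k[:,0,:],zz,c)[:,:2]*1000
        r=cv2.minAreaRect(w.astype(np.float32))
        m=np.zeros(mask.shape,np.uint8); cv2.drawContours(m,[k],-1,1,-1); 
        zs=X[...,2][(m>0)&(d>0)]
        print(name,'px',k[:,0].mean(0).round(),'c',np.round(r[0],1),'sz',np.round(r[1],1),'ang',round(r[2],1),'z',np.round(np.median(zs),4))
H,S,V=hsv[...,0],hsv[...,1],hsv[...,2]
dark=(V<70)
blobs(dark&(np.arange(640)[None]>300)&(np.arange(480)[:,None]>195)&(np.arange(480)[:,None]<320),0.01,'dark')
blobs((H>15)&(H<32)&(S>120)&(V>100),0.01,'yel')
blobs((H>5)&(H<16)&(S>170)&(V>120),0.01,'org')
blobs((H>50)&(H<75)&(S>120)&(V>80),0.01,'grn')
blobs((H>100)&(H<125)&(S>120)&(V>50),0.01,'blu',30)
blobs((H>135)&(H<170)&(S>100)&(V>60),0.01,'mag',20)
blobs(((H<5)|(H>174))&(S>150)&(V>60),0.113,'red',20)
```

```text
dark px [410. 291.] c [ 463.4 -150.6] sz [82.  45.6] ang 11.0 z 0.0092
dark px [354. 270.] c [503.6 -32.4] sz [ 72.7 116.9] ang 80.8 z 0.0045
dark px [416. 227.] c [ 597.3 -162. ] sz [81.2 46. ] ang 0.1 z 0.0095
dark px [483. 220.] c [ 614.7 -302.5] sz [82.8 45.7] ang 22.1 z 0.0096
dark px [628. 233.] c [ 592.7 -602.5] sz [159.6  41.2] ang 0.8 z 0.0432
yel px [261. 235.] c [573.1 162.8] sz [25.5 44.8] ang 1.3 z 0.0367
yel px [263. 211.] c [621.1 164.5] sz [45.6 44.7] ang 2.0 z 0.0555
yel px [287. 155.] c [747.5 113.8] sz [34.  63.2] ang 47.0 z 0.0084
grn px [416. 227.] c [ 597.7 -162.1] sz [28.  61.7] ang 87.6 z 0.0086
blu px [410. 291.] c [ 463.9 -150.1] sz [64.3 30.5] ang 10.3 z 0.0083
blu px [628. 215.] c [ 634.5 -603.6] sz [ 45.9 229.4] ang 87.6 z 0.0518
red px [473. 334.] c [ 383.4 -254.4] sz [19.3 65.2] ang 56.3 z 0.0243
red px [242. 219.] c [590.7 188.9] sz [83.3 12.2] ang 89.4 z 0.1183
red px [197. 218.] c [590.8 275.3] sz [ 9.8 27.4] ang 1.2 z 0.1183
```

View pics/rackcrop.png

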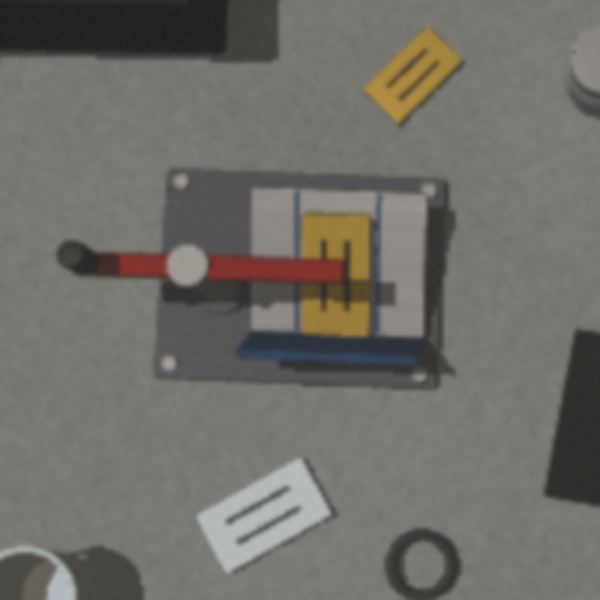

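Run:
```python
from h import *
z=np.load('pics/top0.npz'); p=z['p']; d=z['d']; c=(z['K'],z['R'],z['t'])
X=cloud(d,c); hsv=cv2.cvtColor(p,cv2.COLOR_RGB2HSV);H,S,V=[hsv[...,i].astype(int) for i in range(3)]
sub=np.zeros((480,640),bool); sub[180:265,195:305]=1
# base
base=sub&(d>0)&(abs(X[...,2]-.008)<.006)&(V<105)
# blue backstop
b=sub&(H>100)&(H<125)&(S>100)
print('backstop n',b.sum()); q=X[b&(d>0)]
for zz in (72.7,):
    pass
print('z pct',np.percentile(q[:,2],[1,10,50,90,99]))
top=q[q[:,2]>.066]; print('top',len(top),top.min(0),top.max(0),top.mean(0))
cs,_=cv2.findContours(b.astype(np.uint8),cv2.RETR_EXTERNAL,cv2.CHAIN_APPROX_NONE); k=max(cs,key=cv2.contourArea)
r=cv2.minAreaRect(k);print(r, k[:,0].min(0),k[:,0].max(0)); print('rect pts on z=.0727',ray('top',cv2.boxPoints(r),.0727,c).round(4).tolist())
# shelf plane
sh=sub&(V>120)&(S<40)&(d>0)&(X[...,2]<.07)&(X[...,2]>.02)
Q=X[sh]; A=np.c_[Q[:,:2],np.ones(len(Q))]; co=None; w=np.ones(len(Q),bool)
for i in range(4):
    co=np.linalg.lstsq(A[w],Q[w,2],rcond=None)[0]; e=Q[:,2]-A@co; w=abs(e)<.003
print('plane',co,np.degrees(np.arctan(np.hypot(*co[:2]))),'yaw',np.degrees(np.arctan2(co[1],co[0])),w.sum(),'y',Q[w].min(0),Q[w].max(0))
# lever parts
up=sub.copy(); up[:,160:]=1; up[:180]=0; up[265:]=0; up[:,305:]=0; up[:,:160]=0
for lo,hi in ((.105,.125),(.125,.15),(.15,.2)):
    m=up&(d>0)&(X[...,2]>lo)&(X[...,2]<hi); 
    n,l,st,ce=cv2.connectedComponentsWithStats(m.astype(np.uint8))
    for i in range(1,n):
        if st[i,4]>8: g=X[l==i]; print(lo,st[i],ce[i].round(1),g.mean(0).round(4),g[:,2].min().round(4),g[:,2].max().round(4))
# base rect
n,l,st,ce=cv2.connectedComponentsWithStats((sub&(V<100)&(S<60)).astype(np.uint8))
m=np.argwhere(cv2.morphologyEx((sub&((V<90)|(X[...,2]>.01))).astype(np.uint8),cv2.MORPH_OPEN,np.ones((5,5))))[:,::-1]
w=ray('top',m,.008,c)[:,:2]*1000; print('base',cv2.minAreaRect(w.astype(np.float32)))
```

```text
backstop n 114
z pct [0.06790788 0.06979925 0.07205945 0.07458416 0.07581836]
top 113 [0.53598988 0.10242082 0.06674151] [0.54307978 0.21687057 0.07673324] [0.53913324 0.15900325 0.07203531]
((258.4649963378906, 248.56031799316406), (57.013755798339844, 2.807023048400879), 3.5763344764709473) [230 246] [287 250]
rect pts on z=.0727 [[0.5382, 0.2165, 0.0727], [0.5438, 0.2164, 0.0727], [0.5393, 0.1027, 0.0727], [0.5337, 0.1029, 0.0727]]
plane [ 0.36893351 -0.00772524 -0.1831729 ] 20.254786180895298 yaw -1.1995631669889526 991 y [0.55995247 0.09913761 0.02027876] [0.65417734 0.21843139 0.0590268 ]
0.105 [179 212  86  14 738] [222.7 218.9] [0.5903 0.2244 0.1186] 0.1096 0.1249
0.125 [174 212   9  10  41] [179.1 217.3] [0.589  0.3031 0.1375] 0.1261 0.1494
0.15 [169 210  10  10  81] [173.5 214.4] [0.5913 0.3082 0.1578] 0.1506 0.1619
base ((599.8587036132812, 194.7109375), (224.18362426757812, 150.56686401367188), 88.173828125)
```

Run:
```python
from h import *
z=np.load('pics/top0.npz'); p=z['p']
save('rc2',cv2.resize(p[180:270,165:305],(800,514),interpolation=cv2.INTER_CUBIC))
z=np.load('pics/side0.npz'); p=z['p']
save('rc3',cv2.resize(p[135:255,240:360],(600,600),interpolation=cv2.INTER_CUBIC))
```

```text
(no output)
```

View pics/rc2.png

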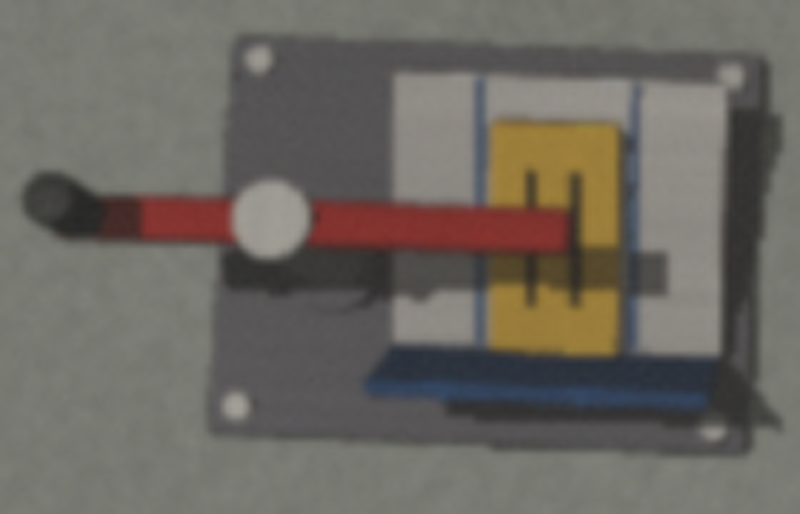

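View pics/rc3.png

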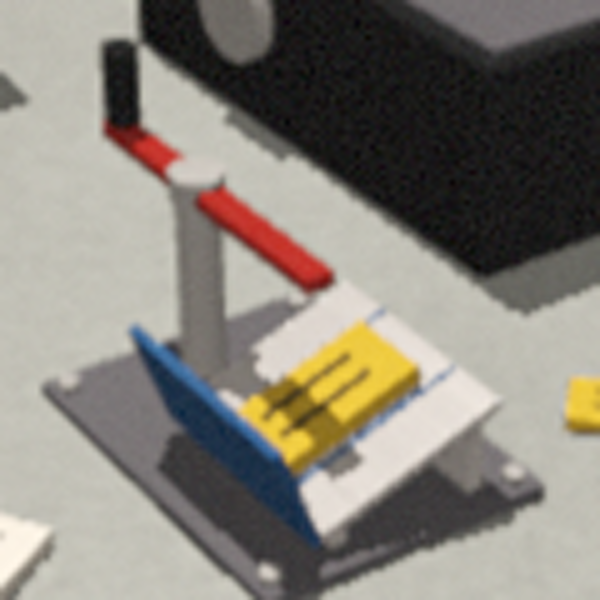

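Run:
```python
from h import *
z=np.load('pics/top0.npz'); p=z['p']; d=z['d']; c=(z['K'],z['R'],z['t'])
K,Rm,t=c; o=-Rm.T@t
def plane(uv,P0,n):
    D=np.c_[uv,np.ones(len(uv))]@np.linalg.inv(K).T@Rm
    return o+D*(((P0-o)@n)/(D@n))[:,None]
x0,y0,yaw=.560,.1588,np.radians(-2)
hsv=cv2.cvtColor(p,cv2.COLOR_RGB2HSV);H,S,V=[hsv[...,i].astype(int) for i in range(3)]
sub=np.zeros((480,640),bool); sub[190:242,232:300]=1
def frame(yaw): 
    return R.from_euler('z',yaw).as_matrix()@R.from_euler('y',-np.radians(20)).as_matrix()
F=frame(yaw); P0=np.array([x0,y0,.022])
# blue lines
m=sub&(H>100)&(H<125)&(S>60); uv=np.argwhere(m)[:,::-1]
L=(plane(uv,P0,F[:,2])-P0)@F*1000
for lo,hi in((-36,-20),(20,36)):
    g=L[(L[:,1]>lo)&(L[:,1]<hi)&(L[:,0]<105)]; f=np.polyfit(g[:,0],g[:,1],1); print('line',len(g),'y at 50:',np.polyval(f,50),'slope deg',np.degrees(f[0]),g[:,0].min(),g[:,0].max())
# shelf sheet outline
m=sub&(V>110)&(S<50); uv=np.argwhere(m)[:,::-1]; L=(plane(uv,P0,F[:,2])-P0)@F*1000
print('shelf x',np.percentile(L[:,0],[1,99]),'y',np.percentile(L[:,1],[1,99]))
# cover top
m=sub&(H>15)&(H<32)&(S>120); uv=np.argwhere(m)[:,::-1]; L=(plane(uv,P0+F[:,2]*.01,F[:,2])-P0)@F*1000
print('cover',cv2.minAreaRect(L[:,:2].astype(np.float32)))
# lever
print('knob top', ray('top',[[173.5,214.4]],.158,c))
for zz in (.12,.125,.13): print('pivot',ray('top',[[212.2,218.5]],zz,c))
m=((H<5)|(H>174))&(S>150)&(V>60); m[:, :150]=0; m[:,300:]=0; uv=np.argwhere(m)[:,::-1]; W=ray('top',uv,.118,c)
f=np.polyfit(W[:,1],W[:,0],1); print('bar line x=',f,np.degrees(f[0]),'y',W[:,1].min(),W[:,1].max())
X=cloud(d,c); print('cap z',np.median(X[215:222,209:216,2]))
```

```text
line 10 y at 50: -24.861801676048152 slope deg 1.7005997628048235 5.027341969214314 51.731508439572494Traceback (most recent call last):
  File "<stdin>", line 17, in <module>
    raise TypeError("expected non-empty vector for x")
TypeError: expected non-empty vector for x
```

Run:
```python
from h import *
z=np.load('pics/top0.npz'); p=z['p']; d=z['d']; c=(z['K'],z['R'],z['t'])
K,Rm,t=c; o=-Rm.T@t
def plane(uv,P0,n):
    D=np.c_[uv,np.ones(len(uv))]@np.linalg.inv(K).T@Rm
    return o+D*(((P0-o)@n)/(D@n))[:,None]
x0,y0,yaw=.560,.1588,np.radians(-2)
hsv=cv2.cvtColor(p,cv2.COLOR_RGB2HSV);H,S,V=[hsv[...,i].astype(int) for i in range(3)]
F=R.from_euler('z',yaw).as_matrix()@R.from_euler('y',-np.radians(20)).as_matrix(); P0=np.array([x0,y0,.022])
v,u=np.mgrid[192:245,228:300]; uv=np.c_[u.ravel(),v.ravel()]
L=(plane(uv,P0,F[:,2])-P0)@F*1000
pp=p[192:245,228:300].reshape(-1,3).astype(int); bl=pp[:,2]-pp[:,0]
for yc in (-28,28):
    s=(abs(L[:,1]-yc)<7)&(L[:,0]>15)&(L[:,0]<98)&(bl>12); w=bl[s]-12.
    f=np.polyfit(L[s,0],L[s,1],1,w=w); print('line',s.sum(),np.polyval(f,[0,50]),np.degrees(f[0]))
m=(V[192:245,228:300].ravel()>115)&(S[192:245,228:300].ravel()<50)
print('shelf x',np.percentile(L[m,0],[1,99.5]),'y',np.percentile(L[m,1],[.5,99.5]))
hh=H[192:245,228:300].ravel();ss=S[192:245,228:300].ravel();m=(hh>15)&(hh<32)&(ss>100)
L2=(plane(uv[m],P0+F[:,2]*.01,F[:,2])-P0)@F*1000
print('cover',cv2.minAreaRect(L2[:,:2].astype(np.float32)))
print('knob top', ray('top',[[173.5,214.4]],.158,c))
for zz in (.12,.13): print('pivot',ray('top',[[212.2,218.5]],zz,c))
m=((H<5)|(H>174))&(S>150)&(V>60); m[:, :150]=0; m[:,300:]=0;m[:180]=0;m[260:]=0; uv=np.argwhere(m)[:,::-1]; W=ray('top',uv,.118,c)
f=np.polyfit(W[:,1],W[:,0],1); print('bar line x=',f,np.degrees(f[0]),'y',W[:,1].min(),W[:,1].max())
X=cloud(d,c); print('cap z',np.median(X[215:222,209:216,2]))
```

```text
line 47 [-25.86975234 -25.26277242] 0.6955477505009816
line 39 [30.53757575 30.56265859] 0.02874281691830289
shelf x [  1.23592674 103.55373726] y [-76.05300964  60.63076947]
cover ((43.09394836425781, 0.39250946044921875), (84.06339263916016, 45.477264404296875), 1.1228623390197754)
knob top [[0.59123691 0.30812553 0.158     ]]
pivot [[0.59047474 0.24424146 0.12      ]]
pivot [[0.58906451 0.24201368 0.13      ]]
bar line x= [0.01025437 0.58825128] 0.5875322266745919 y 0.14659273755395916 0.28780827530988806
cap z 0.12314431701077017
```

```bash
cat >> h.py <<'E'
def flat(a): # tool down, tool y at azimuth a deg
    a=np.radians(a); y=np.array([np.cos(a),np.sin(a),0]); z=np.array([0,0,-1.]); return np.c_[np.cross(y,z),y,z]
def getcmd():
    j=json.load(open('cmd.json')); return np.array(j['p']),np.array(j['R'])
def setcmd(p,Rm): json.dump({'p':list(map(float,p)),'R':np.array(Rm).tolist()},open('cmd.json','w'))
def plan(rows,store=True):
    """rows: list of (closure,pos,R,n)"""
    p0,R0=getcmd(); out=[]
    for cl,p,Rm,n in rows:
        s=R0.T@(np.array(p)-p0)/0.2; w=R.from_matrix(R0.T@Rm).as_rotvec()/np.pi
        r=[round(cl,3)]+[round(float(v),3)+0.0 for v in np.r_[s,w]]; out+= [r]*n
        if max(abs(s))>1: print('!! too far',s)
    print(json.dumps(out),len(out))
    r=out[-1]
    if store: setcmd(p0+R0@(np.array(r[1:4])*.2),R0@R.from_rotvec(np.array(r[4:])*np.pi).as_matrix())
def st():
    s=observe(); Rm=R.from_quat(s['orientation']).as_matrix(); p0,R0=getcmd()
    print('t',s['t'],'pos',np.round(s['eef_pos'],4),'dp mm',np.round((s['eef_pos']-p0)*1e3,1),'drot deg',np.round(np.degrees(R.from_matrix(R0.T@Rm).as_rotvec()),2),'F',np.round(s['wrist_force'],1),'w',round(s['gripper_width'],4),'q',np.round(s['q'],2))
E
python3 - <<'E'
from h import *
s=observe(); setcmd([.177,.6,.231],R.from_quat(s['orientation']).as_matrix()); st()
z=np.load('pics/top0.npz'); c=(z['K'],z['R'],z['t']); X=cloud(z['d'],c)
for (u,v) in [(20,200),(20,330),(38,200),(38,330),(140,410),(140,450),(158,316),(160,130),(210,130),(350,148),(330,90),(508,165)]: print((u,v),X[v,u].round(3))
plan([(0,[.33,.47,.27],flat(74),4)])
E
```

```text
t 0.15 pos [0.1767 0.599  0.2307] dp mm [-0.3 -1.  -0.3] drot deg [0. 0. 0.] F [-1.2 -0.2  0.3] w 0.0853 q [-1.25  0.69 -0.19  1.57  0.16  0.9  -0.22]
(20, 200) [0.628 0.651 0.067]
(20, 330) [0.364 0.649 0.03 ]
(38, 200) [0.638 0.644 0.011]
(38, 330) [0.363 0.626 0.002]
(140, 410) [0.216 0.385 0.049]
(140, 450) [0.151 0.366 0.091]
(158, 316) [0.4   0.363 0.038]
(160, 130) [0.764 0.356 0.117]
(210, 130) [0.765 0.256 0.122]
(350, 148) [ 0.748 -0.019  0.07 ]
(330, 90) [0.861 0.024 0.091]
(508, 165) [ 0.704 -0.319  0.128]
[[0, -0.918, -0.407, -0.194, 0.0, 0.0, -0.002], [0, -0.918, -0.407, -0.194, 0.0, 0.0, -0.002], [0, -0.918, -0.407, -0.194, 0.0, 0.0, -0.002], [0, -0.918, -0.407, -0.194, 0.0, 0.0, -0.002]] 4
```

Call:
carry_out(targets=[[0,-0.918,-0.407,-0.194,0.0,0.0,-0.002],[0,-0.918,-0.407,-0.194,0.0,0.0,-0.002],[0,-0.918,-0.407,-0.194,0.0,0.0,-0.002],[0,-0.918,-0.407,-0.194,0.0,0.0,-0.002],[0,-0.918,-0.407,-0.194,0.0,0.0,-0.002],[0,-0.918,-0.407,-0.194,0.0,0.0,-0.002]])

```text
t: 0.75
eef_pos: [0.3318, 0.468, 0.2702]
orientation: [0.142, 0.99, -0.0, 0.0]
wrist_force: [-0.9, 0.6, -1.1]
gripper_width: 0.0859
```

Run:
```python
from h import *
st()
plan([(0,[.47,.36,.29],flat(60),8)])
```

```text
t 0.75 pos [0.3318 0.468  0.2702] dp mm [ 1.7 -2.1  0.3] drot deg [-0.07 -0.04  0.26] F [-0.9  0.6 -1.1] w 0.0859 q [-0.9   0.58 -0.22  1.68  0.16  0.91  0.1 ]
[[0, -0.825, -0.335, -0.1, 0.0, 0.0, 0.077], [0, -0.825, -0.335, -0.1, 0.0, 0.0, 0.077], [0, -0.825, -0.335, -0.1, 0.0, 0.0, 0.077], [0, -0.825, -0.335, -0.1, 0.0, 0.0, 0.077], [0, -0.825, -0.335, -0.1, 0.0, 0.0, 0.077], [0, -0.825, -0.335, -0.1, 0.0, 0.0, 0.077], [0, -0.825, -0.335, -0.1, 0.0, 0.0, 0.077], [0, -0.825, -0.335, -0.1, 0.0, 0.0, 0.077]] 8
```

Call:
carry_out(targets=[[0,-0.825,-0.335,-0.1,0.0,0.0,0.077],[0,-0.825,-0.335,-0.1,0.0,0.0,0.077],[0,-0.825,-0.335,-0.1,0.0,0.0,0.077],[0,-0.825,-0.335,-0.1,0.0,0.0,0.077],[0,-0.825,-0.335,-0.1,0.0,0.0,0.077],[0,-0.825,-0.335,-0.1,0.0,0.0,0.077],[0,-0.825,-0.335,-0.1,0.0,0.0,0.077],[0,-0.825,-0.335,-0.1,0.0,0.0,0.077]])

```text
t: 1.55
eef_pos: [0.4679, 0.3614, 0.2898]
orientation: [0.256, 0.967, 0.0, -0.001]
wrist_force: [-0.6, -0.6, 0.1]
gripper_width: 0.0852
```

Run:
```python
from h import *
st()
plan([(0,[.53,.22,.30],flat(85),8)])
```

```text
t 1.55 pos [0.4679 0.3614 0.2898] dp mm [-2.2  1.4 -0.2] drot deg [-0.07  0.11 -0.23] F [-0.6 -0.6  0.1] w 0.0852 q [-0.64  0.58 -0.17  1.6   0.11  0.98  0.22]
[[0, -0.609, -0.457, -0.049, 0.0, 0.0, -0.138], [0, -0.609, -0.457, -0.049, 0.0, 0.0, -0.138], [0, -0.609, -0.457, -0.049, 0.0, 0.0, -0.138], [0, -0.609, -0.457, -0.049, 0.0, 0.0, -0.138], [0, -0.609, -0.457, -0.049, 0.0, 0.0, -0.138], [0, -0.609, -0.457, -0.049, 0.0, 0.0, -0.138], [0, -0.609, -0.457, -0.049, 0.0, 0.0, -0.138], [0, -0.609, -0.457, -0.049, 0.0, 0.0, -0.138]] 8
```

Call:
carry_out(targets=[[0,-0.609,-0.457,-0.049,0.0,0.0,-0.138],[0,-0.609,-0.457,-0.049,0.0,0.0,-0.138],[0,-0.609,-0.457,-0.049,0.0,0.0,-0.138],[0,-0.609,-0.457,-0.049,0.0,0.0,-0.138],[0,-0.609,-0.457,-0.049,0.0,0.0,-0.138],[0,-0.609,-0.457,-0.049,0.0,0.0,-0.138],[0,-0.609,-0.457,-0.049,0.0,0.0,-0.138],[0,-0.609,-0.457,-0.049,0.0,0.0,-0.138]])

```text
t: 2.35
eef_pos: [0.5289, 0.2215, 0.2999]
orientation: [0.043, 0.999, 0.0, -0.0]
wrist_force: [0.5, -0.4, 0.2]
gripper_width: 0.0854
```

Run:
```python
from h import *
st(); c=cam('wrist'); p,d=read_camera('wrist'); save('w1',p); np.savez('pics/w1.npz',p=p,d=d,K=c[0],R=c[1],t=c[2]); st()
```

```text
t 2.35 pos [0.5289 0.2215 0.2999] dp mm [-1.2  1.4 -0.1] drot deg [-0.11  0.01 -0.19] F [ 0.5 -0.4  0.2] w 0.0854 q [-0.3   0.55 -0.29  1.63  0.18  0.99  0.83]
t 2.4 pos [0.5291 0.221  0.2998] dp mm [-1.   1.  -0.2] drot deg [-0.1   0.01 -0.15] F [-0.1 -0.1  0.2] w 0.0856 q [-0.3   0.55 -0.29  1.63  0.18  0.99  0.83]
```

View pics/w1.png

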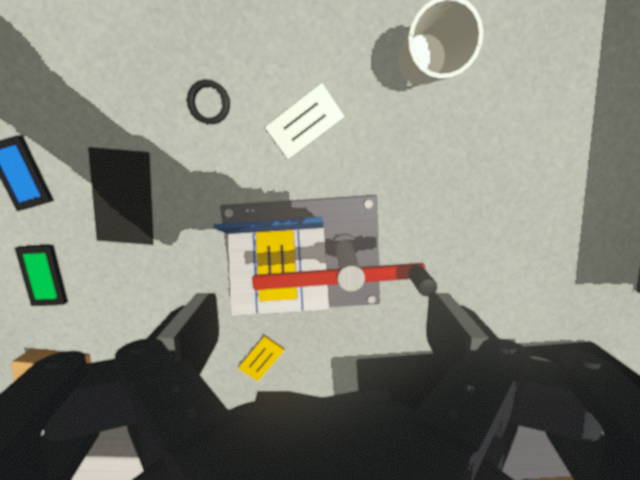

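The wrist view shows the rack at about (290,260), the cap of the axis post at (351,278), the knob at (424,280) and the cover at (276,265). I'll refine the rack pose from this view.

```bash
cat >> h.py <<'E'
def load(n):
    z=np.load('pics/%s.npz'%n); return z['p'],z['d'],(z['K'],z['R'],z['t'])
def snap(cam_,n):
    c=cam(cam_); p,d=read_camera(cam_); save(n,p); np.savez('pics/'+n+'.npz',p=p,d=d,K=c[0],R=c[1],t=c[2]); return p,d,c
def onplane(uv,P0,n,c):
    K,Rm,t=c; o=-Rm.T@t; D=np.c_[np.atleast_2d(uv),np.ones(len(np.atleast_2d(uv)))]@np.linalg.inv(K).T@Rm
    return o+D*(((P0-o)@n)/(D@n))[:,None]
def shelfR(yawdeg): return R.from_euler('z',np.radians(yawdeg)).as_matrix()@R.from_euler('y',-np.radians(20)).as_matrix()
E
python3 - <<'E'
from h import *
p,d,c=load('w1'); X=cloud(d,c)
hsv=cv2.cvtColor(p,cv2.COLOR_RGB2HSV);H,S,V=[hsv[...,i].astype(int) for i in range(3)]
# screws etc: hand pixels
print('pivot',ray('wrist',[[351,278]],.123,c)); 
print('capz',np.median(X[272:284,345:357,2]))
print('base corners',ray('wrist',[[221,206],[376,195],[380,302],[231,314]],.008,c).round(4))
P0=np.array([.560,.1595,.022]); yaw=-1.7; F=shelfR(yaw)
v,u=np.mgrid[215:320,215:335]; uv=np.c_[u.ravel(),v.ravel()]; pp=p[215:320,215:335].reshape(-1,3).astype(int)
L=(onplane(uv,P0,F[:,2],c)-P0)@F*1000; bl=pp[:,2]-pp[:,0]
for yc in (-28,28):
    s=(abs(L[:,1]-yc)<6)&(L[:,0]>12)&(L[:,0]<98)&(bl>15); f=np.polyfit(L[s,0],L[s,1],1,w=bl[s]-14.); print('line',s.sum(),np.polyval(f,[0,50]),np.degrees(f[0]))
hh,ss,vv=[a[215:320,215:335].ravel() for a in (H,S,V)]
m=(hh>15)&(hh<34)&(ss>120); L2=(onplane(uv[m],P0+F[:,2]*.01,F[:,2],c)-P0)@F*1000
print('cover',cv2.minAreaRect(L2[L2[:,0]<95][:,:2].astype(np.float32)))
m=(ss<40)&(vv>170)&(L[:,0]<110)&(L[:,0]>60); g=L[m]; print('shelf y',np.percentile(g[:,1],[1,99]),'x',np.percentile(g[:,0],[99]))
m=(hh>100)&(hh<125)&(ss>110)&(L[:,0]<15); q=uv[m]; cs=cv2.minAreaRect(q.astype(np.float32)); W=X[q[:,1],q[:,0]]; k=(W[:,2]>.06)
print('backstop top',W[k].mean(0),W[k].min(0),W[k].max(0)); f=np.polyfit(W[k,1],W[k,0],1); print(np.degrees(f[0]))
m=((H<5)|(H>174))&(S>150)&(V>60); uv2=np.argwhere(m)[:,::-1]; W=ray('wrist',uv2,.118,c); f=np.polyfit(W[:,1],W[:,0],1); print('bar',f,np.degrees(f[0]),W[:,1].min(),W[:,1].max(), 'x at .245',np.polyval(f,.245))
m=(X[...,2]>.15)&(X[...,2]<.166)&(X[...,0]>.55)&(X[...,0]<.63)&(X[...,1]>.28)&(X[...,1]<.34); print('knob',m.sum(),X[m].mean(0),np.argwhere(m).mean(0), X[m].min(0),X[m].max(0))
E
```

```text
pivot [[0.58915839 0.24571172 0.123     ]]
capz 0.12144468158256568
base corners [[0.5234 0.0952 0.008 ]
 [0.5265 0.2906 0.008 ]
 [0.6725 0.2893 0.008 ]
 [0.6725 0.0847 0.008 ]]
line 92 [-25.5767962  -25.39070282] 0.21324730820205223
line 83 [30.00773361 30.40506064] 0.4553032380350922
cover ((40.676692962646484, 2.3389549255371094), (83.4136962890625, 46.284000396728516), 0.3375403583049774)
shelf y [-72.1948055   66.73127115] x [108.31305111]
backstop top [0.53783646 0.16438882 0.07348408] [0.46407159 0.10425431 0.06111811] [0.5439768  0.22756652 0.44163002]
0.026897232601195583
bar [0.01251895 0.58507667] 0.7172832452057989 0.14809070874694608 0.31760453992867416 x at .245 0.5881438158324529
knob 332 [0.58925104 0.30971815 0.15650107] [285.90662651 426.45783133] [0.58163789 0.30176874 0.15001601] [0.59899598 0.31937239 0.15948714]
```

Run:
```python
from h import *
plan([(0.7,[.56,.27,.28],flat(30),8)])
plan([(0.7,[.590,.3102,.24],flat(0),6)])
```

```text
[[0.7, -0.127, 0.262, 0.1, 0.0, 0.0, 0.305], [0.7, -0.127, 0.262, 0.1, 0.0, 0.0, 0.305], [0.7, -0.127, 0.262, 0.1, 0.0, 0.0, 0.305], [0.7, -0.127, 0.262, 0.1, 0.0, 0.0, 0.305], [0.7, -0.127, 0.262, 0.1, 0.0, 0.0, 0.305], [0.7, -0.127, 0.262, 0.1, 0.0, 0.0, 0.305], [0.7, -0.127, 0.262, 0.1, 0.0, 0.0, 0.305], [0.7, -0.127, 0.262, 0.1, 0.0, 0.0, 0.305]] 8
[[0.7, 0.099, 0.231, 0.199, 0.0, 0.0, 0.167], [0.7, 0.099, 0.231, 0.199, 0.0, 0.0, 0.167], [0.7, 0.099, 0.231, 0.199, 0.0, 0.0, 0.167], [0.7, 0.099, 0.231, 0.199, 0.0, 0.0, 0.167], [0.7, 0.099, 0.231, 0.199, 0.0, 0.0, 0.167], [0.7, 0.099, 0.231, 0.199, 0.0, 0.0, 0.167]] 6
```

Call:
carry_out(targets=[[0.7,-0.127,0.262,0.1,0.0,0.0,0.305],[0.7,-0.127,0.262,0.1,0.0,0.0,0.305],[0.7,-0.127,0.262,0.1,0.0,0.0,0.305],[0.7,-0.127,0.262,0.1,0.0,0.0,0.305],[0.7,-0.127,0.262,0.1,0.0,0.0,0.305],[0.7,-0.127,0.262,0.1,0.0,0.0,0.305],[0.7,-0.127,0.262,0.1,0.0,0.0,0.305],[0.7,-0.127,0.262,0.1,0.0,0.0,0.305]])

```text
t: 3.2
eef_pos: [0.5593, 0.2703, 0.2798]
orientation: [0.499, 0.866, -0.0, -0.0]
wrist_force: [-0.9, 0.2, 0.0]
gripper_width: 0.0255
```

Call:
carry_out(targets=[[0.7,0.099,0.231,0.199,0.0,0.0,0.167],[0.7,0.099,0.231,0.199,0.0,0.0,0.167],[0.7,0.099,0.231,0.199,0.0,0.0,0.167],[0.7,0.099,0.231,0.199,0.0,0.0,0.167],[0.7,0.099,0.231,0.199,0.0,0.0,0.167],[0.7,0.099,0.231,0.199,0.0,0.0,0.167]])

```text
t: 3.8
eef_pos: [0.5897, 0.31, 0.2401]
orientation: [0.706, 0.708, 0.0, -0.0]
wrist_force: [0.1, -0.1, 0.1]
gripper_width: 0.0256
```

Run:
```python
from h import *
st()
snap('wrist','w2')
plan([(0.7,[.590,.3102,.128],flat(0),5)])
```

```text
t 3.8 pos [0.5897 0.31   0.2401] dp mm [-0.4 -0.2  0. ] drot deg [-0.01  0.09 -0.19] F [ 0.1 -0.1  0.1] w 0.0256 q [-0.62  0.74  0.14  1.43 -0.11  0.98 -0.46]
[[0.7, 0.001, 0.0, 0.56, 0.0, 0.0, 0.0], [0.7, 0.001, 0.0, 0.56, 0.0, 0.0, 0.0], [0.7, 0.001, 0.0, 0.56, 0.0, 0.0, 0.0], [0.7, 0.001, 0.0, 0.56, 0.0, 0.0, 0.0], [0.7, 0.001, 0.0, 0.56, 0.0, 0.0, 0.0]] 5
```

View pics/w2.png

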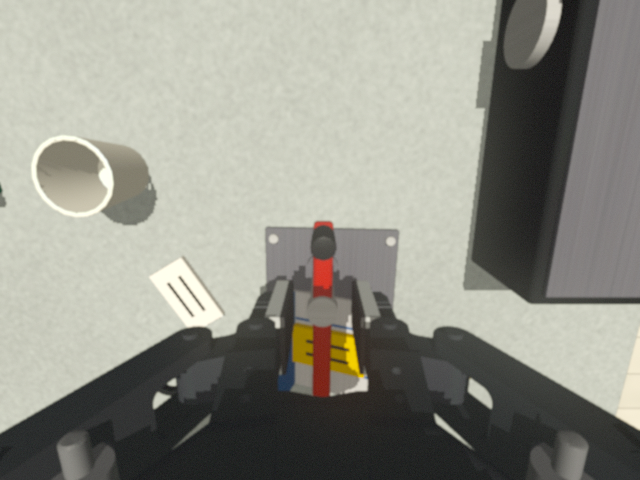

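The knob (323,245) lies midway between the fingers (283 and 367), so I'll go down on it.

Call:
carry_out(targets=[[0.7,0.001,0.0,0.56,0.0,0.0,0.0],[0.7,0.001,0.0,0.56,0.0,0.0,0.0],[0.7,0.001,0.0,0.56,0.0,0.0,0.0],[0.7,0.001,0.0,0.56,0.0,0.0,0.0],[0.7,0.001,0.0,0.56,0.0,0.0,0.0]])

```text
t: 4.35
eef_pos: [0.5914, 0.3104, 0.1302]
orientation: [0.707, 0.707, 0.002, 0.0]
wrist_force: [0.5, 0.5, 0.4]
gripper_width: 0.0255
```

Run:
```python
from h import *
st()
pv=np.array([.589,.2456])
def arc(a): a0=np.radians(88.7+a); return [pv[0]+.065*np.cos(a0),pv[1]+.065*np.sin(a0),.128]
rows=[(0.7,arc(a),flat(a),1) for a in (8,16,24,32,40,48,56,56)]
plan(rows); 
plan([(0.7,arc(a),flat(a),1) for a in (64,72,80,88,94,97,97,97)],store=True)
```

```text
t 4.35 pos [0.5914 0.3104 0.1302] dp mm [1.3 0.2 2.1] drot deg [-0.19  0.18 -0.01] F [0.5 0.5 0.4] w 0.0255 q [-0.61  0.87  0.12  1.52 -0.13  0.76 -0.44]
[[0.7, 0.0, -0.043, 0.0, 0.0, 0.0, -0.045], [0.7, -0.009, -0.088, 0.0, 0.0, 0.0, -0.089], [0.7, -0.023, -0.131, 0.0, 0.0, 0.0, -0.134], [0.7, -0.044, -0.171, 0.0, 0.0, 0.0, -0.178], [0.7, -0.07, -0.208, 0.0, 0.0, 0.0, -0.222], [0.7, -0.1, -0.242, 0.001, 0.0, 0.0, -0.267], [0.7, -0.136, -0.27, 0.001, 0.0, 0.0, -0.311], [0.7, -0.136, -0.27, 0.001, 0.0, 0.0, -0.311]] 8
[[0.7, -0.002, -0.045, 0.0, 0.0, 0.0, -0.045], [0.7, -0.01, -0.09, 0.0, 0.0, 0.0, -0.089], [0.7, -0.025, -0.133, 0.0, 0.0, 0.0, -0.134], [0.7, -0.045, -0.173, 0.0, 0.0, 0.0, -0.178], [0.7, -0.064, -0.201, 0.0, 0.0, 0.0, -0.211], [0.7, -0.074, -0.215, 0.0, 0.0, 0.0, -0.228], [0.7, -0.074, -0.215, 0.0, 0.0, 0.0, -0.228], [0.7, -0.074, -0.215, 0.0, 0.0, 0.0, -0.228]] 8
```

Call:
carry_out(targets=[[0.7,0.0,-0.043,0.0,0.0,0.0,-0.045],[0.7,-0.009,-0.088,0.0,0.0,0.0,-0.089],[0.7,-0.023,-0.131,0.0,0.0,0.0,-0.134],[0.7,-0.044,-0.171,0.0,0.0,0.0,-0.178],[0.7,-0.07,-0.208,0.0,0.0,0.0,-0.222],[0.7,-0.1,-0.242,0.001,0.0,0.0,-0.267],[0.7,-0.136,-0.27,0.001,0.0,0.0,-0.311],[0.7,-0.136,-0.27,0.001,0.0,0.0,-0.311]])

```text
t: 5.15
eef_pos: [0.5376, 0.2837, 0.1311]
orientation: [0.293, 0.956, 0.002, 0.002]
wrist_force: [0.5, 1.6, 1.1]
gripper_width: 0.0253
```

Call:
carry_out(targets=[[0.7,-0.002,-0.045,0.0,0.0,0.0,-0.045],[0.7,-0.01,-0.09,0.0,0.0,0.0,-0.089],[0.7,-0.025,-0.133,0.0,0.0,0.0,-0.134],[0.7,-0.045,-0.173,0.0,0.0,0.0,-0.178],[0.7,-0.064,-0.201,0.0,0.0,0.0,-0.211],[0.7,-0.074,-0.215,0.0,0.0,0.0,-0.228],[0.7,-0.074,-0.215,0.0,0.0,0.0,-0.228],[0.7,-0.074,-0.215,0.0,0.0,0.0,-0.228]])

```text
t: 5.95
eef_pos: [0.5257, 0.2422, 0.1301]
orientation: [-0.059, 0.998, 0.003, 0.002]
wrist_force: [-0.1, 5.7, 1.0]
gripper_width: 0.0256
```

Run:
```python
from h import *
st()
p,d,c=snap('top','t1'); save('t1c',cv2.resize(p[170:270,165:305],(800,571)))
```

```text
t 5.95 pos [0.5257 0.2422 0.1301] dp mm [1.5 3.  2.2] drot deg [-0.35 -0.32  0.16] F [-0.1  5.7  1. ] w 0.0256 q [-0.3   0.78 -0.35  1.8   0.42  0.63  0.78]
```

View pics/t1c.png

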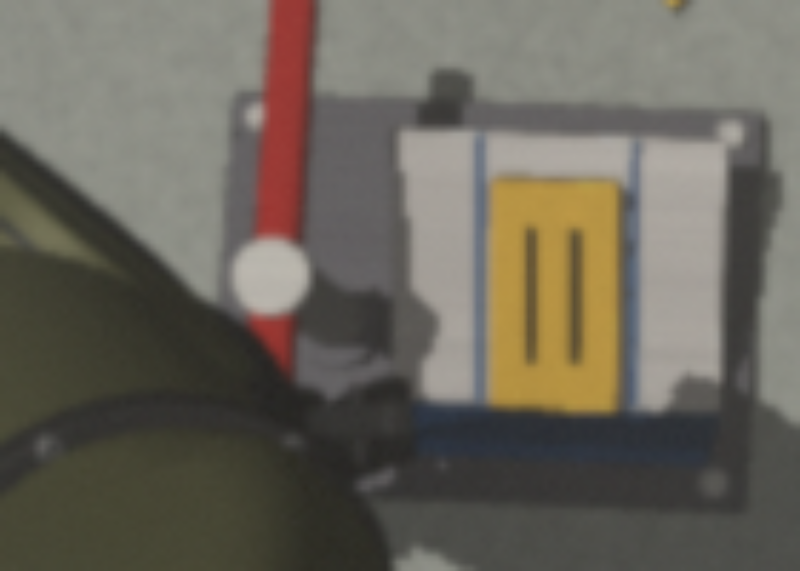

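Run:
```python
from h import *
p,d,c=load('t1'); hsv=cv2.cvtColor(p,cv2.COLOR_RGB2HSV);H,S,V=[hsv[...,i].astype(int) for i in range(3)]
m=((H<5)|(H>174))&(S>150)&(V>60); m[:,:190]=0;m[:,230:]=0;m[235:]=0; uv=np.argwhere(m)[:,::-1]; W=ray('top',uv,.118,c)
f=np.polyfit(W[:,0],W[:,1],1); print(f,np.degrees(f[0]),W[:,0].max(),np.polyval(f,.59))
# slide back off stop slightly and raise
p0,R0=getcmd()
plan([(0.7,[p0[0],.2425,.128],R0,2),(0.7,[p0[0],.2425,.24],R0,5)])
```

```text
[-0.00525746  0.24626453] -0.3012301021576853 0.6880028883424365 0.2431626285689932
[[0.7, -0.002, 0.017, 0.0, 0.0, 0.0, 0.0], [0.7, -0.002, 0.017, 0.0, 0.0, 0.0, 0.0], [0.7, -0.002, 0.016, -0.56, 0.0, 0.0, 0.0], [0.7, -0.002, 0.016, -0.56, 0.0, 0.0, 0.0], [0.7, -0.002, 0.016, -0.56, 0.0, 0.0, 0.0], [0.7, -0.002, 0.016, -0.56, 0.0, 0.0, 0.0], [0.7, -0.002, 0.016, -0.56, 0.0, 0.0, 0.0]] 7
```

Call:
carry_out(targets=[[0.7,-0.002,0.017,0.0,0.0,0.0,0.0],[0.7,-0.002,0.017,0.0,0.0,0.0,0.0],[0.7,-0.002,0.016,-0.56,0.0,0.0,0.0],[0.7,-0.002,0.016,-0.56,0.0,0.0,0.0],[0.7,-0.002,0.016,-0.56,0.0,0.0,0.0],[0.7,-0.002,0.016,-0.56,0.0,0.0,0.0],[0.7,-0.002,0.016,-0.56,0.0,0.0,0.0]])

```text
t: 6.7
eef_pos: [0.5237, 0.2408, 0.2391]
orientation: [-0.06, 0.998, -0.001, -0.001]
wrist_force: [-0.1, 0.1, -0.8]
gripper_width: 0.0253
```

Run:
```python
from h import *
st()
P0=np.array([.559,.1615,.022]); yaw=-1.2; F=shelfR(yaw)
T=F@np.diag([-1,1,-1]); print(T)   # tool x down-slope, y shelf y, z into shelf
seat=P0+F@[.042,0,0]
print(seat)
plan([(0.2,seat+F[:,2]*.10,T,8)])
```

```text
t 6.7 pos [0.5237 0.2408 0.2391] dp mm [-0.5 -1.7 -0.9] drot deg [0.02 0.04 0.09] F [-0.1  0.1 -0.8] w 0.0253 q [-0.26  0.64 -0.43  1.7   0.33  0.88  0.86]
[[-0.93948653  0.02094242  0.34194513]
 [ 0.01967944  0.99978068 -0.00716273]
 [-0.34202014  0.         -0.93969262]]
[0.59845843 0.16067346 0.03636485]
[[0.2, -0.15, -0.426, 0.549, 0.008, -0.111, 0.045], [0.2, -0.15, -0.426, 0.549, 0.008, -0.111, 0.045], [0.2, -0.15, -0.426, 0.549, 0.008, -0.111, 0.045], [0.2, -0.15, -0.426, 0.549, 0.008, -0.111, 0.045], [0.2, -0.15, -0.426, 0.549, 0.008, -0.111, 0.045], [0.2, -0.15, -0.426, 0.549, 0.008, -0.111, 0.045], [0.2, -0.15, -0.426, 0.549, 0.008, -0.111, 0.045], [0.2, -0.15, -0.426, 0.549, 0.008, -0.111, 0.045]] 8
```

Run:
```python
from h import *
setcmd([.5242,.2425,.240],R.from_quat(observe()['orientation']).as_matrix())
P0=np.array([.559,.1615,.022]); yaw=-1.2; F=shelfR(yaw); T=F@np.diag([-1,1,-1]); seat=P0+F@[.042,0,0]
plan([(0.25,seat+F[:,2]*.17,T,4),(0.25,seat+F[:,2]*.06,T,4)])
```

```text
[[0.25, -0.032, -0.409, 0.22, 0.007, -0.111, 0.045], [0.25, -0.032, -0.409, 0.22, 0.007, -0.111, 0.045], [0.25, -0.032, -0.409, 0.22, 0.007, -0.111, 0.045], [0.25, -0.032, -0.409, 0.22, 0.007, -0.111, 0.045], [0.25, -0.219, -0.435, 0.737, 0.007, -0.111, 0.045], [0.25, -0.219, -0.435, 0.737, 0.007, -0.111, 0.045], [0.25, -0.219, -0.435, 0.737, 0.007, -0.111, 0.045], [0.25, -0.219, -0.435, 0.737, 0.007, -0.111, 0.045]] 8
```

Call:
carry_out(targets=[[0.25,-0.032,-0.409,0.22,0.007,-0.111,0.045],[0.25,-0.032,-0.409,0.22,0.007,-0.111,0.045],[0.25,-0.032,-0.409,0.22,0.007,-0.111,0.045],[0.25,-0.032,-0.409,0.22,0.007,-0.111,0.045],[0.25,-0.219,-0.435,0.737,0.007,-0.111,0.045],[0.25,-0.219,-0.435,0.737,0.007,-0.111,0.045],[0.25,-0.219,-0.435,0.737,0.007,-0.111,0.045],[0.25,-0.219,-0.435,0.737,0.007,-0.111,0.045]])

```text
t: 7.5
eef_pos: [0.5602, 0.1519, 0.1007]
orientation: [0.008, 0.988, -0.016, 0.154]
wrist_force: [0.2, -0.7, 0.0]
gripper_width: 0.0639
```

Run:
```python
from h import *
st()
snap('wrist','w3'); snap('side','s3'); p=load('s3')[0]; save('s3c',cv2.resize(p[100:280,180:420],(800,600)))
st()
```

```text
t 7.5 pos [0.5602 0.1519 0.1007] dp mm [-17.8  -9.2   8. ] drot deg [ 1.63  2.18 -0.66] F [ 0.2 -0.7  0. ] w 0.0639 q [-0.4   0.77 -0.06  2.1   1.56  0.2  -0.41]
t 7.6 pos [0.5604 0.1513 0.1004] dp mm [-17.6  -9.8   7.7] drot deg [ 1.59  2.27 -0.62] F [ 0.1  0.3 -0.4] w 0.0644 q [-0.4   0.77 -0.06  2.1   1.55  0.2  -0.4 ]
```

View pics/w3.png

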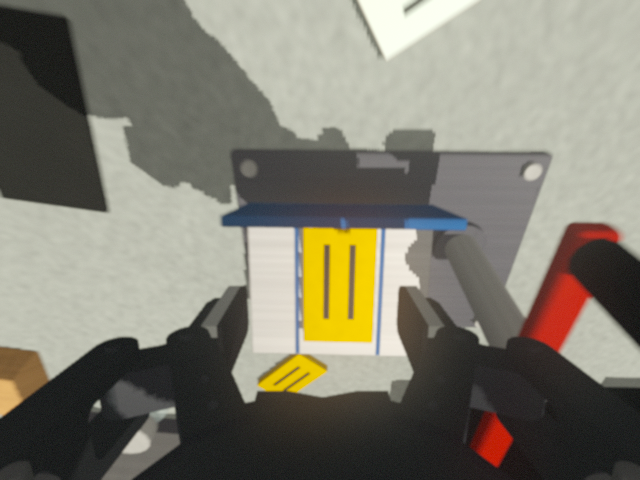

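View pics/s3c.png

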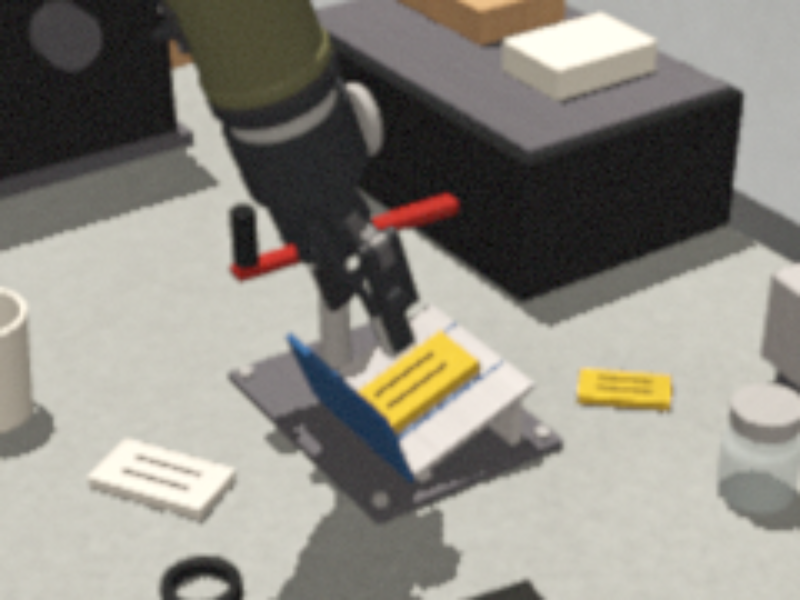

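```bash
cat >> h.py <<'E'
P0=np.array([.559,.1615,.022]); YAW=-1.2; F=shelfR(YAW); T=F@np.diag([-1,1,-1]); seat=P0+F@[.042,0,0]
def sync(): s=observe(); setcmd(s['eef_pos'],R.from_quat(s['orientation']).as_matrix())
def sh(): # tcp in shelf frame mm
    s=observe(); print('shelf mm',np.round(F.T@(s['eef_pos']-P0)*1e3,1),'tool err',np.round(np.degrees(R.from_matrix(T.T@R.from_quat(s['orientation']).as_matrix()).as_rotvec()),2))
E
python3 - <<'E'
from h import *
sync(); sh()
plan([(0.25,seat+F[:,2]*.06,T,5)])
E
```

```text
shelf mm [ 28.3 -10.1  73.2] tool err [ 1.56  2.32 -0.54]
[[0.25, -0.072, 0.052, 0.062, -0.009, -0.013, 0.003], [0.25, -0.072, 0.052, 0.062, -0.009, -0.013, 0.003], [0.25, -0.072, 0.052, 0.062, -0.009, -0.013, 0.003], [0.25, -0.072, 0.052, 0.062, -0.009, -0.013, 0.003], [0.25, -0.072, 0.052, 0.062, -0.009, -0.013, 0.003]] 5
```

Call:
carry_out(targets=[[0.25,-0.072,0.052,0.062,-0.009,-0.013,0.003],[0.25,-0.072,0.052,0.062,-0.009,-0.013,0.003],[0.25,-0.072,0.052,0.062,-0.009,-0.013,0.003],[0.25,-0.072,0.052,0.062,-0.009,-0.013,0.003],[0.25,-0.072,0.052,0.062,-0.009,-0.013,0.003]])

```text
t: 8.1
eef_pos: [0.5792, 0.1623, 0.0963]
orientation: [0.01, 0.984, -0.001, 0.176]
wrist_force: [0.5, -0.5, 0.9]
gripper_width: 0.0637
```

Run:
```python
from h import *
st(); sh(); snap('wrist','w4')
```

```text
t 8.1 pos [0.5792 0.1623 0.0963] dp mm [1.1 1.2 3.6] drot deg [-0.07 -0.29  0.04] F [ 0.5 -0.5  0.9] w 0.0637 q [-0.35  0.79 -0.13  2.09  1.81  0.25 -0.66]
shelf mm [44.4  1.2 62.9] tool err [-0.14 -0.31  0.04]
```

View pics/w4.png

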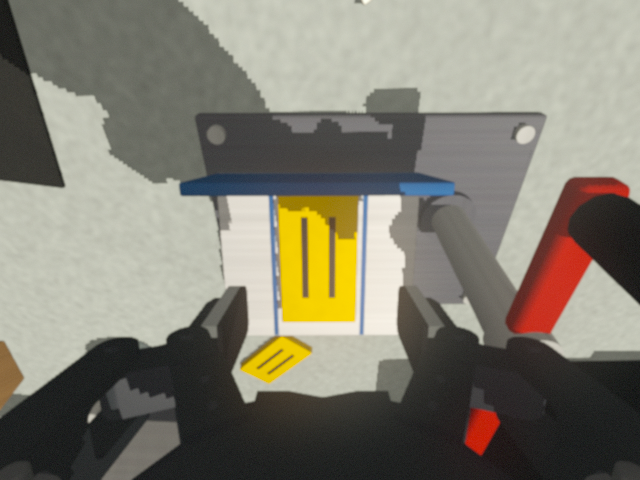

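```bash
cat > shm.py <<'E'
from h import *
def shelfmeas(n,P0=P0,F=F,tops=()):
    p,d,c=load(n); hsv=cv2.cvtColor(p,cv2.COLOR_RGB2HSV);H,S,V=[hsv[...,i].astype(int) for i in range(3)]
    v,u=np.mgrid[0:480,0:640]; uv=np.c_[u.ravel(),v.ravel()]; pp=p.reshape(-1,3).astype(int); bl=pp[:,2]-pp[:,0]
    L=(onplane(uv,P0,F[:,2],c)-P0)@F*1000
    for yc in (-28,28):
        s=(abs(L[:,1]-yc)<5)&(L[:,0]>15)&(L[:,0]<98)&(bl>25)&(pp[:,0]<170); f=np.polyfit(L[s,0],L[s,1],1); print('line',s.sum(),np.polyval(f,[0,50]).round(2),'slope',np.degrees(f[0]).round(2))
    for zz in tops:
        L2=(onplane(uv,P0+F[:,2]*zz,F[:,2],c)-P0)@F*1000
        m=(H.ravel()>15)&(H.ravel()<34)&(S.ravel()>110)&(L2[:,0]>-5)&(L2[:,0]<100)&(abs(L2[:,1])<50)
        m=cv2.morphologyEx(m.reshape(480,640).astype(np.uint8),cv2.MORPH_OPEN,np.ones((3,3))).ravel()>0
        print('yellow @',zz,cv2.minAreaRect(L2[m][:,:2].astype(np.float32)),'xr',np.percentile(L2[m,0],[.3,99.7]).round(1))
E
python3 - <<'E'
from shm import *
shelfmeas('w4',tops=(.01,))
p,d,c=load('w4'); X=cloud(d,c)
Y=(X-P0)@F*1000
# shelf z and cover z
m=(abs(Y[...,1])<50)&(Y[...,0]>20)&(Y[...,0]<80)&(abs(Y[...,2])<20)&(d>0)
a=Y[m]; print('shelf z',np.median(a[abs(abs(a[:,1])-38)<8][:,2]),'cover z',np.median(a[abs(a[:,1])<15][:,2]), 'fit', np.polyfit(a[abs(abs(a[:,1])-38)<8][:,0],a[abs(abs(a[:,1])-38)<8][:,2],1))
# backstop front-face top edge & shelf end by depth
E
```

```text
line 454 [-28.23 -28.18] slope 0.05
line 413 [27.64 27.69] slope 0.06
yellow @ 0.01 ((52.519508361816406, -5.588911056518555), (55.615257263183594, 94.57369995117188), 89.77256774902344) xr [ 5.3 99.7]
shelf z -0.35897885369028043 cover z 9.701976564300933 fit [ 0.00108989 -0.41159685]
```

```bash
sed -i 's/(L2\[:,0\]<100)&(abs(L2\[:,1\])<50)/(L2[:,0]<94)\&(abs(L2[:,1])<32)/' shm.py
python3 - <<'E'
from shm import *
shelfmeas('w4',tops=(.01,))
p,d,c=load('w4'); Y=(cloud(d,c)-P0)@F*1000
m=(abs(Y[...,1])<60)&(abs(Y[...,2])<3)&(Y[...,0]>80)&(Y[...,0]<120)&(abs(Y[...,1])>30)&(d>0); print('shelf end x',np.percentile(Y[m][:,0],[95,99,100]))
hsv=cv2.cvtColor(p,cv2.COLOR_RGB2HSV); m=(hsv[...,0]>100)&(hsv[...,0]<125)&(hsv[...,1]>110)&(d>0)&(Y[...,0]<20)&(Y[...,2]>45)&(Y[...,2]<60)&(abs(Y[...,1])<70);print('backstop top',m.sum(),np.percentile(Y[m],[1,50,99],axis=0).round(1))
p0,R0=getcmd(); print(p0)
# descend: correct dp
plan([(0.25,seat+F@[-.001,-.001,-.0015],T,4)])
E
```

```text
line 454 [-28.23 -28.18] slope 0.05
line 413 [27.64 27.69] slope 0.06
yellow @ 0.01 ((44.151512145996094, -0.6194477081298828), (77.8438949584961, 45.51092529296875), 0.01546268630772829) xr [ 5.3 83. ]
shelf end x [98.08054492 99.08104678 99.61611873]
backstop top 1688 [[ -6.8 -58.5  46.7]
 [ -4.5 -31.7  53.4]
 [ -1.4  58.3  55. ]]
[0.57804749 0.16113909 0.0926776 ]
[[0.25, 0.005, -0.006, 0.307, 0.0, 0.0, 0.0], [0.25, 0.005, -0.006, 0.307, 0.0, 0.0, 0.0], [0.25, 0.005, -0.006, 0.307, 0.0, 0.0, 0.0], [0.25, 0.005, -0.006, 0.307, 0.0, 0.0, 0.0]] 4
```

Call:
carry_out(targets=[[0.25,0.005,-0.006,0.307,0.0,0.0,0.0],[0.25,0.005,-0.006,0.307,0.0,0.0,0.0],[0.25,0.005,-0.006,0.307,0.0,0.0,0.0],[0.25,0.005,-0.006,0.307,0.0,0.0,0.0]])

```text
t: 8.55
eef_pos: [0.5998, 0.1613, 0.0391]
orientation: [0.01, 0.984, -0.0, 0.177]
wrist_force: [-0.2, 0.6, 0.1]
gripper_width: 0.064
```

Run:
```python
from h import *
st(); sh(); snap('wrist','w5')
```

```text
t 8.55 pos [0.5998 0.1613 0.0391] dp mm [1.7 1.7 4.4] drot deg [-0.13 -0.33  0.03] F [-0.2  0.6  0.1] w 0.064 q [-0.27  0.92 -0.24  2.04  1.97  0.35 -0.77]
shelf mm [44.2  0.7  2.1] tool err [-0.19 -0.35  0.03]
```

View pics/w5.png

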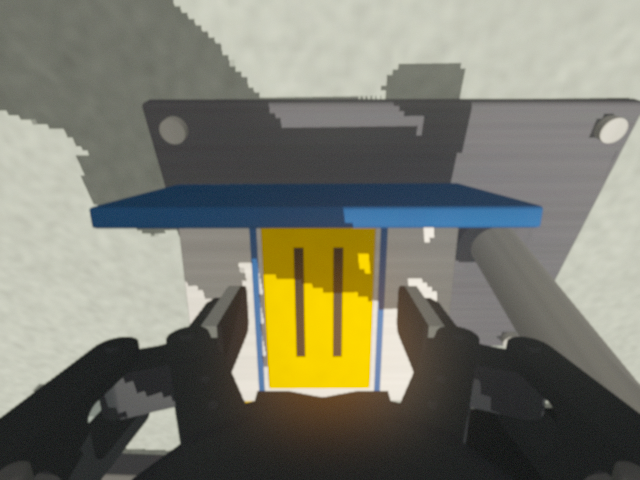

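```bash
cat >> h.py <<'E'
def rel(cl,d,n,frame=None,Rn=None,base=None): # shift d (m) in frame from cmd
    p0,R0=getcmd(); return (cl,(p0 if base is None else base)+(np.eye(3) if frame is None else frame)@np.array(d),R0 if Rn is None else Rn,n)
E
python3 - <<'E'
from h import *
plan([rel(.25,[-.002,-.001,-.002],2,F),rel(1,[-.002,-.001,-.002],6,F)])
E
```

```text
[[0.25, 0.01, -0.005, 0.01, 0.0, 0.0, 0.0], [0.25, 0.01, -0.005, 0.01, 0.0, 0.0, 0.0], [1, 0.01, -0.005, 0.01, 0.0, 0.0, 0.0], [1, 0.01, -0.005, 0.01, 0.0, 0.0, 0.0], [1, 0.01, -0.005, 0.01, 0.0, 0.0, 0.0], [1, 0.01, -0.005, 0.01, 0.0, 0.0, 0.0], [1, 0.01, -0.005, 0.01, 0.0, 0.0, 0.0], [1, 0.01, -0.005, 0.01, 0.0, 0.0, 0.0]] 8
```

Call:
carry_out(targets=[[0.25,0.01,-0.005,0.01,0.0,0.0,0.0],[0.25,0.01,-0.005,0.01,0.0,0.0,0.0],[1,0.01,-0.005,0.01,0.0,0.0,0.0],[1,0.01,-0.005,0.01,0.0,0.0,0.0],[1,0.01,-0.005,0.01,0.0,0.0,0.0],[1,0.01,-0.005,0.01,0.0,0.0,0.0],[1,0.01,-0.005,0.01,0.0,0.0,0.0],[1,0.01,-0.005,0.01,0.0,0.0,0.0]], newtons=60)

```text
t: 9.4
eef_pos: [0.5989, 0.1604, 0.0368]
orientation: [0.01, 0.984, -0.0, 0.177]
wrist_force: [-2.8, -0.5, 8.4]
gripper_width: 0.044
```

Run:
```python
from h import *
st(); sh()
plan([rel(1,[0.004,0,.03],3,F),rel(1,[0.004,0,.10],4,F)])
```

```text
t 9.4 pos [0.5989 0.1604 0.0368] dp mm [2.1 1.7 4.7] drot deg [-0.14 -0.4   0.03] F [-2.8 -0.5  8.4] w 0.044 q [-0.26  0.92 -0.25  2.04  1.99  0.37 -0.79]
shelf mm [42.6 -0.3  0.2] tool err [-0.2  -0.42  0.03]
[[1, -0.02, 0.0, -0.15, 0.0, 0.0, 0.0], [1, -0.02, 0.0, -0.15, 0.0, 0.0, 0.0], [1, -0.02, 0.0, -0.15, 0.0, 0.0, 0.0], [1, -0.02, 0.001, -0.5, 0.0, 0.0, 0.0], [1, -0.02, 0.001, -0.5, 0.0, 0.0, 0.0], [1, -0.02, 0.001, -0.5, 0.0, 0.0, 0.0], [1, -0.02, 0.001, -0.5, 0.0, 0.0, 0.0]] 7
```

Call:
carry_out(targets=[[1,-0.02,0.0,-0.15,0.0,0.0,0.0],[1,-0.02,0.0,-0.15,0.0,0.0,0.0],[1,-0.02,0.0,-0.15,0.0,0.0,0.0],[1,-0.02,0.001,-0.5,0.0,0.0,0.0],[1,-0.02,0.001,-0.5,0.0,0.0,0.0],[1,-0.02,0.001,-0.5,0.0,0.0,0.0],[1,-0.02,0.001,-0.5,0.0,0.0,0.0]])

```text
t: 10.1
eef_pos: [0.5679, 0.1609, 0.1304]
orientation: [0.01, 0.984, -0.001, 0.177]
wrist_force: [-0.1, -0.4, -1.2]
gripper_width: 0.0446
```

Run:
```python
from h import *
st(); sh(); snap('wrist','w6')
p,d,c=load('top0'); hsv=cv2.cvtColor(p,cv2.COLOR_RGB2HSV)
m=(hsv[...,2]<70); m[:,:320]=0; m[:,385:]=0; m[:230]=0; m[310:]=0
cs,_=cv2.findContours(m.astype(np.uint8),cv2.RETR_EXTERNAL,cv2.CHAIN_APPROX_NONE); k=max(cs,key=cv2.contourArea)
w=ray('top',k[:,0],.004,c)[:,:2]*1000; print(cv2.minAreaRect(w.astype(np.float32)),cv2.boxPoints(cv2.minAreaRect(w.astype(np.float32))).round(0).tolist())
```

```text
t 10.1 pos [0.5679 0.1609 0.1304] dp mm [1.5 1.6 3. ] drot deg [-0.09 -0.34 -0.01] F [-0.1 -0.4 -1.2] w 0.0446 q [-0.46  0.72  0.03  2.11  1.64  0.13 -0.5 ]
shelf mm [45.5 -0.4 98.8] tool err [-0.16 -0.36 -0.01]
((503.92742919921875, -32.57593536376953), (73.0267562866211, 117.53881072998047), 80.81370544433594) [[440.0, -59.0], [556.0, -78.0], [568.0, -6.0], [452.0, 13.0]]
```

View pics/w6.png

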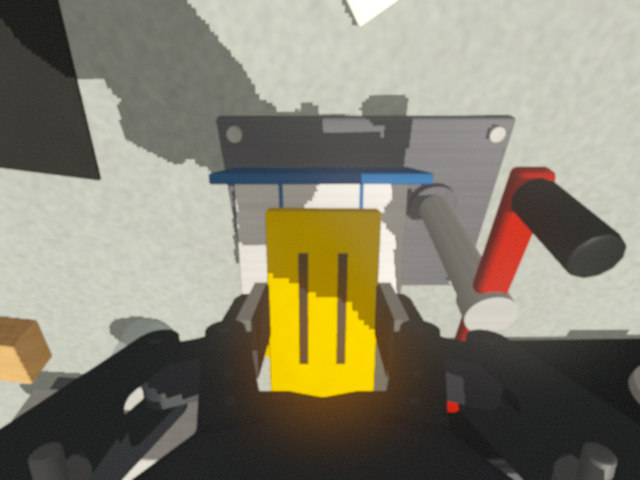

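Run:
```python
from h import *
plan([(1,[.545,.13,.19],flat(85),4),(1,[.515,.02,.17],flat(81),4)])
```

```text
[[1, -0.009, -0.149, -0.33, 0.004, 0.111, 0.021], [1, -0.009, -0.149, -0.33, 0.004, 0.111, 0.021], [1, -0.009, -0.149, -0.33, 0.004, 0.111, 0.021], [1, -0.009, -0.149, -0.33, 0.004, 0.111, 0.021], [1, 0.155, -0.702, -0.284, 0.008, 0.111, 0.043], [1, 0.155, -0.702, -0.284, 0.008, 0.111, 0.043], [1, 0.155, -0.702, -0.284, 0.008, 0.111, 0.043], [1, 0.155, -0.702, -0.284, 0.008, 0.111, 0.043]] 8
```

Call:
carry_out(targets=[[1,-0.009,-0.149,-0.33,0.004,0.111,0.021],[1,-0.009,-0.149,-0.33,0.004,0.111,0.021],[1,-0.009,-0.149,-0.33,0.004,0.111,0.021],[1,-0.009,-0.149,-0.33,0.004,0.111,0.021],[1,0.155,-0.702,-0.284,0.008,0.111,0.043],[1,0.155,-0.702,-0.284,0.008,0.111,0.043],[1,0.155,-0.702,-0.284,0.008,0.111,0.043],[1,0.155,-0.702,-0.284,0.008,0.111,0.043]])

```text
t: 10.95
eef_pos: [0.5145, 0.0148, 0.1708]
orientation: [0.083, 0.997, -0.001, 0.0]
wrist_force: [-1.1, 0.4, -1.5]
gripper_width: 0.0439
```

Run:
```python
from h import *
st(); sync()
plan([(1,[.504,-.0325,.06],flat(80.7),7)])
```

```text
t 10.95 pos [0.5145 0.0148 0.1708] dp mm [-0.5 -5.1  0.7] drot deg [ 0.05 -0.03  0.53] F [-1.1  0.4 -1.5] w 0.0439 q [ 0.22  0.68 -0.56  1.95  0.57  0.67  0.71]
[[1, 0.013, -0.242, 0.554, 0.0, 0.0, -0.001], [1, 0.013, -0.242, 0.554, 0.0, 0.0, -0.001], [1, 0.013, -0.242, 0.554, 0.0, 0.0, -0.001], [1, 0.013, -0.242, 0.554, 0.0, 0.0, -0.001], [1, 0.013, -0.242, 0.554, 0.0, 0.0, -0.001], [1, 0.013, -0.242, 0.554, 0.0, 0.0, -0.001], [1, 0.013, -0.242, 0.554, 0.0, 0.0, -0.001]] 7
```

Call:
carry_out(targets=[[1,0.013,-0.242,0.554,0.0,0.0,-0.001],[1,0.013,-0.242,0.554,0.0,0.0,-0.001],[1,0.013,-0.242,0.554,0.0,0.0,-0.001],[1,0.013,-0.242,0.554,0.0,0.0,-0.001],[1,0.013,-0.242,0.554,0.0,0.0,-0.001],[1,0.013,-0.242,0.554,0.0,0.0,-0.001],[1,0.013,-0.242,0.554,0.0,0.0,-0.001]])

```text
t: 11.65
eef_pos: [0.508, -0.0246, 0.0632]
orientation: [0.076, 0.997, 0.002, 0.004]
wrist_force: [-0.1, -1.3, -1.1]
gripper_width: 0.0437
```

Run:
```python
from h import *
st(); snap('wrist','w7'); snap('side','s7');st()
```

```text
t 11.65 pos [ 0.508  -0.0246  0.0632] dp mm [4.1 7.9 3.2] drot deg [-0.32 -0.45 -0.61] F [-0.1 -1.3 -1.1] w 0.0437 q [ 0.18  0.84 -0.37  2.04  0.78  0.39  0.61]
t 11.75 pos [ 0.5076 -0.0253  0.0629] dp mm [3.7 7.3 2.9] drot deg [-0.27 -0.41 -0.58] F [-0.4 -0.3 -0.4] w 0.0442 q [ 0.18  0.84 -0.37  2.04  0.78  0.39  0.61]
```

View pics/w7.png

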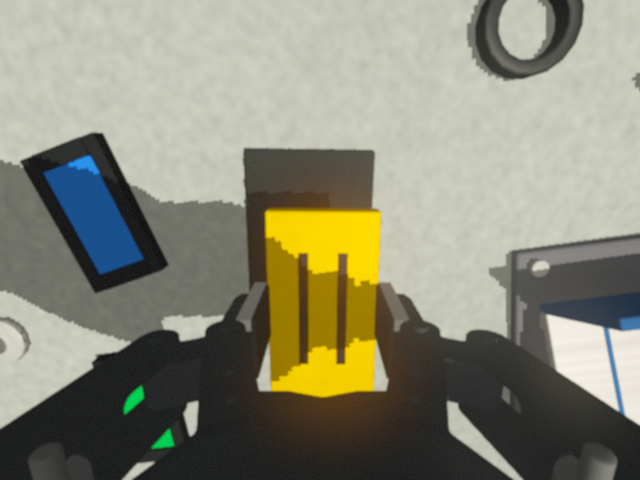

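View pics/s7.png

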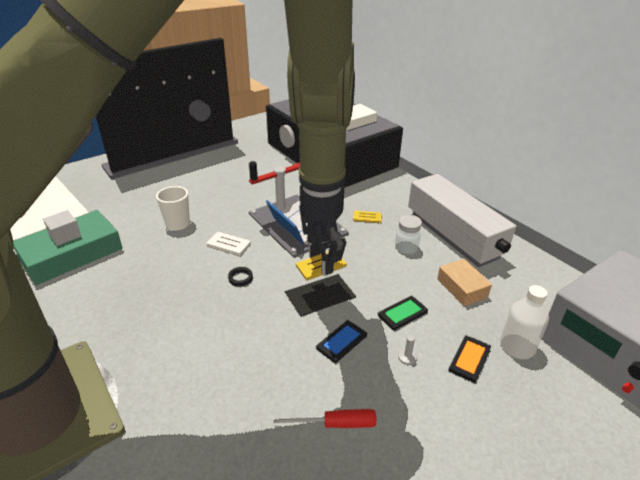

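Run:
```python
from h import *
sync()
plan([(1,[.504,-.0325,.02],flat(80.7),4)])
```

```text
[[1, 0.014, -0.039, 0.214, 0.001, 0.002, 0.003], [1, 0.014, -0.039, 0.214, 0.001, 0.002, 0.003], [1, 0.014, -0.039, 0.214, 0.001, 0.002, 0.003], [1, 0.014, -0.039, 0.214, 0.001, 0.002, 0.003]] 4
```

Call:
carry_out(targets=[[1,0.014,-0.039,0.214,0.001,0.002,0.003],[1,0.014,-0.039,0.214,0.001,0.002,0.003],[1,0.014,-0.039,0.214,0.001,0.002,0.003],[1,0.014,-0.039,0.214,0.001,0.002,0.003]])

```text
t: 12.15
eef_pos: [0.504, -0.0325, 0.0205]
orientation: [0.081, 0.997, 0.0, 0.001]
wrist_force: [-0.0, -0.1, -0.0]
gripper_width: 0.0444
```

Run:
```python
from h import *
st()
plan([rel(1,[0,0,-.016],4,None,flat(80.7))])
```

```text
t 12.15 pos [ 0.504  -0.0325  0.0205] dp mm [-0.   0.   0.4] drot deg [-0.01 -0.    0.01] F [-0.  -0.1 -0. ] w 0.0444 q [ 0.14  0.91 -0.27  2.06  0.85  0.28  0.54]
[[1, 0.0, 0.0, 0.08, 0.0, 0.0, 0.0], [1, 0.0, 0.0, 0.08, 0.0, 0.0, 0.0], [1, 0.0, 0.0, 0.08, 0.0, 0.0, 0.0], [1, 0.0, 0.0, 0.08, 0.0, 0.0, 0.0]] 4
```

Call:
carry_out(targets=[[1,0.0,0.0,0.04,0.0,0.0,0.0],[1,0.0,0.0,0.078,0.0,0.0,0.0],[1,0.0,0.0,0.078,0.0,0.0,0.0],[1,0.0,0.0,0.078,0.0,0.0,0.0]])

```text
t: 12.55
eef_pos: [0.5043, -0.0329, 0.0041]
orientation: [0.082, 0.997, 0.0, 0.001]
wrist_force: [1.2, -0.4, 5.6]
gripper_width: 0.0438
```

Run:
```python
from h import *
st()
```

```text
t 12.55 pos [ 0.5043 -0.0329  0.0041] dp mm [ 0.2 -0.4  0.1] drot deg [ 0.02 -0.03  0.03] F [ 1.2 -0.4  5.6] w 0.0438 q [ 0.11  0.94 -0.22  2.06  0.88  0.24  0.52]
```

Call:
carry_out(targets=[[0.3,0.0,0.0,0.0,0.0,0.0,0.0],[0.3,0.0,0.0,0.0,0.0,0.0,0.0],[0.3,0.0,0.0,0.0,0.0,0.0,0.0],[0.3,0.0,0.0,-0.2,0.0,0.0,0.0],[0.3,0.0,0.0,-0.8,0.0,0.0,0.0],[0.3,0.0,0.0,-0.8,0.0,0.0,0.0],[0.3,0.0,0.0,-0.8,0.0,0.0,0.0],[0.3,0.0,0.0,-0.8,0.0,0.0,0.0]])

```text
t: 13.35
eef_pos: [0.505, -0.0331, 0.1663]
orientation: [0.082, 0.997, 0.0, 0.003]
wrist_force: [-0.5, 0.2, -0.1]
gripper_width: 0.0598
```

Run:
```python
from h import *
sync(); st(); snap('wrist','w8')
plan([(.2,[.463,-.15,.15],flat(101),8)])
```

```text
t 13.35 pos [ 0.505  -0.0331  0.1663] dp mm [0. 0. 0.] drot deg [0. 0. 0.] F [-0.5  0.2 -0.1] w 0.0598 q [ 0.33  0.69 -0.58  1.98  0.61  0.65  0.76]
[[0.2, 0.112, -0.611, 0.08, 0.0, 0.002, -0.113], [0.2, 0.112, -0.611, 0.08, 0.0, 0.002, -0.113], [0.2, 0.112, -0.611, 0.08, 0.0, 0.002, -0.113], [0.2, 0.112, -0.611, 0.08, 0.0, 0.002, -0.113], [0.2, 0.112, -0.611, 0.08, 0.0, 0.002, -0.113], [0.2, 0.112, -0.611, 0.08, 0.0, 0.002, -0.113], [0.2, 0.112, -0.611, 0.08, 0.0, 0.002, -0.113], [0.2, 0.112, -0.611, 0.08, 0.0, 0.002, -0.113]] 8
```

View pics/w8.png

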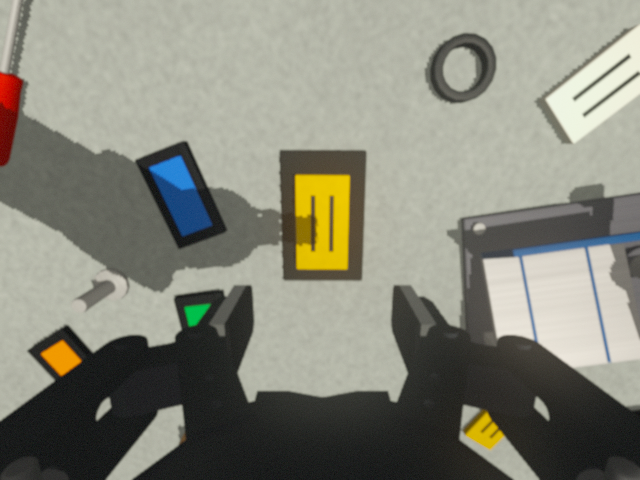

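The cover (322,222) lies flat and centred on the pad, and blue (182,194) is fully visible. I'll measure blue from here.

```bash
cat >> h.py <<'E'
PANE={'orange':((5,17),140),'green':((50,78),100),'blue':((100,125),110),'yellow':((17,34),110)}
def plate(n,camn,col,z=.01):
    p,d,c=load(n); hsv=cv2.cvtColor(p,cv2.COLOR_RGB2HSV); (a,b),s=PANE[col]
    m=((hsv[...,0]>=a)&(hsv[...,0]<=b)&(hsv[...,1]>s)&(hsv[...,2]>60)).astype(np.uint8)
    cs,_=cv2.findContours(m,cv2.RETR_EXTERNAL,cv2.CHAIN_APPROX_NONE)
    for k in cs:
        if cv2.contourArea(k)<100: continue
        w=ray(camn,k[:,0],z,c)[:,:2]*1000; r=cv2.minAreaRect(w.astype(np.float32))
        ang=r[2] if r[1][0]>r[1][1] else r[2]-90
        print(col,'px',k[:,0].mean(0).round(),'c',np.round(r[0],1),'sz',np.round(sorted(r[1]),1),'long az',round(ang,1))
E
python3 - <<'E'
from h import *
plate('w8','wrist','blue'); plate('w8','wrist','yellow',.014)
p,d,c=load('top0'); X=cloud(d,c); print('post',X[255:262,450:460][...,:].reshape(-1,3)[X[255:262,450:460,2].argmax()])
E
```

```text
blue px [577. 244.] c [562.3 188.8] sz [  9.7 111.2] long az 89.7
blue px [181. 195.] c [ 461.3 -147.4] sz [31.5 65.6] long az 11.1
yellow px [484. 430.] c [746.7  99.9] sz [36.6 40.5] long az 46.3
yellow px [ 61. 357.] c [ 593.5 -302.2] sz [29.7 29.7] long az -68.2
yellow px [318. 221.] c [503.4 -35.2] sz [55.3 85.9] long az -9.5
post [0.4427426  0.01086379 1.16757878]
```

Call:
carry_out(targets=[[0.2,0.112,-0.611,0.08,0.0,0.002,-0.113],[0.2,0.112,-0.611,0.08,0.0,0.002,-0.113],[0.2,0.112,-0.611,0.08,0.0,0.002,-0.113],[0.2,0.112,-0.611,0.08,0.0,0.002,-0.113],[0.2,0.112,-0.611,0.08,0.0,0.002,-0.113],[0.2,0.112,-0.611,0.08,0.0,0.002,-0.113],[0.2,0.112,-0.611,0.08,0.0,0.002,-0.113],[0.2,0.112,-0.611,0.08,0.0,0.002,-0.113]])

```text
t: 14.2
eef_pos: [0.4616, -0.1489, 0.1476]
orientation: [-0.097, 0.995, 0.0, -0.003]
wrist_force: [-0.5, -0.6, 0.4]
gripper_width: 0.0681
```

Run:
```python
from h import *
sync(); st(); snap('wrist','w9'); plate('w9','wrist','blue')
```

```text
t 14.2 pos [ 0.4616 -0.1489  0.1476] dp mm [0. 0. 0.] drot deg [0. 0. 0.] F [-0.5 -0.6  0.4] w 0.0681 q [ 0.62  0.72 -0.67  2.04  0.75  0.64  1.21]
blue px [630. 397.] c [564.2 172. ] sz [11.8 34.3] long az 59.8
blue px [321. 230.] c [ 462.  -149.1] sz [31.3 63.8] long az 10.7
```

View pics/w9.png

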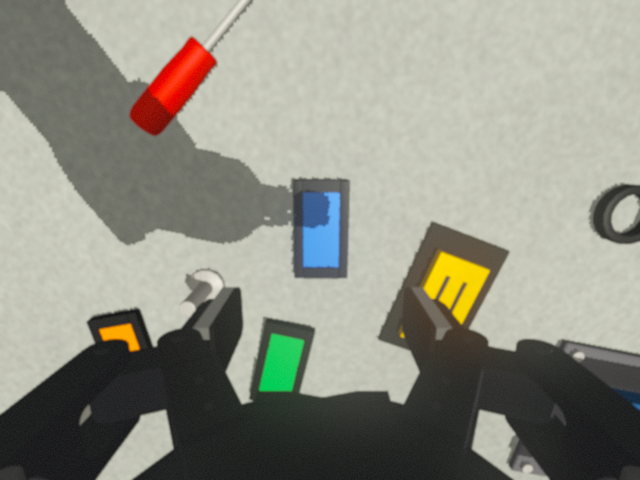

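Run:
```python
from h import *
p,d,c=load('w9'); print('post foot',ray('wrist',[[208,283]],.005,c), 'green near', ray('wrist',[[265,320],[313,328]],.01,c).round(3).tolist())
plan([(.2,[.462,-.1491,.03],flat(100.7),6)])
```

```text
post foot [[ 0.5282542  -0.23682311  0.005     ]] green near [[0.551, -0.182, 0.01], [0.551, -0.139, 0.01]]
[[0.2, -0.005, -0.002, 0.588, 0.0, -0.002, 0.002], [0.2, -0.005, -0.002, 0.588, 0.0, -0.002, 0.002], [0.2, -0.005, -0.002, 0.588, 0.0, -0.002, 0.002], [0.2, -0.005, -0.002, 0.588, 0.0, -0.002, 0.002], [0.2, -0.005, -0.002, 0.588, 0.0, -0.002, 0.002], [0.2, -0.005, -0.002, 0.588, 0.0, -0.002, 0.002]] 6
```

Call:
carry_out(targets=[[0.2,-0.005,-0.002,0.588,0.0,-0.002,0.002],[0.2,-0.005,-0.002,0.588,0.0,-0.002,0.002],[0.2,-0.005,-0.002,0.588,0.0,-0.002,0.002],[0.2,-0.005,-0.002,0.588,0.0,-0.002,0.002],[0.2,-0.005,-0.002,0.588,0.0,-0.002,0.002],[0.2,-0.005,-0.002,0.588,0.0,-0.002,0.002]])

```text
t: 14.85
eef_pos: [0.4625, -0.1502, 0.0312]
orientation: [-0.092, 0.996, 0.0, 0.001]
wrist_force: [0.2, -0.8, -0.0]
gripper_width: 0.0684
```

Run:
```python
from h import *
st(); sync(); snap('wrist','w10'); plate('w10','wrist','blue')
plan([(.3,[.462,-.1491,.0005],flat(100.7),3),(1,[.462,-.1491,.0005],flat(100.7),5)])
```

```text
t 14.85 pos [ 0.4625 -0.1502  0.0312] dp mm [ 0.6 -1.1  1.2] drot deg [ 0.05 -0.12  0.11] F [ 0.2 -0.8 -0. ] w 0.0684 q [ 0.46  0.9  -0.39  2.11  1.07  0.34  0.92]
blue px [323. 276.] c [ 461.7 -149.4] sz [31.1 63.8] long az 10.5
[[0.3, 0.002, 0.006, 0.153, 0.0, 0.001, 0.0], [0.3, 0.002, 0.006, 0.153, 0.0, 0.001, 0.0], [0.3, 0.002, 0.006, 0.153, 0.0, 0.001, 0.0], [1, 0.002, 0.006, 0.153, 0.0, 0.001, 0.0], [1, 0.002, 0.006, 0.153, 0.0, 0.001, 0.0], [1, 0.002, 0.006, 0.153, 0.0, 0.001, 0.0], [1, 0.002, 0.006, 0.153, 0.0, 0.001, 0.0], [1, 0.002, 0.006, 0.153, 0.0, 0.001, 0.0]] 8
```

Call:
carry_out(targets=[[0.3,0.002,0.006,0.153,0.0,0.001,0.0],[0.3,0.002,0.006,0.153,0.0,0.001,0.0],[0.3,0.002,0.006,0.153,0.0,0.001,0.0],[1,0.002,0.006,0.153,0.0,0.001,0.0],[1,0.002,0.006,0.153,0.0,0.001,0.0],[1,0.002,0.006,0.153,0.0,0.001,0.0],[1,0.002,0.006,0.153,0.0,0.001,0.0],[1,0.002,0.006,0.153,0.0,0.001,0.0]], newtons=60)

```text
t: 15.7
eef_pos: [0.4613, -0.1493, 0.0009]
orientation: [-0.092, 0.996, 0.0, -0.001]
wrist_force: [-1.2, 1.2, 5.7]
gripper_width: 0.0441
```

Run:
```python
from h import *
st(); sync()
plan([(1,[.462,-.1491,.05],flat(100.7),2),(1,[.47,-.10,.18],flat(95),6)])
```

```text
t 15.7 pos [ 0.4613 -0.1493  0.0009] dp mm [-0.6 -0.3  0.3] drot deg [0.01 0.03 0.03] F [-1.2  1.2  5.7] w 0.0441 q [ 0.39  0.95 -0.29  2.11  1.17  0.26  0.82]
[[1, -0.003, 0.001, -0.245, 0.0, -0.001, -0.001], [1, -0.003, 0.001, -0.245, 0.0, -0.001, -0.001], [1, -0.086, 0.235, -0.896, 0.0, -0.001, 0.031], [1, -0.086, 0.235, -0.896, 0.0, -0.001, 0.031], [1, -0.086, 0.235, -0.896, 0.0, -0.001, 0.031], [1, -0.086, 0.235, -0.896, 0.0, -0.001, 0.031], [1, -0.086, 0.235, -0.896, 0.0, -0.001, 0.031], [1, -0.086, 0.235, -0.896, 0.0, -0.001, 0.031]] 8
```

Call:
carry_out(targets=[[1,-0.003,0.001,-0.245,0.0,-0.001,-0.001],[1,-0.003,0.001,-0.245,0.0,-0.001,-0.001],[1,-0.086,0.235,-0.896,0.0,-0.001,0.031],[1,-0.086,0.235,-0.896,0.0,-0.001,0.031],[1,-0.086,0.235,-0.896,0.0,-0.001,0.031],[1,-0.086,0.235,-0.896,0.0,-0.001,0.031],[1,-0.086,0.235,-0.896,0.0,-0.001,0.031],[1,-0.086,0.235,-0.896,0.0,-0.001,0.031]])

```text
t: 16.5
eef_pos: [0.4684, -0.101, 0.1776]
orientation: [-0.043, 0.999, -0.0, -0.002]
wrist_force: [-1.3, -0.2, -1.1]
gripper_width: 0.0441
```

Run:
```python
from h import *
st(); sync()
plan([(1,[.50,.03,.20],flat(92),8)])
print(seat+F@[.012,0,.11])
```

```text
t 16.5 pos [ 0.4684 -0.101   0.1776] dp mm [-1.5 -1.1 -2.5] drot deg [0.02 0.27 0.05] F [-1.3 -0.2 -1.1] w 0.0441 q [ 0.54  0.66 -0.68  2.03  0.67  0.68  1.08]
[[1, -0.214, 0.639, -0.113, 0.0, -0.001, 0.016], [1, -0.214, 0.639, -0.113, 0.0, -0.001, 0.016], [1, -0.214, 0.639, -0.113, 0.0, -0.001, 0.016], [1, -0.214, 0.639, -0.113, 0.0, -0.001, 0.016], [1, -0.214, 0.639, -0.113, 0.0, -0.001, 0.016], [1, -0.214, 0.639, -0.113, 0.0, -0.001, 0.016], [1, -0.214, 0.639, -0.113, 0.0, -0.001, 0.016], [1, -0.214, 0.639, -0.113, 0.0, -0.001, 0.016]] 8
[0.57211831 0.16122521 0.14383528]
```

Call:
carry_out(targets=[[1,-0.214,0.639,-0.113,0.0,-0.001,0.016],[1,-0.214,0.639,-0.113,0.0,-0.001,0.016],[1,-0.214,0.639,-0.113,0.0,-0.001,0.016],[1,-0.214,0.639,-0.113,0.0,-0.001,0.016],[1,-0.214,0.639,-0.113,0.0,-0.001,0.016]])

```text
t: 17.0
eef_pos: [0.5003, 0.0309, 0.1998]
orientation: [-0.019, 1.0, -0.0, -0.0]
wrist_force: [-0.0, -1.2, -1.3]
gripper_width: 0.0441
```

Run:
```python
from h import *
st(); sync()
plan([(1,seat+F@[.012,0,.13],T,8)])
```

```text
t 17.0 pos [0.5003 0.0309 0.1998] dp mm [ 0.2  0.9 -0.2] drot deg [ 0.01  0.02 -0.15] F [-0.  -1.2 -1.3] w 0.0441 q [ 0.27  0.65 -0.68  1.95  0.59  0.75  0.84]
[[1, -0.35, 0.639, 0.186, 0.003, -0.111, 0.019], [1, -0.35, 0.639, 0.186, 0.003, -0.111, 0.019], [1, -0.35, 0.639, 0.186, 0.003, -0.111, 0.019], [1, -0.35, 0.639, 0.186, 0.003, -0.111, 0.019], [1, -0.35, 0.639, 0.186, 0.003, -0.111, 0.019], [1, -0.35, 0.639, 0.186, 0.003, -0.111, 0.019], [1, -0.35, 0.639, 0.186, 0.003, -0.111, 0.019], [1, -0.35, 0.639, 0.186, 0.003, -0.111, 0.019]] 8
```

Call:
carry_out(targets=[[1,-0.35,0.639,0.186,0.003,-0.111,0.019],[1,-0.35,0.639,0.186,0.003,-0.111,0.019],[1,-0.35,0.639,0.186,0.003,-0.111,0.019],[1,-0.35,0.639,0.186,0.003,-0.111,0.019],[1,-0.35,0.639,0.186,0.003,-0.111,0.019],[1,-0.35,0.639,0.186,0.003,-0.111,0.019],[1,-0.35,0.639,0.186,0.003,-0.111,0.019],[1,-0.35,0.639,0.186,0.003,-0.111,0.019]])

```text
t: 17.8
eef_pos: [0.5666, 0.1576, 0.164]
orientation: [0.014, 0.985, -0.002, 0.174]
wrist_force: [0.6, -0.1, -1.0]
gripper_width: 0.0443
```

Run:
```python
from h import *
st(); sh(); sync()
plan([(1,seat+F@[.012,0,.08],T,4),(1,seat+F@[.010,0,.04],T,4)])
```

```text
t 17.8 pos [0.5666 0.1576 0.164 ] dp mm [ 1.4 -3.7  1.5] drot deg [ 0.16 -0.11  0.34] F [ 0.6 -0.1 -1. ] w 0.0443 q [-0.37  0.65 -0.11  2.08  1.18  0.24 -0.04]
shelf mm [ 55.8  -3.7 130.8] tool err [ 0.13 -0.07  0.38]
[[1, 0.009, 0.019, 0.254, -0.001, 0.0, -0.002], [1, 0.009, 0.019, 0.254, -0.001, 0.0, -0.002], [1, 0.009, 0.019, 0.254, -0.001, 0.0, -0.002], [1, 0.009, 0.019, 0.254, -0.001, 0.0, -0.002], [1, 0.02, 0.019, 0.454, -0.001, 0.0, -0.002], [1, 0.02, 0.019, 0.454, -0.001, 0.0, -0.002], [1, 0.02, 0.019, 0.454, -0.001, 0.0, -0.002], [1, 0.02, 0.019, 0.454, -0.001, 0.0, -0.002]] 8
```

Call:
carry_out(targets=[[1,0.009,0.019,0.254,-0.001,0.0,-0.002],[1,0.009,0.019,0.254,-0.001,0.0,-0.002],[1,0.009,0.019,0.254,-0.001,0.0,-0.002],[1,0.009,0.019,0.254,-0.001,0.0,-0.002],[1,0.02,0.019,0.454,-0.001,0.0,-0.002],[1,0.02,0.019,0.454,-0.001,0.0,-0.002],[1,0.02,0.019,0.454,-0.001,0.0,-0.002],[1,0.02,0.019,0.454,-0.001,0.0,-0.002]])

```text
t: 18.6
eef_pos: [0.5943, 0.1641, 0.0789]
orientation: [0.009, 0.984, 0.0, 0.175]
wrist_force: [0.5, 0.1, -0.8]
gripper_width: 0.0435
```

Run:
```python
from h import *
st(); sh(); sync(); snap('wrist','w11')
plan([(1,seat+F@[.005,0,.010],T,4)])
```

```text
t 18.6 pos [0.5943 0.1641 0.0789] dp mm [0.2 3.5 1.6] drot deg [-0.2  -0.12 -0.13] F [ 0.5  0.1 -0.8] w 0.0435 q [-0.36  0.83 -0.1   2.05  1.85  0.23 -0.68]
shelf mm [52.6  3.4 41.4] tool err [-0.25 -0.19 -0.11]
[[1, 0.029, -0.018, 0.157, 0.001, 0.001, 0.001], [1, 0.029, -0.018, 0.157, 0.001, 0.001, 0.001], [1, 0.029, -0.018, 0.157, 0.001, 0.001, 0.001], [1, 0.029, -0.018, 0.157, 0.001, 0.001, 0.001]] 4
```

View pics/w11.png

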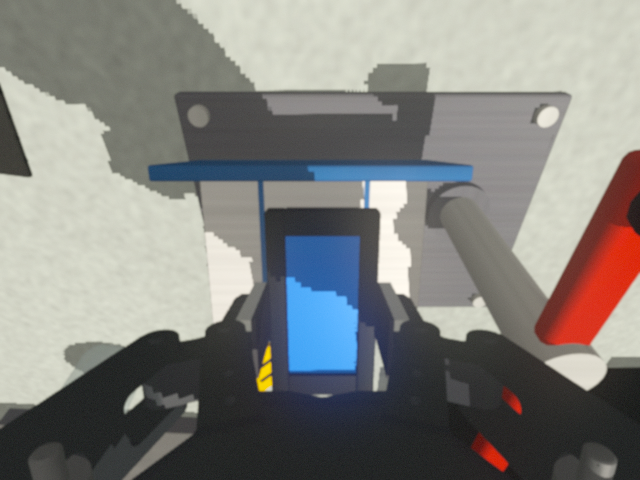

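Call:
carry_out(targets=[[1,0.029,-0.018,0.157,0.001,0.001,0.001],[1,0.029,-0.018,0.157,0.001,0.001,0.001],[1,0.029,-0.018,0.157,0.001,0.001,0.001],[1,0.029,-0.018,0.157,0.001,0.001,0.001]])

```text
t: 19.05
eef_pos: [0.5995, 0.1618, 0.0476]
orientation: [0.01, 0.985, -0.001, 0.174]
wrist_force: [0.1, -0.2, -0.6]
gripper_width: 0.044
```

Run:
```python
from h import *
st(); sh(); plan([(1,seat+F@[.005,0,.004],T,4)])
```

```text
t 19.05 pos [0.5995 0.1618 0.0476] dp mm [-0.2  1.2  0.1] drot deg [-0.03 -0.01 -0.14] F [ 0.1 -0.2 -0.6] w 0.044 q [-0.3   0.9  -0.19  2.04  1.94  0.3  -0.75]
shelf mm [46.7  1.1 10.2] tool err [-0.11 -0.02 -0.07]
[[1, 0.0, 0.0, 0.03, 0.0, 0.0, 0.0], [1, 0.0, 0.0, 0.03, 0.0, 0.0, 0.0], [1, 0.0, 0.0, 0.03, 0.0, 0.0, 0.0], [1, 0.0, 0.0, 0.03, 0.0, 0.0, 0.0]] 4
```

Call:
carry_out(targets=[[1,0.005,-0.006,0.02,0.0,0.0,0.0],[1,0.005,-0.006,0.04,0.0,0.0,0.0],[1,0.005,-0.006,0.04,0.0,0.0,0.0],[1,0.005,-0.006,0.04,0.0,0.0,0.0]])

```text
t: 19.45
eef_pos: [0.6013, 0.1603, 0.0388]
orientation: [0.01, 0.985, -0.001, 0.174]
wrist_force: [-0.8, 0.4, 5.3]
gripper_width: 0.0442
```

Run:
```python
from h import *
sync();st(); sh(); snap('wrist','w12'); snap('side','s12'); p=load('s12')[0]; save('s12c',cv2.resize(p[140:260,240:400],(800,600)))
```

```text
t 19.45 pos [0.6013 0.1603 0.0388] dp mm [0. 0. 0.] drot deg [0. 0. 0.] F [-0.8  0.4  5.3] w 0.0442 q [-0.29  0.92 -0.21  2.03  1.96  0.32 -0.77]
shelf mm [45.5 -0.3  1.3] tool err [-0.09  0.   -0.06]
```

View pics/w12.png

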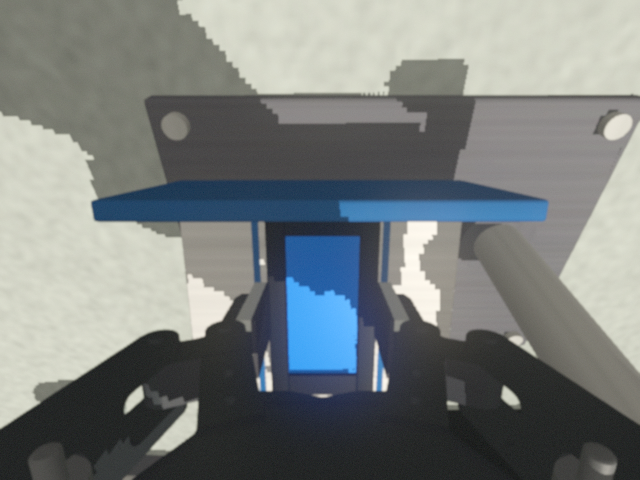

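View pics/s12c.png

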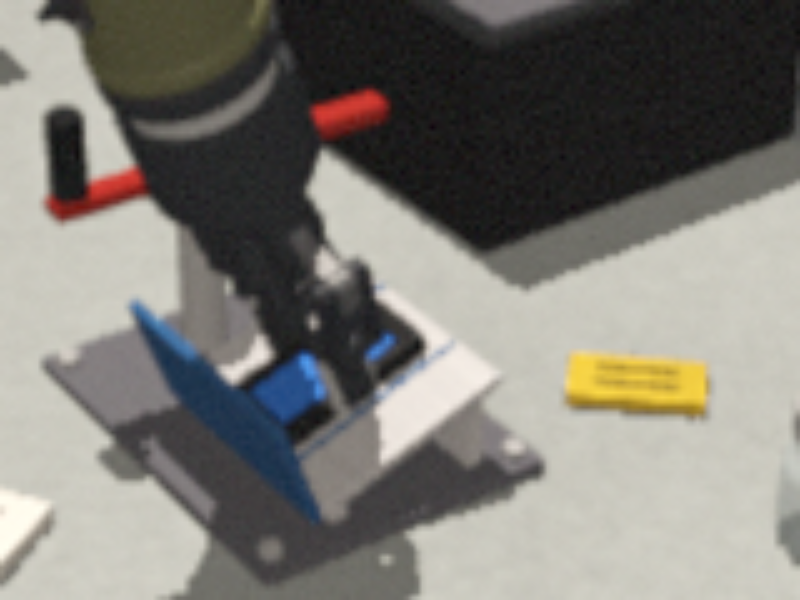

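Call:
carry_out(targets=[[1,0.01,0.001,-0.003,0.0,0.0,0.0],[1,0.018,0.001,-0.003,0.0,0.0,0.0],[1,0.022,0.001,-0.003,0.0,0.0,0.0],[1,0.022,0.001,-0.003,0.0,0.0,0.0]])

```text
t: 19.95
eef_pos: [0.5968, 0.1604, 0.0372]
orientation: [0.01, 0.985, -0.001, 0.173]
wrist_force: [1.1, 0.6, -0.1]
gripper_width: 0.0439
```

Run:
```python
from h import *
s=observe(); sh(); print(F.T@s['wrist_force'])
```

```text
shelf mm [40.8 -0.3  1.4] tool err [-0.08  0.05 -0.05]
[ 1.00967565  0.65398556 -0.51040778]
```

Call:
carry_out(targets=[[1,0.005,0.001,0.0,0.0,0.0,0.0],[1,0.008,0.001,0.0,0.0,0.0,0.0],[1,0.008,0.001,0.0,0.0,0.0,0.0]])

```text
t: 20.25
eef_pos: [0.5967, 0.1604, 0.0373]
orientation: [0.01, 0.985, -0.001, 0.175]
wrist_force: [4.7, -0.6, 0.4]
gripper_width: 0.0444
```

Run:
```python
from h import *
s=observe(); sh(); print(F.T@s['wrist_force'])
```

```text
shelf mm [40.7 -0.3  1.5] tool err [-0.05 -0.11 -0.02]
[ 4.53866332 -0.51981651 -1.23240285]
```

Call:
carry_out(targets=[[1,0.002,0.001,0.006,0.0,0.0,0.0],[1,0.002,0.001,0.006,0.0,0.0,0.0],[0.3,0.0,0.001,0.0,0.0,0.0,0.0],[0.3,0.0,0.001,0.0,0.0,0.0,0.0],[0.3,0.0,0.001,0.0,0.0,0.0,0.0],[0.3,0.0,0.001,-0.2,0.0,0.0,0.0],[0.3,0.0,0.001,-0.4,0.0,0.0,0.0],[0.3,0.0,0.001,-0.4,0.0,0.0,0.0]])

```text
t: 21.05
eef_pos: [0.5673, 0.1626, 0.1153]
orientation: [0.009, 0.985, -0.0, 0.175]
wrist_force: [1.5, -0.5, -0.7]
gripper_width: 0.0599
```

Run:
```python
from h import *
sync(); st(); sh(); p,d,c=snap('wrist','w13')
hsv=cv2.cvtColor(p,cv2.COLOR_RGB2HSV); v,u=np.mgrid[:480,:640]; uv=np.c_[u.ravel(),v.ravel()]
L=(onplane(uv,P0+F[:,2]*.01,F[:,2],c)-P0)@F*1000
m=(hsv[...,2].ravel()<75)&(abs(L[:,1])<30)&(L[:,0]>30)&(L[:,0]<95)
g=L[m]; print('frame pts',len(g), 'x max',np.percentile(g[:,0],99),'y', np.percentile(g[:,1],[1,99]))
m=(hsv[...,0].ravel()>100)&(hsv[...,0].ravel()<125)&(hsv[...,1].ravel()>110)&(abs(L[:,1])<22)&(L[:,0]>6)&(L[:,0]<90)
print(cv2.minAreaRect(L[m][:,:2].astype(np.float32)))
```

```text
t 21.05 pos [0.5673 0.1626 0.1153] dp mm [0. 0. 0.] drot deg [0. 0. 0.] F [ 1.5 -0.5 -0.7] w 0.0599 q [-0.41  0.75 -0.04  2.11  1.76  0.19 -0.63]
shelf mm [39.7  1.2 84.8] tool err [-0.2  -0.11 -0.11]Traceback (most recent call last):
  File "<stdin>", line 6, in <module>
    return _quantile_unchecked(
        a, q, axis, out, overwrite_input, method, keepdims, weights)
    return _ureduce(a,
                    func=_quantile_ureduce_func,
    ...<5 lines>...
                    overwrite_input=overwrite_input,
                    method=method)
    r = func(a, **kwargs)
    result = _quantile(arr,
                       quantiles=q,
    ...<2 lines>...
                       out=out,
                       weights=wgt)
    slices_having_nans = np.isnan(arr[-1, ...])
                                  ~~~^^^^^^^^^
IndexError: index -1 is out of bounds for axis 0 with size 0
```

View pics/w13.png

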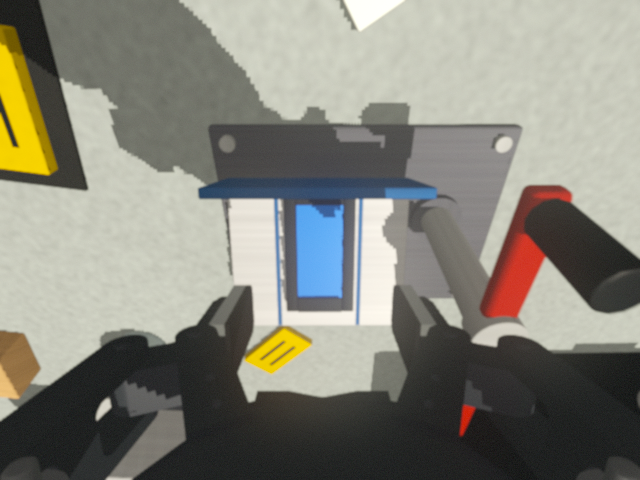

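```bash
cat >> shm.py <<'E'
def top(n,zz,thr=105):
    p,d,c=load(n); hsv=cv2.cvtColor(p,cv2.COLOR_RGB2HSV); v,u=np.mgrid[:480,:640]; uv=np.c_[u.ravel(),v.ravel()]
    L=(onplane(uv,P0+F[:,2]*zz,F[:,2],c)-P0)@F*1000
    roi=(abs(L[:,1])<31)&(L[:,0]>3)&(L[:,0]<96)
    h,s,vv=[hsv[...,i].ravel().astype(int) for i in range(3)]
    m=roi&((vv<thr)|(s>130)); m=m.reshape(480,640).astype(np.uint8)
    m=cv2.morphologyEx(m,cv2.MORPH_OPEN,np.ones((7,7)))
    g=L[m.ravel()>0]; r=cv2.minAreaRect(g[:,:2].astype(np.float32)); print('top rect c',np.round(r[0],1),'sz',np.round(r[1],1),'ang',round(r[2],2),'xmax',np.percentile(g[:,0],99.5).round(1))
    Y=((cloud(d,c)-P0)@F*1000).reshape(-1,3); q=(abs(L[:,1])<15)&(L[:,0]>20)&(L[:,0]<70)&(d.ravel()>0); print('z top',np.percentile(Y[q,2],[20,50,80]).round(1), 'shelf',np.median(Y[(abs(abs(L[:,1])-40)<6)&(L[:,0]>30)&(L[:,0]<70)&(d.ravel()>0)][:,2]).round(1))
    f=np.polyfit(Y[q,0],Y[q,2],1); f2=np.polyfit(Y[q,1],Y[q,2],1); print('tilt deg x,y',np.degrees(f[0]).round(2),np.degrees(f2[0]).round(2))
E
python3 - <<'E'
from shm import *
shelfmeas('w13'); top('w13',.01)
st()
plan([(.3,[.55,.05,.2],flat(90),8)])
E
```

```text
line 393 [-28.25 -28.3 ] slope -0.06
line 333 [27.46 27.49] slope 0.04
top rect c [42.7 -0.3] sz [43.8 76.1] ang 89.92 xmax 80.0
z top [7.1 7.7 8.2] shelf -0.3
tilt deg x,y 0.07 -0.32
t 21.1 pos [0.5676 0.1622 0.1137] dp mm [ 0.3 -0.3 -1.6] drot deg [ 0.06  0.06 -0.01] F [ 0.4  1.  -0. ] w 0.0596 q [-0.41  0.75 -0.05  2.11  1.77  0.19 -0.63]
[[0.3, -0.074, -0.563, -0.425, 0.0, 0.112, -0.006], [0.3, -0.074, -0.563, -0.425, 0.0, 0.112, -0.006], [0.3, -0.074, -0.563, -0.425, 0.0, 0.112, -0.006], [0.3, -0.074, -0.563, -0.425, 0.0, 0.112, -0.006], [0.3, -0.074, -0.563, -0.425, 0.0, 0.112, -0.006], [0.3, -0.074, -0.563, -0.425, 0.0, 0.112, -0.006], [0.3, -0.074, -0.563, -0.425, 0.0, 0.112, -0.006], [0.3, -0.074, -0.563, -0.425, 0.0, 0.112, -0.006]] 8
```

Call:
carry_out(targets=[[0.3,-0.074,-0.563,-0.425,0.0,0.112,-0.006],[0.3,-0.074,-0.563,-0.425,0.0,0.112,-0.006],[0.3,-0.074,-0.563,-0.425,0.0,0.112,-0.006],[0.3,-0.074,-0.563,-0.425,0.0,0.112,-0.006],[0.3,-0.074,-0.563,-0.425,0.0,0.112,-0.006],[0.3,-0.074,-0.563,-0.425,0.0,0.112,-0.006],[0.3,-0.074,-0.563,-0.425,0.0,0.112,-0.006],[0.3,-0.074,-0.563,-0.425,0.0,0.112,-0.006]])

```text
t: 21.9
eef_pos: [0.5526, 0.0454, 0.1967]
orientation: [0.005, 1.0, -0.001, -0.001]
wrist_force: [0.0, -0.2, 0.3]
gripper_width: 0.0598
```

Run:
```python
from h import *
st(); snap('top','t2'); [plate('t2','top',k) for k in ('green','orange')]
plan([(.3,[.57,-.10,.17],flat(90),5),(.3,[.595,-.16,.16],flat(90),3)])
```

```text
t 21.9 pos [0.5526 0.0454 0.1967] dp mm [ 2.7 -4.7 -3.1] drot deg [0.03 0.12 0.57] F [ 0.  -0.2  0.3] w 0.0598 q [ 0.23  0.72 -0.68  1.8   0.59  0.84  0.82]
green px [416. 227.] c [ 597.4 -161.9] sz [29.4 63.6] long az 0.2
orange px [484. 220.] c [ 615.1 -303.3] sz [30.7 64.2] long az 22.1
!! too far [-0.22481424 -1.05018015  0.20001182]
[[0.3, -0.1, -0.75, 0.15, 0.0, 0.0, 0.0], [0.3, -0.1, -0.75, 0.15, 0.0, 0.0, 0.0], [0.3, -0.1, -0.75, 0.15, 0.0, 0.0, 0.0], [0.3, -0.1, -0.75, 0.15, 0.0, 0.0, 0.0], [0.3, -0.1, -0.75, 0.15, 0.0, 0.0, 0.0], [0.3, -0.225, -1.05, 0.2, 0.0, 0.0, 0.0], [0.3, -0.225, -1.05, 0.2, 0.0, 0.0, 0.0], [0.3, -0.225, -1.05, 0.2, 0.0, 0.0, 0.0]] 8
```

Call:
carry_out(targets=[[0.3,-0.1,-0.75,0.15,0.0,0.0,0.0],[0.3,-0.1,-0.75,0.15,0.0,0.0,0.0],[0.3,-0.1,-0.75,0.15,0.0,0.0,0.0],[0.3,-0.22,-0.98,0.2,0.0,0.0,0.0],[0.3,-0.22,-0.98,0.2,0.0,0.0,0.0],[0.3,-0.22,-0.98,0.2,0.0,0.0,0.0],[0.3,-0.22,-0.98,0.2,0.0,0.0,0.0],[0.3,-0.22,-0.98,0.2,0.0,0.0,0.0]])

```text
t: 22.75
eef_pos: [0.594, -0.1438, 0.1572]
orientation: [-0.002, 1.0, -0.001, -0.002]
wrist_force: [0.4, 0.7, -0.1]
gripper_width: 0.06
```

Run:
```python
from h import *
sync();st(); snap('wrist','w14'); st(); plate('w14','wrist','green')
```

```text
t 22.75 pos [ 0.594  -0.1438  0.1572] dp mm [0. 0. 0.] drot deg [0. 0. 0.] F [ 0.4  0.7 -0.1] w 0.06 q [ 0.52  0.84 -0.67  1.66  0.64  0.88  1.16]
t 22.8 pos [ 0.5941 -0.1444  0.1573] dp mm [ 0.1 -0.5  0.2] drot deg [ 0.02 -0.02  0.03] F [-0.2  0.6  0.5] w 0.0599 q [ 0.52  0.84 -0.67  1.66  0.64  0.88  1.16]
green px [301. 228.] c [ 595.8 -160.8] sz [31.6 65. ] long az -2.2
```

View pics/w14.png

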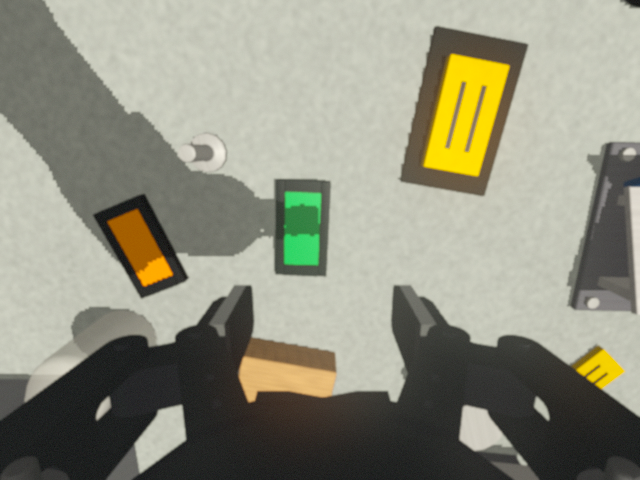

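Run:
```python
from h import *
plan([(.25,[.596,-.161,.03],flat(88.5),7)])
```

```text
[[0.25, -0.012, -0.085, 0.636, 0.0, -0.001, 0.01], [0.25, -0.012, -0.085, 0.636, 0.0, -0.001, 0.01], [0.25, -0.012, -0.085, 0.636, 0.0, -0.001, 0.01], [0.25, -0.012, -0.085, 0.636, 0.0, -0.001, 0.01], [0.25, -0.012, -0.085, 0.636, 0.0, -0.001, 0.01], [0.25, -0.012, -0.085, 0.636, 0.0, -0.001, 0.01], [0.25, -0.012, -0.085, 0.636, 0.0, -0.001, 0.01]] 7
```

Call:
carry_out(targets=[[0.25,-0.012,-0.085,0.636,0.0,-0.001,0.01],[0.25,-0.012,-0.085,0.636,0.0,-0.001,0.01],[0.25,-0.012,-0.085,0.636,0.0,-0.001,0.01],[0.25,-0.012,-0.085,0.636,0.0,-0.001,0.01],[0.25,-0.012,-0.085,0.636,0.0,-0.001,0.01],[0.25,-0.012,-0.085,0.636,0.0,-0.001,0.01],[0.25,-0.012,-0.085,0.636,0.0,-0.001,0.01]])

```text
t: 23.5
eef_pos: [0.5978, -0.1639, 0.0322]
orientation: [0.016, 1.0, -0.001, 0.002]
wrist_force: [-1.0, -0.1, -0.0]
gripper_width: 0.0635
```

Run:
```python
from h import *
st(); snap('wrist','w15'); sync(); st(); plate('w15','wrist','green')
```

```text
t 23.5 pos [ 0.5978 -0.1639  0.0322] dp mm [ 1.8 -3.   2.2] drot deg [ 0.06 -0.23  0.25] F [-1.  -0.1 -0. ] w 0.0635 q [ 0.49  1.01 -0.54  1.7   0.79  0.67  1.04]
t 23.55 pos [ 0.5974 -0.1642  0.0319] dp mm [0. 0. 0.] drot deg [0. 0. 0.] F [-0.5  0.3  1.3] w 0.064 q [ 0.49  1.01 -0.54  1.7   0.79  0.67  1.05]
green px [326. 272.] c [ 595.3 -161. ] sz [30.9 63.8] long az -2.4
```

View pics/w15.png

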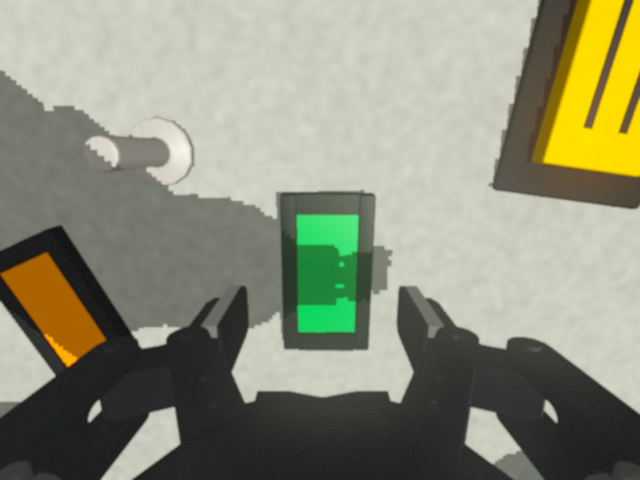

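Run:
```python
from h import *
plan([(.3,[.5955,-.1611,.001],flat(87.7),4),(1,[.5955,-.1611,.001],flat(87.7),4)])
```

```text
[[0.3, 0.011, 0.015, 0.154, -0.001, 0.001, 0.003], [0.3, 0.011, 0.015, 0.154, -0.001, 0.001, 0.003], [0.3, 0.011, 0.015, 0.154, -0.001, 0.001, 0.003], [0.3, 0.011, 0.015, 0.154, -0.001, 0.001, 0.003], [1, 0.011, 0.015, 0.154, -0.001, 0.001, 0.003], [1, 0.011, 0.015, 0.154, -0.001, 0.001, 0.003], [1, 0.011, 0.015, 0.154, -0.001, 0.001, 0.003], [1, 0.011, 0.015, 0.154, -0.001, 0.001, 0.003]] 8
```

Call:
carry_out(targets=[[0.3,0.011,0.015,0.154,-0.001,0.001,0.003],[0.3,0.011,0.015,0.154,-0.001,0.001,0.003],[0.3,0.011,0.015,0.154,-0.001,0.001,0.003],[0.3,0.011,0.015,0.154,-0.001,0.001,0.003],[1,0.011,0.015,0.154,-0.001,0.001,0.003],[1,0.011,0.015,0.154,-0.001,0.001,0.003],[1,0.011,0.015,0.154,-0.001,0.001,0.003],[1,0.011,0.015,0.154,-0.001,0.001,0.003]], newtons=60)

```text
t: 24.35
eef_pos: [0.595, -0.1617, 0.0008]
orientation: [0.021, 1.0, 0.0, -0.001]
wrist_force: [-0.9, 0.2, 6.4]
gripper_width: 0.0441
```

Run:
```python
from h import *
st()
plan([rel(1,[0,0,.05],2),(1,[.56,-.06,.19],flat(88),6)])
plan([(1,[.54,.06,.215],flat(88.5),4),(1,seat+F@[.012,0,.15],T,4)])
```

```text
t 24.35 pos [ 0.595  -0.1617  0.0008] dp mm [-0.5 -0.5 -0.3] drot deg [0.02 0.06 0.03] F [-0.9  0.2  6.4] w 0.0441 q [ 0.47  1.05 -0.51  1.7   0.82  0.62  1.01]
[[1, 0.0, 0.0, -0.25, 0.0, 0.0, 0.0], [1, 0.0, 0.0, -0.25, 0.0, 0.0, 0.0], [1, 0.198, 0.499, -0.944, 0.0, 0.0, -0.002], [1, 0.198, 0.499, -0.944, 0.0, 0.0, -0.002], [1, 0.198, 0.499, -0.944, 0.0, 0.0, -0.002], [1, 0.198, 0.499, -0.944, 0.0, 0.0, -0.002], [1, 0.198, 0.499, -0.944, 0.0, 0.0, -0.002], [1, 0.198, 0.499, -0.944, 0.0, 0.0, -0.002]] 8
!! too far [0.04729287 1.10633479 0.04341133]
[[1, 0.122, 0.596, -0.125, 0.0, 0.0, -0.003], [1, 0.122, 0.596, -0.125, 0.0, 0.0, -0.003], [1, 0.122, 0.596, -0.125, 0.0, 0.0, -0.003], [1, 0.122, 0.596, -0.125, 0.0, 0.0, -0.003], [1, 0.047, 1.106, 0.043, -0.001, -0.111, -0.005], [1, 0.047, 1.106, 0.043, -0.001, -0.111, -0.005], [1, 0.047, 1.106, 0.043, -0.001, -0.111, -0.005], [1, 0.047, 1.106, 0.043, -0.001, -0.111, -0.005]] 8
```

Call:
carry_out(targets=[[1,0.0,0.0,-0.25,0.0,0.0,0.0],[1,0.0,0.0,-0.25,0.0,0.0,0.0],[1,0.198,0.499,-0.944,0.0,0.0,-0.002],[1,0.198,0.499,-0.944,0.0,0.0,-0.002],[1,0.198,0.499,-0.944,0.0,0.0,-0.002],[1,0.198,0.499,-0.944,0.0,0.0,-0.002],[1,0.198,0.499,-0.944,0.0,0.0,-0.002],[1,0.198,0.499,-0.944,0.0,0.0,-0.002]])

```text
t: 25.15
eef_pos: [0.5593, -0.0613, 0.1881]
orientation: [0.018, 1.0, -0.0, -0.002]
wrist_force: [-0.4, -0.6, -1.7]
gripper_width: 0.044
```

Call:
carry_out(targets=[[1,0.122,0.596,-0.125,0.0,0.0,-0.003],[1,0.122,0.596,-0.125,0.0,0.0,-0.003],[1,0.122,0.596,-0.125,0.0,0.0,-0.003],[1,0.05,0.98,0.043,-0.001,-0.111,-0.005],[1,0.05,0.98,0.043,-0.001,-0.111,-0.005],[1,0.05,0.98,0.043,-0.001,-0.111,-0.005],[1,0.05,0.98,0.043,-0.001,-0.111,-0.005],[1,0.05,0.98,0.043,-0.001,-0.111,-0.005]])

```text
t: 25.95
eef_pos: [0.5542, 0.1355, 0.1777]
orientation: [0.008, 0.985, -0.003, 0.17]
wrist_force: [-0.8, -0.3, -0.7]
gripper_width: 0.0441
```

```bash
sed -i 's/P0=np.array(\[.559,.1615,.022\])/P0=np.array([.5583,.1612,.022])/' h.py
python3 - <<'E'
from h import *
st();sh(); sync()
plan([(1,seat+F@[.012,0,.10],T,5),(1,seat+F@[.010,0,.055],T,3)])
E
```

```text
t 25.95 pos [0.5542 0.1355 0.1777] dp mm [ -4.3 -25.9  -3.8] drot deg [ 0.14  0.41 -0.19] F [-0.8 -0.3 -0.7] w 0.0441 q [-0.28  0.61 -0.19  2.11  1.18  0.28  0.01]
shelf mm [ 49.9 -25.8 147.6] tool err [ 0.06  0.46 -0.25]
[[1, -0.023, 0.129, 0.238, 0.0, -0.003, 0.001], [1, -0.023, 0.129, 0.238, 0.0, -0.003, 0.001], [1, -0.023, 0.129, 0.238, 0.0, -0.003, 0.001], [1, -0.023, 0.129, 0.238, 0.0, -0.003, 0.001], [1, -0.023, 0.129, 0.238, 0.0, -0.003, 0.001], [1, -0.015, 0.129, 0.463, 0.0, -0.003, 0.001], [1, -0.015, 0.129, 0.463, 0.0, -0.003, 0.001], [1, -0.015, 0.129, 0.463, 0.0, -0.003, 0.001]] 8
```

Call:
carry_out(targets=[[1,-0.023,0.129,0.238,0.0,-0.003,0.001],[1,-0.023,0.129,0.238,0.0,-0.003,0.001],[1,-0.023,0.129,0.238,0.0,-0.003,0.001],[1,-0.023,0.129,0.238,0.0,-0.003,0.001],[1,-0.023,0.129,0.238,0.0,-0.003,0.001],[1,-0.015,0.129,0.463,0.0,-0.003,0.001],[1,-0.015,0.129,0.463,0.0,-0.003,0.001],[1,-0.015,0.129,0.463,0.0,-0.003,0.001]])

```text
t: 26.75
eef_pos: [0.591, 0.1593, 0.0924]
orientation: [0.012, 0.984, -0.001, 0.175]
wrist_force: [-0.1, 0.0, -1.1]
gripper_width: 0.0439
```

Run:
```python
from h import *
st();sh(); sync(); p,d,c=snap('wrist','w16')
plan([(1,seat+F@[.005,0,.018],T,5)])
```

```text
t 26.75 pos [0.591  0.1593 0.0924] dp mm [ 2.5 -1.2  1. ] drot deg [-0.07 -0.12  0.32] F [-0.1  0.  -1.1] w 0.0439 q [-0.36  0.8  -0.1   2.06  1.76  0.22 -0.6 ]
shelf mm [54.8 -1.2 55. ] tool err [-0.01 -0.2   0.25]
[[1, 0.04, 0.006, 0.185, 0.0, 0.001, -0.001], [1, 0.04, 0.006, 0.185, 0.0, 0.001, -0.001], [1, 0.04, 0.006, 0.185, 0.0, 0.001, -0.001], [1, 0.04, 0.006, 0.185, 0.0, 0.001, -0.001], [1, 0.04, 0.006, 0.185, 0.0, 0.001, -0.001]] 5
```

View pics/w16.png

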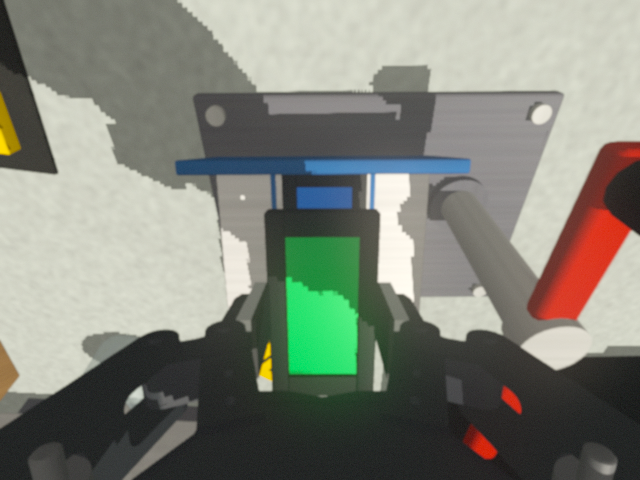

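Call:
carry_out(targets=[[1,0.04,0.006,0.185,0.0,0.001,-0.001],[1,0.04,0.006,0.185,0.0,0.001,-0.001],[1,0.04,0.006,0.185,0.0,0.001,-0.001],[1,0.04,0.006,0.185,0.0,0.001,-0.001],[1,0.04,0.006,0.185,0.0,0.001,-0.001]])

```text
t: 27.3
eef_pos: [0.597, 0.1627, 0.0583]
orientation: [0.01, 0.984, -0.001, 0.176]
wrist_force: [-0.5, -0.0, -1.1]
gripper_width: 0.0438
```

Run:
```python
from h import *
st();sh()
plan([(1,seat+F@[.005,0,.0125],T,3)])
```

```text
t 27.3 pos [0.597  0.1627 0.0583] dp mm [0.7 2.2 3.4] drot deg [-0.1  -0.26 -0.11] F [-0.5 -0.  -1.1] w 0.0438 q [-0.3   0.88 -0.2   2.04  1.9   0.31 -0.71]
shelf mm [48.7  2.3 20.9] tool err [-0.12 -0.28 -0.05]
[[1, 0.0, 0.0, 0.027, 0.0, 0.0, 0.0], [1, 0.0, 0.0, 0.027, 0.0, 0.0, 0.0], [1, 0.0, 0.0, 0.027, 0.0, 0.0, 0.0]] 3
```

Call:
carry_out(targets=[[1,0.005,-0.01,0.015,0.0,0.0,0.0],[1,0.008,-0.01,0.03,0.0,0.0,0.0],[1,0.008,-0.01,0.03,0.0,0.0,0.0],[1,0.008,-0.01,0.03,0.0,0.0,0.0]])

```text
t: 27.7
eef_pos: [0.5968, 0.1603, 0.0499]
orientation: [0.01, 0.985, -0.001, 0.175]
wrist_force: [-0.3, -0.0, -1.1]
gripper_width: 0.0437
```

Run:
```python
from h import *
st();sh()
```

```text
t 27.7 pos [0.5968 0.1603 0.0499] dp mm [-1.4 -0.2  0. ] drot deg [-0.08 -0.09 -0.1 ] F [-0.3 -0.  -1.1] w 0.0437 q [-0.28  0.89 -0.22  2.04  1.93  0.33 -0.73]
shelf mm [45.7 -0.1 13. ] tool err [-0.09 -0.11 -0.04]
```

Call:
carry_out(targets=[[1,0.01,0.0,0.005,0.0,0.0,0.0],[1,0.016,0.0,0.007,0.0,0.0,0.0],[1,0.02,0.0,0.007,0.0,0.0,0.0],[1,0.022,0.0,0.007,0.0,0.0,0.0],[1,0.022,0.0,0.007,0.0,0.0,0.0]])

```text
t: 28.2
eef_pos: [0.5931, 0.1604, 0.0471]
orientation: [0.01, 0.985, -0.001, 0.175]
wrist_force: [-1.6, -0.7, -1.6]
gripper_width: 0.044
```

Run:
```python
from h import *
sh();print(F.T@observe()['wrist_force'])
```

```text
shelf mm [41.3 -0.  11.7] tool err [-0.09 -0.12 -0.04]
[-2.00620174 -0.74984979 -0.95037623]
```

Call:
carry_out(targets=[[1,0.004,0.0,0.0,0.0,0.0,0.0],[1,0.007,0.0,0.0,0.0,0.0,0.0],[1,0.007,0.0,0.0,0.0,0.0,0.0]])

```text
t: 28.5
eef_pos: [0.5927, 0.1604, 0.0471]
orientation: [0.01, 0.984, -0.001, 0.176]
wrist_force: [2.1, 0.1, -0.7]
gripper_width: 0.0442
```

Run:
```python
from h import *
sh();print(F.T@observe()['wrist_force'])
```

```text
shelf mm [40.9 -0.  11.8] tool err [-0.09 -0.23 -0.02]
[ 1.77722165  0.14562652 -1.38156243]
```

Call:
carry_out(targets=[[1,0.004,0.0,0.004,0.0,0.0,0.0],[1,0.004,0.0,0.009,0.0,0.0,0.0],[1,0.004,0.0,0.009,0.0,0.0,0.0],[0.3,0.001,0.0,0.003,0.0,0.0,0.0],[0.3,0.0,0.0,0.0,0.0,0.0,0.0],[0.3,0.0,0.0,-0.05,0.0,0.0,0.0],[0.3,0.0,0.0,-0.3,0.0,0.0,0.0],[0.3,0.0,0.0,-0.4,0.0,0.0,0.0]])

```text
t: 29.3
eef_pos: [0.5629, 0.1615, 0.1237]
orientation: [0.01, 0.985, -0.0, 0.175]
wrist_force: [-0.0, 0.3, -0.4]
gripper_width: 0.0603
```

Call:
carry_out(targets=[[0.3,0.0,0.0,0.0,0.0,0.0,0.0],[0.3,0.0,0.0,0.0,0.0,0.0,0.0]])

```text
t: 29.5
eef_pos: [0.5641, 0.1613, 0.1222]
orientation: [0.009, 0.985, -0.001, 0.175]
wrist_force: [0.6, -0.7, -0.3]
gripper_width: 0.0598
```

Run:
```python
from shm import *
sync(); st(); sh(); snap('wrist','w17'); shelfmeas('w17'); top('w17',.02)
plan([(.3,[.55,.05,.2],flat(90),8)])
```

```text
t 29.5 pos [0.5641 0.1613 0.1222] dp mm [0. 0. 0.] drot deg [0. 0. 0.] F [ 0.6 -0.7 -0.3] w 0.0598 q [-0.41  0.73 -0.06  2.12  1.7   0.2  -0.56]
shelf mm [39.7  0.2 92.2] tool err [-0.11 -0.16 -0.08]
line 273 [-28.22 -28.06] slope 0.18
line 369 [27.61 27.65] slope 0.04
top rect c [49.3 -2.5] sz [43.5 94.5] ang 87.05 xmax 93.8
z top [16.9 17.4 18. ] shelf -0.6
tilt deg x,y -0.05 -0.59
[[0.3, -0.078, -0.557, -0.386, -0.001, 0.112, -0.006], [0.3, -0.078, -0.557, -0.386, -0.001, 0.112, -0.006], [0.3, -0.078, -0.557, -0.386, -0.001, 0.112, -0.006], [0.3, -0.078, -0.557, -0.386, -0.001, 0.112, -0.006], [0.3, -0.078, -0.557, -0.386, -0.001, 0.112, -0.006], [0.3, -0.078, -0.557, -0.386, -0.001, 0.112, -0.006], [0.3, -0.078, -0.557, -0.386, -0.001, 0.112, -0.006], [0.3, -0.078, -0.557, -0.386, -0.001, 0.112, -0.006]] 8
```

View pics/w17.png

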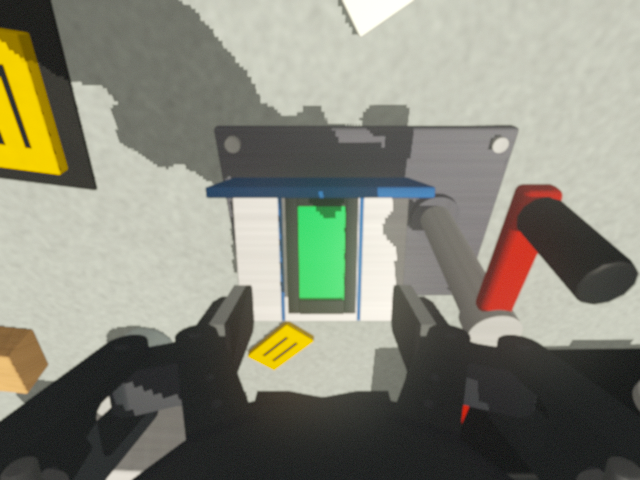

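```bash
cat >> shm.py <<'E'
def pane(n,col,zz,camn='wrist'):
    p,d,c=load(n); hsv=cv2.cvtColor(p,cv2.COLOR_RGB2HSV); (a,b),s=PANE[col]
    m=((hsv[...,0]>=a)&(hsv[...,0]<=b)&(hsv[...,1]>s)&(hsv[...,2]>60))
    v,u=np.mgrid[:480,:640]; uv=np.c_[u.ravel(),v.ravel()]
    L=(onplane(uv,P0+F[:,2]*zz,F[:,2],c)-P0)@F*1000
    m=m.ravel()&(abs(L[:,1])<25)&(L[:,0]>3)&(L[:,0]<88)
    m=cv2.morphologyEx(m.reshape(480,640).astype(np.uint8),cv2.MORPH_OPEN,np.ones((3,3)))
    cs,_=cv2.findContours(m,cv2.RETR_EXTERNAL,cv2.CHAIN_APPROX_NONE); k=max(cs,key=cv2.contourArea)[:,0]
    g=L.reshape(480,640,3)[k[:,1],k[:,0]]; r=cv2.minAreaRect(g[:,:2].astype(np.float32)); print(col,'c',np.round(r[0],1),'sz',np.round(r[1],1),'ang',round(r[2],2),'xr',np.percentile(g[:,0],[1,99]).round(1),'y',np.percentile(g[:,1],[3,97]).round(1))
E
python3 - <<'E'
from shm import *
pane('w13','blue',.008); pane('w17','green',.018)
E
```

```text
blue c [41.4  0.6] sz [31.  63.9] ang 90.0 xr [ 9.4 73.3] y [-14.8  16. ]
green c [41.2  0.5] sz [64.1 31.1] ang 0.05 xr [ 9.1 73.2] y [-15.   15.9]
```

Call:
carry_out(targets=[[0.3,-0.078,-0.557,-0.386,-0.001,0.112,-0.006],[0.3,-0.078,-0.557,-0.386,-0.001,0.112,-0.006],[0.3,-0.078,-0.557,-0.386,-0.001,0.112,-0.006],[0.3,-0.078,-0.557,-0.386,-0.001,0.112,-0.006],[0.3,-0.078,-0.557,-0.386,-0.001,0.112,-0.006],[0.3,-0.078,-0.557,-0.386,-0.001,0.112,-0.006],[0.3,-0.078,-0.557,-0.386,-0.001,0.112,-0.006],[0.3,-0.078,-0.557,-0.386,-0.001,0.112,-0.006]])

```text
t: 30.35
eef_pos: [0.5519, 0.0465, 0.1989]
orientation: [0.004, 1.0, 0.001, -0.0]
wrist_force: [0.0, 0.1, -0.8]
gripper_width: 0.0599
```

Run:
```python
from h import *
st(); snap('top','t3'); plate('t3','top','orange'); plate('t3','top','yellow',.014)
plan([(.25,[.58,-.13,.2],flat(98),6)])
plan([(.25,[.614,-.30,.16],flat(111),8)])
```

```text
t 30.35 pos [0.5519 0.0465 0.1989] dp mm [ 1.9 -3.6 -1. ] drot deg [-0.06  0.02  0.47] F [ 0.   0.1 -0.8] w 0.0599 q [ 0.22  0.71 -0.66  1.8   0.57  0.83  0.84]
orange px [484. 220.] c [ 615.1 -303.3] sz [30.7 64.2] long az 22.1
yellow px [287. 155.] c [746.4 113.4] sz [33.9 63. ] long az -43.0
[[0.25, -0.15, -0.9, -0.001, 0.0, 0.0, -0.044], [0.25, -0.15, -0.9, -0.001, 0.0, 0.0, -0.044], [0.25, -0.15, -0.9, -0.001, 0.0, 0.0, -0.044], [0.25, -0.15, -0.9, -0.001, 0.0, 0.0, -0.044], [0.25, -0.15, -0.9, -0.001, 0.0, 0.0, -0.044], [0.25, -0.15, -0.9, -0.001, 0.0, 0.0, -0.044]] 6
[[0.25, -0.051, -0.866, 0.199, 0.0, 0.0, -0.073], [0.25, -0.051, -0.866, 0.199, 0.0, 0.0, -0.073], [0.25, -0.051, -0.866, 0.199, 0.0, 0.0, -0.073], [0.25, -0.051, -0.866, 0.199, 0.0, 0.0, -0.073], [0.25, -0.051, -0.866, 0.199, 0.0, 0.0, -0.073], [0.25, -0.051, -0.866, 0.199, 0.0, 0.0, -0.073], [0.25, -0.051, -0.866, 0.199, 0.0, 0.0, -0.073], [0.25, -0.051, -0.866, 0.199, 0.0, 0.0, -0.073]] 8
```

View pics/t3.png

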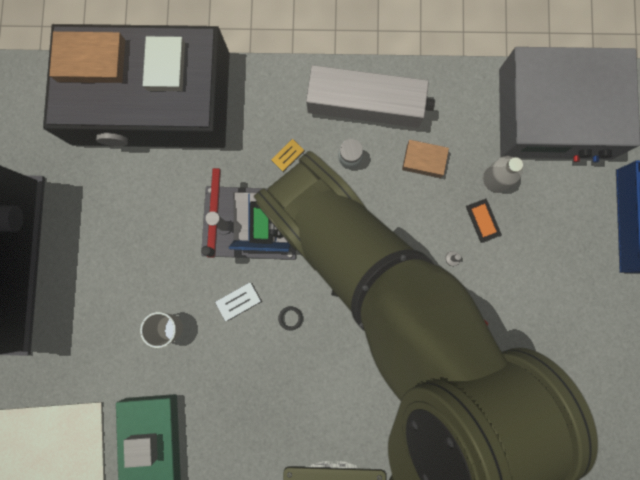

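Call:
carry_out(targets=[[0.25,-0.15,-0.9,-0.001,0.0,0.0,-0.044],[0.25,-0.15,-0.9,-0.001,0.0,0.0,-0.044],[0.25,-0.15,-0.9,-0.001,0.0,0.0,-0.044],[0.25,-0.15,-0.9,-0.001,0.0,0.0,-0.044],[0.25,-0.15,-0.9,-0.001,0.0,0.0,-0.044],[0.25,-0.15,-0.9,-0.001,0.0,0.0,-0.044]])

```text
t: 31.0
eef_pos: [0.5794, -0.1293, 0.1981]
orientation: [-0.069, 0.998, 0.001, -0.001]
wrist_force: [-0.1, 0.7, 0.5]
gripper_width: 0.0639
```

Run:
```python
from h import *
sync(); st(); p,d,c=snap('wrist','w18')
st(); plate('w18','wrist','orange')
p,d,c=load('top0'); X=cloud(d,c); m=np.zeros((480,640),bool); m[145:200,480:530]=1; m&=(X[...,2]>.02)&(d>0)
q=X[m]; print('bottle top cam',len(q),q.min(0),q.max(0))
for lo,hi in((.02,.06),(.06,.1),(.1,.14)):
    g=q[(q[:,2]>lo)&(q[:,2]<hi)]; print(lo,len(g),np.percentile(g,[2,50,98],axis=0).round(3).tolist() if len(g) else '')
p,d,c=load('side0'); X=cloud(d,c); m=np.zeros((480,640),bool); m[280:362,490:555]=1; m&=(X[...,2]>.02)&(d>0)&(X[...,0]<.76)
q=X[m]
for lo,hi in((.02,.06),(.06,.1),(.1,.14)):
    g=q[(q[:,2]>lo)&(q[:,2]<hi)]; print('side',lo,len(g),np.percentile(g,[2,50,98],axis=0).round(3).tolist() if len(g) else '')
```

```text
t 31.0 pos [ 0.5794 -0.1293  0.1981] dp mm [0. 0. 0.] drot deg [0. 0. 0.] F [-0.1  0.7  0.5] w 0.0639 q [ 0.54  0.77 -0.72  1.68  0.61  0.93  1.29]
t 31.05 pos [ 0.5795 -0.1279  0.1986] dp mm [0.2 1.5 0.4] drot deg [-0.04 -0.03 -0.14] F [-0.3  0.9 -0.6] w 0.0639 q [ 0.54  0.77 -0.72  1.68  0.61  0.93  1.29]
orange px [142. 227.] c [ 613.4 -300.5] sz [32.8 66.2] long az 22.1
bottle top cam 1310 [ 0.67586853 -0.39409617  0.02013606] [ 0.77387902 -0.30084532  0.13679372]
0.02 366 [[0.677, -0.388, 0.021], [0.718, -0.337, 0.039], [0.768, -0.302, 0.059]]
0.06 624 [[0.677, -0.372, 0.062], [0.7, -0.323, 0.086], [0.755, -0.302, 0.099]]
0.1 320 [[0.69, -0.35, 0.1], [0.703, -0.327, 0.128], [0.752, -0.315, 0.134]]
side 0.02 857 [[0.673, -0.36, 0.021], [0.682, -0.346, 0.04], [0.752, -0.307, 0.06]]
side 0.06 1032 [[0.674, -0.359, 0.061], [0.686, -0.341, 0.083], [0.751, -0.307, 0.099]]
side 0.1 485 [[0.688, -0.345, 0.1], [0.696, -0.333, 0.121], [0.714, -0.317, 0.131]]
```

View pics/w18.png

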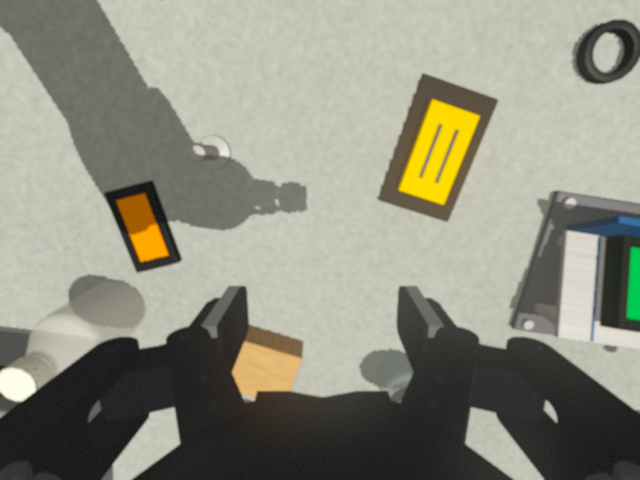

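Run:
```python
from h import *
plan([(.25,[.602,-.303,.15],flat(112),8)])
```

```text
[[0.25, 0.007, -0.876, 0.239, 0.001, -0.001, -0.078], [0.25, 0.007, -0.876, 0.239, 0.001, -0.001, -0.078], [0.25, 0.007, -0.876, 0.239, 0.001, -0.001, -0.078], [0.25, 0.007, -0.876, 0.239, 0.001, -0.001, -0.078], [0.25, 0.007, -0.876, 0.239, 0.001, -0.001, -0.078], [0.25, 0.007, -0.876, 0.239, 0.001, -0.001, -0.078], [0.25, 0.007, -0.876, 0.239, 0.001, -0.001, -0.078], [0.25, 0.007, -0.876, 0.239, 0.001, -0.001, -0.078]] 8
```

Call:
carry_out(targets=[[0.25,0.007,-0.876,0.239,0.001,-0.001,-0.078],[0.25,0.007,-0.876,0.239,0.001,-0.001,-0.078],[0.25,0.007,-0.876,0.239,0.001,-0.001,-0.078],[0.25,0.007,-0.876,0.239,0.001,-0.001,-0.078],[0.25,0.007,-0.876,0.239,0.001,-0.001,-0.078],[0.25,0.007,-0.876,0.239,0.001,-0.001,-0.078],[0.25,0.007,-0.876,0.239,0.001,-0.001,-0.078],[0.25,0.007,-0.876,0.239,0.001,-0.001,-0.078]])

```text
t: 31.85
eef_pos: [0.6036, -0.301, 0.1523]
orientation: [-0.192, 0.981, -0.001, 0.002]
wrist_force: [0.3, 0.4, -0.3]
gripper_width: 0.0639
```

Run:
```python
from h import *
sync(); st(); p,d,c=snap('wrist','w19')
st(); plate('w19','wrist','orange')
```

```text
t 31.85 pos [ 0.6036 -0.301   0.1523] dp mm [0. 0. 0.] drot deg [0. 0. 0.] F [ 0.3  0.4 -0.3] w 0.0639 q [ 0.76  0.94 -0.76  1.46  0.71  1.02  1.79]
t 31.9 pos [ 0.6034 -0.3017  0.1522] dp mm [-0.2 -0.7 -0.1] drot deg [0.02 0.02 0.05] F [-0.2 -0.7  0.2] w 0.0639 q [ 0.76  0.94 -0.76  1.46  0.71  1.02  1.79]
orange px [314. 204.] c [ 589.3 -313.3] sz [11.7 28.9] long az -67.9
```

View pics/w19.png

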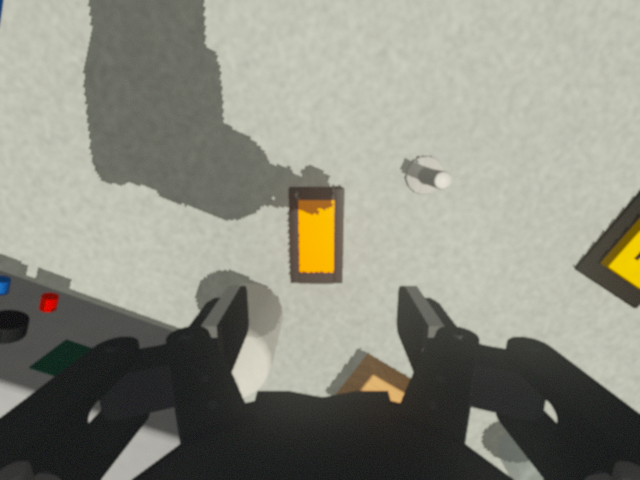

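```bash
sed -i "s/'orange':((5,17),140)/'orange':((5,24),140)/" h.py
python3 - <<'E'
from h import *
plate('w19','wrist','orange')
E
```

```text
orange px [623. 256.] c [532.7 -53. ] sz [31.9 65.7] long az 35.7
orange px [316. 236.] c [ 613.5 -302.2] sz [31.4 64.7] long az 21.9
```

Run:
```python
from h import *
plan([(.25,[.6024,-.3065,.03],flat(111.9),7)])
```

```text
[[0.25, 0.018, -0.022, 0.611, -0.001, 0.001, 0.002], [0.25, 0.018, -0.022, 0.611, -0.001, 0.001, 0.002], [0.25, 0.018, -0.022, 0.611, -0.001, 0.001, 0.002], [0.25, 0.018, -0.022, 0.611, -0.001, 0.001, 0.002], [0.25, 0.018, -0.022, 0.611, -0.001, 0.001, 0.002], [0.25, 0.018, -0.022, 0.611, -0.001, 0.001, 0.002], [0.25, 0.018, -0.022, 0.611, -0.001, 0.001, 0.002]] 7
```

Call:
carry_out(targets=[[0.25,0.018,-0.022,0.611,-0.001,0.001,0.002],[0.25,0.018,-0.022,0.611,-0.001,0.001,0.002],[0.25,0.018,-0.022,0.611,-0.001,0.001,0.002],[0.25,0.018,-0.022,0.611,-0.001,0.001,0.002],[0.25,0.018,-0.022,0.611,-0.001,0.001,0.002],[0.25,0.018,-0.022,0.611,-0.001,0.001,0.002],[0.25,0.018,-0.022,0.611,-0.001,0.001,0.002]])

```text
t: 32.6
eef_pos: [0.603, -0.3097, 0.0317]
orientation: [-0.187, 0.982, -0.0, 0.001]
wrist_force: [-0.3, -1.0, -0.2]
gripper_width: 0.0643
```

Run:
```python
from h import *
st(); p,d,c=snap('wrist','w20')
sync(); plate('w20','wrist','orange')
g=np.array([.6135,-.302])-.012*np.array([np.cos(np.radians(22)),np.sin(np.radians(22))])
plan([(.3,[*g,.0012],flat(111.9),4),(1,[*g,.0012],flat(111.9),4)])
```

```text
t 32.6 pos [ 0.603  -0.3097  0.0317] dp mm [ 0.5 -3.2  1.6] drot deg [ 0.15 -0.1   0.25] F [-0.3 -1.  -0.2] w 0.0643 q [ 0.74  1.09 -0.67  1.5   0.83  0.85  1.71]
orange px [327. 299.] c [ 613.2 -303. ] sz [33.3 63.6] long az 21.5
[[0.3, -0.005, 0.016, 0.15, 0.0, 0.001, -0.002], [0.3, -0.005, 0.016, 0.15, 0.0, 0.001, -0.002], [0.3, -0.005, 0.016, 0.15, 0.0, 0.001, -0.002], [0.3, -0.005, 0.016, 0.15, 0.0, 0.001, -0.002], [1, -0.005, 0.016, 0.15, 0.0, 0.001, -0.002], [1, -0.005, 0.016, 0.15, 0.0, 0.001, -0.002], [1, -0.005, 0.016, 0.15, 0.0, 0.001, -0.002], [1, -0.005, 0.016, 0.15, 0.0, 0.001, -0.002]] 8
```

View pics/w20.png

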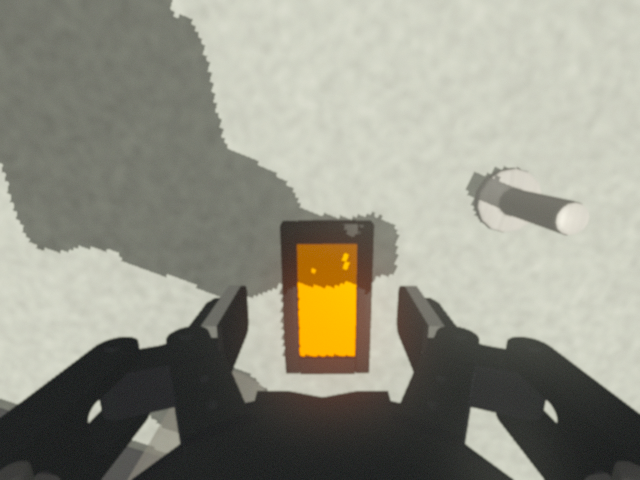

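Call:
carry_out(targets=[[0.3,-0.005,0.014,0.15,0.0,0.001,-0.002],[0.3,-0.005,0.014,0.15,0.0,0.001,-0.002],[0.3,-0.005,0.014,0.15,0.0,0.001,-0.002],[0.3,-0.005,0.014,0.15,0.0,0.001,-0.002],[1,-0.005,0.014,0.15,0.0,0.001,-0.002],[1,-0.005,0.014,0.15,0.0,0.001,-0.002],[1,-0.005,0.014,0.15,0.0,0.001,-0.002],[1,-0.005,0.014,0.15,0.0,0.001,-0.002]], newtons=70)

```text
t: 33.45
eef_pos: [0.6024, -0.307, 0.0012]
orientation: [-0.19, 0.982, -0.001, -0.001]
wrist_force: [-1.0, -0.5, 5.7]
gripper_width: 0.0434
```

Run:
```python
from h import *
st(); p,d,c=snap('wrist','w21'); plate('w21','wrist','orange')
plan([rel(1,[0,0,.06],2),(1,[.57,-.21,.18],flat(105),6)])
plan([(1,[.53,-.05,.20],flat(96),8)])
plan([(1,[.52,.06,.21],flat(89),6)])
```

```text
t 33.45 pos [ 0.6024 -0.307   0.0012] dp mm [-0.1 -0.5 -0.1] drot deg [-0.02  0.02  0.03] F [-1.  -0.5  5.7] w 0.0434 q [ 0.72  1.13 -0.65  1.5   0.86  0.81  1.69]
orange px [328. 356.] c [ 622.8 -297.1] sz [53.5 86.5] long az 24.6
[[1, 0.0, 0.0, -0.3, 0.0, 0.0, 0.0], [1, 0.0, 0.0, -0.3, 0.0, 0.0, 0.0], [1, -0.028, 0.507, -0.894, 0.0, 0.0, 0.038], [1, -0.028, 0.507, -0.894, 0.0, 0.0, 0.038], [1, -0.028, 0.507, -0.894, 0.0, 0.0, 0.038], [1, -0.028, 0.507, -0.894, 0.0, 0.0, 0.038], [1, -0.028, 0.507, -0.894, 0.0, 0.0, 0.038], [1, -0.028, 0.507, -0.894, 0.0, 0.0, 0.038]] 8
[[1, -0.015, 0.825, -0.101, 0.0, 0.0, 0.05], [1, -0.015, 0.825, -0.101, 0.0, 0.0, 0.05], [1, -0.015, 0.825, -0.101, 0.0, 0.0, 0.05], [1, -0.015, 0.825, -0.101, 0.0, 0.0, 0.05], [1, -0.015, 0.825, -0.101, 0.0, 0.0, 0.05], [1, -0.015, 0.825, -0.101, 0.0, 0.0, 0.05], [1, -0.015, 0.825, -0.101, 0.0, 0.0, 0.05], [1, -0.015, 0.825, -0.101, 0.0, 0.0, 0.05]] 8
[[1, -0.009, 0.552, -0.051, 0.0, 0.0, 0.039], [1, -0.009, 0.552, -0.051, 0.0, 0.0, 0.039], [1, -0.009, 0.552, -0.051, 0.0, 0.0, 0.039], [1, -0.009, 0.552, -0.051, 0.0, 0.0, 0.039], [1, -0.009, 0.552, -0.051, 0.0, 0.0, 0.039], [1, -0.009, 0.552, -0.051, 0.0, 0.0, 0.039]] 6
```

Call:
carry_out(targets=[[1,0.0,0.0,-0.3,0.0,0.0,0.0],[1,0.0,0.0,-0.3,0.0,0.0,0.0],[1,-0.028,0.507,-0.894,0.0,0.0,0.038],[1,-0.028,0.507,-0.894,0.0,0.0,0.038],[1,-0.028,0.507,-0.894,0.0,0.0,0.038],[1,-0.028,0.507,-0.894,0.0,0.0,0.038],[1,-0.028,0.507,-0.894,0.0,0.0,0.038],[1,-0.028,0.507,-0.894,0.0,0.0,0.038]])

```text
t: 34.3
eef_pos: [0.5686, -0.2122, 0.1771]
orientation: [-0.13, 0.991, -0.001, -0.003]
wrist_force: [0.0, -1.0, -1.6]
gripper_width: 0.0443
```

Call:
carry_out(targets=[[1,-0.015,0.825,-0.101,0.0,0.0,0.05],[1,-0.015,0.825,-0.101,0.0,0.0,0.05],[1,-0.015,0.825,-0.101,0.0,0.0,0.05],[1,-0.015,0.825,-0.101,0.0,0.0,0.05],[1,-0.015,0.825,-0.101,0.0,0.0,0.05]])

```text
t: 34.8
eef_pos: [0.5288, -0.0481, 0.1977]
orientation: [-0.055, 0.998, 0.001, -0.003]
wrist_force: [0.4, -0.4, -1.4]
gripper_width: 0.0434
```

Call:
carry_out(targets=[[1,-0.009,0.552,-0.051,0.0,0.0,0.039],[1,-0.009,0.552,-0.051,0.0,0.0,0.039],[1,-0.009,0.552,-0.051,0.0,0.0,0.039],[1,-0.009,0.552,-0.051,0.0,0.0,0.039],[1,-0.009,0.552,-0.051,0.0,0.0,0.039],[1,-0.009,0.552,-0.051,0.0,0.0,0.039]])

```text
t: 35.4
eef_pos: [0.5197, 0.0562, 0.2076]
orientation: [0.011, 1.0, -0.001, -0.003]
wrist_force: [-0.3, -0.1, -1.2]
gripper_width: 0.0436
```

Run:
```python
from h import *
st(); snap('wrist','w22')
sync(); plan([(1,seat+F@[.0,0,.14],T,8)])
```

```text
t 35.4 pos [0.5197 0.0562 0.2076] dp mm [-0.4 -3.9 -2.4] drot deg [0.08 0.26 0.27] F [-0.3 -0.1 -1.2] w 0.0436 q [ 0.21  0.66 -0.67  1.88  0.56  0.81  0.79]
[[1, -0.141, 0.527, 0.197, -0.001, -0.113, 0.0], [1, -0.141, 0.527, 0.197, -0.001, -0.113, 0.0], [1, -0.141, 0.527, 0.197, -0.001, -0.113, 0.0], [1, -0.141, 0.527, 0.197, -0.001, -0.113, 0.0], [1, -0.141, 0.527, 0.197, -0.001, -0.113, 0.0], [1, -0.141, 0.527, 0.197, -0.001, -0.113, 0.0], [1, -0.141, 0.527, 0.197, -0.001, -0.113, 0.0], [1, -0.141, 0.527, 0.197, -0.001, -0.113, 0.0]] 8
```

View pics/w22.png

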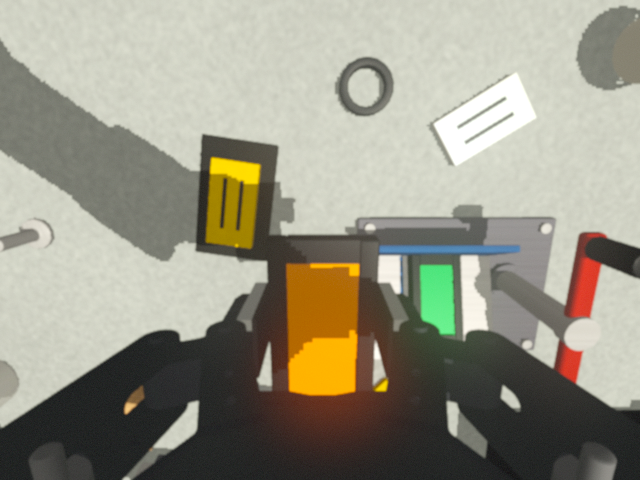

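Call:
carry_out(targets=[[1,-0.141,0.527,0.197,-0.001,-0.113,0.0],[1,-0.141,0.527,0.197,-0.001,-0.113,0.0],[1,-0.141,0.527,0.197,-0.001,-0.113,0.0],[1,-0.141,0.527,0.197,-0.001,-0.113,0.0],[1,-0.141,0.527,0.197,-0.001,-0.113,0.0],[1,-0.141,0.527,0.197,-0.001,-0.113,0.0],[1,-0.141,0.527,0.197,-0.001,-0.113,0.0],[1,-0.141,0.527,0.197,-0.001,-0.113,0.0]])

```text
t: 36.25
eef_pos: [0.5503, 0.1624, 0.1693]
orientation: [0.01, 0.985, -0.001, 0.175]
wrist_force: [-0.2, -0.0, -1.2]
gripper_width: 0.0434
```

Call:
carry_out(targets=[[1,0.0,0.0,0.1,0.0,0.0,0.0],[1,0.0,0.0,0.1,0.0,0.0,0.0],[1,0.0,0.0,0.1,0.0,0.0,0.0],[1,0.0,0.0,0.1,0.0,0.0,0.0]])

```text
t: 36.65
eef_pos: [0.5564, 0.1641, 0.1508]
orientation: [0.009, 0.985, -0.0, 0.175]
wrist_force: [-0.1, 0.4, -0.5]
gripper_width: 0.0436
```

Run:
```python
from h import *
sync();st(); sh(); snap('wrist','w23')
plan([(1,seat+F@[-.004,0,.06],T,4),(1,seat+F@[-.006,0,.04],T,4)])
```

```text
t 36.65 pos [0.5564 0.1641 0.1508] dp mm [0. 0. 0.] drot deg [0. 0. 0.] F [-0.1  0.4 -0.5] w 0.0436 q [-0.46  0.67  0.    2.12  1.37  0.16 -0.24]
shelf mm [ 42.2   2.8 121.7] tool err [-0.24 -0.15 -0.15]
[[1, 0.022, -0.015, 0.308, 0.001, 0.001, 0.001], [1, 0.022, -0.015, 0.308, 0.001, 0.001, 0.001], [1, 0.022, -0.015, 0.308, 0.001, 0.001, 0.001], [1, 0.022, -0.015, 0.308, 0.001, 0.001, 0.001], [1, 0.032, -0.016, 0.408, 0.001, 0.001, 0.001], [1, 0.032, -0.016, 0.408, 0.001, 0.001, 0.001], [1, 0.032, -0.016, 0.408, 0.001, 0.001, 0.001], [1, 0.032, -0.016, 0.408, 0.001, 0.001, 0.001]] 8
```

View pics/w23.png

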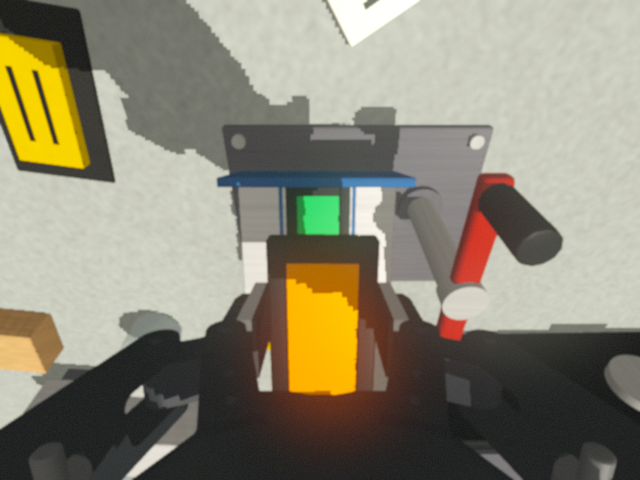

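Call:
carry_out(targets=[[1,0.022,-0.015,0.308,0.001,0.001,0.001],[1,0.022,-0.015,0.308,0.001,0.001,0.001],[1,0.022,-0.015,0.308,0.001,0.001,0.001],[1,0.022,-0.015,0.308,0.001,0.001,0.001],[1,0.032,-0.016,0.408,0.001,0.001,0.001],[1,0.032,-0.016,0.408,0.001,0.001,0.001],[1,0.032,-0.016,0.408,0.001,0.001,0.001],[1,0.032,-0.016,0.408,0.001,0.001,0.001]])

```text
t: 37.5
eef_pos: [0.5783, 0.1614, 0.0726]
orientation: [0.01, 0.985, -0.001, 0.174]
wrist_force: [1.0, 0.1, -2.1]
gripper_width: 0.0436
```

Run:
```python
from h import *
st(); sh(); plan([(1,seat+F@[-.0075,0,.025],T,4)])
```

```text
t 37.5 pos [0.5783 0.1614 0.0726] dp mm [-0.1  0.7  0.7] drot deg [-0.02 -0.04 -0.08] F [ 1.   0.1 -2.1] w 0.0436 q [-0.32  0.84 -0.18  2.09  1.92  0.3  -0.76]
shelf mm [36.1  0.7 40.8] tool err [-0.07 -0.01 -0.05]
[[1, 0.008, 0.0, 0.075, 0.0, 0.0, 0.0], [1, 0.008, 0.0, 0.075, 0.0, 0.0, 0.0], [1, 0.008, 0.0, 0.075, 0.0, 0.0, 0.0], [1, 0.008, 0.0, 0.075, 0.0, 0.0, 0.0]] 4
```

Call:
carry_out(targets=[[1,0.008,-0.003,0.06,0.0,0.0,0.0],[1,0.008,-0.003,0.085,0.0,0.0,0.0],[1,0.008,-0.003,0.085,0.0,0.0,0.0],[1,0.008,-0.003,0.085,0.0,0.0,0.0]])

```text
t: 37.9
eef_pos: [0.5825, 0.1606, 0.0553]
orientation: [0.01, 0.985, -0.001, 0.173]
wrist_force: [-0.1, 0.7, -2.2]
gripper_width: 0.0437
```

Run:
```python
from shm import *
st(); sh(); print(F.T@observe()['wrist_force']); snap('wrist','w24'); pane('w24','orange',.03)
```

```text
t 37.9 pos [0.5825 0.1606 0.0553] dp mm [ 0.4 -0.  -2. ] drot deg [-0.    0.01 -0.08] F [-0.1  0.7 -2.2] w 0.0437 q [-0.29  0.88 -0.22  2.08  1.97  0.34 -0.79]
shelf mm [34.1 -0.1 23. ] tool err [-0.06  0.04 -0.05]
[-0.87239991  0.73169777 -2.0238515 ]
orange c [50.8  2.8] sz [39.4 74.5] ang 88.04 xr [13.8 87.7] y [-16.1  21.5]
```

View pics/w24.png

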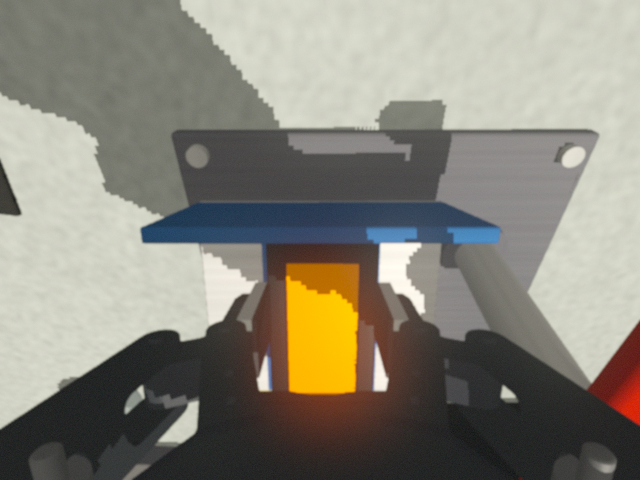

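Now I'll slide it down to the backstop.

Call:
carry_out(targets=[[1,0.008,0.0,0.003,0.0,0.0,0.0],[1,0.014,0.0,0.005,0.0,0.0,0.0],[1,0.018,0.0,0.005,0.0,0.0,0.0],[1,0.021,0.0,0.005,0.0,0.0,0.0],[1,0.021,0.0,0.005,0.0,0.0,0.0]])

```text
t: 38.45
eef_pos: [0.5789, 0.1606, 0.0526]
orientation: [0.01, 0.985, -0.001, 0.173]
wrist_force: [-0.2, -0.1, -1.3]
gripper_width: 0.0434
```

Run:
```python
from h import *
sh();print(F.T@observe()['wrist_force'])
```

```text
shelf mm [29.8 -0.2 21.7] tool err [-0.05  0.04 -0.04]
[-0.67586724 -0.07343095 -1.14891549]
```

Call:
carry_out(targets=[[1,0.004,0.001,0.0,0.0,0.0,0.0],[1,0.008,0.001,0.0,0.0,0.0,0.0],[1,0.008,0.001,0.0,0.0,0.0,0.0]])

```text
t: 38.75
eef_pos: [0.5788, 0.1606, 0.0526]
orientation: [0.01, 0.985, -0.002, 0.175]
wrist_force: [3.6, -0.5, 0.5]
gripper_width: 0.0436
```

Run:
```python
from h import *
sh();print(F.T@observe()['wrist_force'])
```

```text
shelf mm [29.8 -0.2 21.7] tool err [-0.02 -0.12 -0.02]
[ 3.51757331 -0.38657643 -0.76449215]
```

Call:
carry_out(targets=[[1,0.002,0.0,0.004,0.0,0.0,0.0],[1,0.002,0.0,0.007,0.0,0.0,0.0],[1,0.002,0.0,0.007,0.0,0.0,0.0],[0.3,0.0,0.0,0.003,0.0,0.0,0.0],[0.3,-0.002,0.0,0.0,0.0,0.0,0.0],[0.3,-0.002,0.0,-0.05,0.0,0.0,0.0],[0.3,-0.002,0.0,-0.3,0.0,0.0,0.0],[0.3,-0.002,0.0,-0.4,0.0,0.0,0.0]])

```text
t: 39.55
eef_pos: [0.5487, 0.162, 0.1291]
orientation: [0.01, 0.985, -0.0, 0.173]
wrist_force: [0.0, -0.1, -0.1]
gripper_width: 0.0596
```

Call:
carry_out(targets=[[0.3,0.0,0.0,0.0,0.0,0.0,0.0],[0.3,0.0,0.0,0.0,0.0,0.0,0.0]])

```text
t: 39.75
eef_pos: [0.55, 0.1618, 0.1277]
orientation: [0.009, 0.985, -0.001, 0.173]
wrist_force: [-0.1, -0.1, -0.7]
gripper_width: 0.0601
```

Run:
```python
from shm import *
sync(); st(); sh(); snap('wrist','w25'); shelfmeas('w25'); pane('w25','orange',.028); snap('side','s25'); p=load('s25')[0]; save('s25c',cv2.resize(p[140:260,240:400],(800,600),interpolation=cv2.INTER_CUBIC))
plan([(.3,[.53,.07,.2],flat(85),8)])
```

```text
t 39.75 pos [0.55   0.1618 0.1277] dp mm [0. 0. 0.] drot deg [0. 0. 0.] F [-0.1 -0.1 -0.7] w 0.0601 q [-0.43  0.71 -0.04  2.15  1.75  0.19 -0.63]
shelf mm [ 28.4   0.4 102.1] tool err [-0.08  0.03 -0.09]
line 66 [-27.98 -27.97] slope 0.01
line 333 [27.54 27.56] slope 0.01
orange c [41.5  0.5] sz [31.4 63.7] ang 89.94 xr [ 9.7 73.4] y [-15.2  16.1]
[[0.3, -0.038, -0.46, -0.371, 0.004, 0.111, 0.021], [0.3, -0.038, -0.46, -0.371, 0.004, 0.111, 0.021], [0.3, -0.038, -0.46, -0.371, 0.004, 0.111, 0.021], [0.3, -0.038, -0.46, -0.371, 0.004, 0.111, 0.021], [0.3, -0.038, -0.46, -0.371, 0.004, 0.111, 0.021], [0.3, -0.038, -0.46, -0.371, 0.004, 0.111, 0.021], [0.3, -0.038, -0.46, -0.371, 0.004, 0.111, 0.021], [0.3, -0.038, -0.46, -0.371, 0.004, 0.111, 0.021]] 8
```

View pics/w25.png

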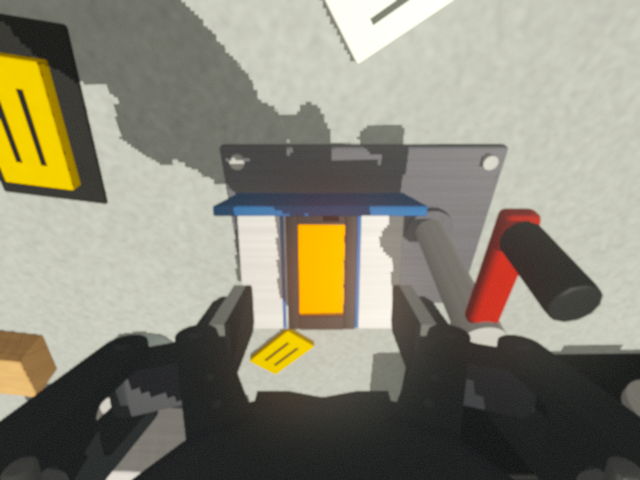

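View pics/s25c.png

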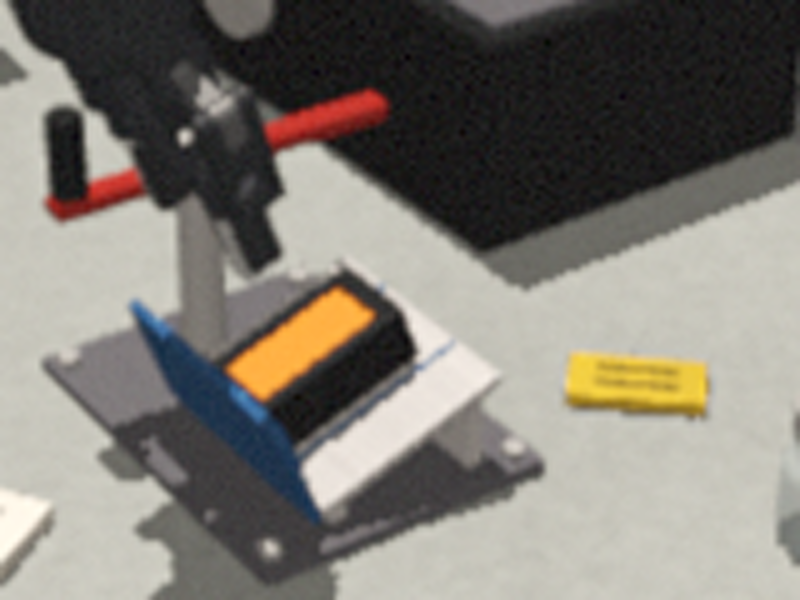

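Call:
carry_out(targets=[[0.3,-0.038,-0.46,-0.371,0.004,0.111,0.021],[0.3,-0.038,-0.46,-0.371,0.004,0.111,0.021],[0.3,-0.038,-0.46,-0.371,0.004,0.111,0.021],[0.3,-0.038,-0.46,-0.371,0.004,0.111,0.021],[0.3,-0.038,-0.46,-0.371,0.004,0.111,0.021],[0.3,-0.038,-0.46,-0.371,0.004,0.111,0.021],[0.3,-0.038,-0.46,-0.371,0.004,0.111,0.021],[0.3,-0.038,-0.46,-0.371,0.004,0.111,0.021]])

```text
t: 40.65
eef_pos: [0.5313, 0.0682, 0.1984]
orientation: [0.046, 0.999, 0.0, -0.0]
wrist_force: [-0.6, -0.1, -0.2]
gripper_width: 0.0596
```

Run:
```python
from h import *
sync(); st(); plan([(.3,[.504,-.033,.13],flat(80.7),8)])
```

```text
t 40.65 pos [0.5313 0.0682 0.1984] dp mm [0. 0. 0.] drot deg [0. 0. 0.] F [-0.6 -0.1 -0.2] w 0.0596 q [ 0.17  0.68 -0.65  1.86  0.56  0.79  0.71]
[[0.3, 0.09, -0.516, 0.342, 0.0, 0.0, 0.023], [0.3, 0.09, -0.516, 0.342, 0.0, 0.0, 0.023], [0.3, 0.09, -0.516, 0.342, 0.0, 0.0, 0.023], [0.3, 0.09, -0.516, 0.342, 0.0, 0.0, 0.023], [0.3, 0.09, -0.516, 0.342, 0.0, 0.0, 0.023], [0.3, 0.09, -0.516, 0.342, 0.0, 0.0, 0.023], [0.3, 0.09, -0.516, 0.342, 0.0, 0.0, 0.023], [0.3, 0.09, -0.516, 0.342, 0.0, 0.0, 0.023]] 8
```

Call:
carry_out(targets=[[0.3,0.09,-0.516,0.342,0.0,0.0,0.023],[0.3,0.09,-0.516,0.342,0.0,0.0,0.023],[0.3,0.09,-0.516,0.342,0.0,0.0,0.023],[0.3,0.09,-0.516,0.342,0.0,0.0,0.023],[0.3,0.09,-0.516,0.342,0.0,0.0,0.023],[0.3,0.09,-0.516,0.342,0.0,0.0,0.023],[0.3,0.09,-0.516,0.342,0.0,0.0,0.023],[0.3,0.09,-0.516,0.342,0.0,0.0,0.023]])

```text
t: 41.45
eef_pos: [0.5041, -0.0303, 0.1317]
orientation: [0.078, 0.997, 0.0, 0.0]
wrist_force: [-0.1, 0.4, -0.1]
gripper_width: 0.0597
```

Run:
```python
from h import *
sync(); st(); snap('wrist','w26'); st(); plate('w26','wrist','yellow',.014)
plan([(.25,[.504,-.033,.04],flat(80.7),6)])
```

```text
t 41.45 pos [ 0.5041 -0.0303  0.1317] dp mm [0. 0. 0.] drot deg [0. 0. 0.] F [-0.1  0.4 -0.1] w 0.0597 q [ 0.3   0.74 -0.54  2.01  0.69  0.58  0.7 ]
t 41.5 pos [ 0.504  -0.0307  0.1317] dp mm [-0.1 -0.4 -0.1] drot deg [0.01 0.01 0.03] F [-0.3 -0.2  0.3] w 0.0597 q [ 0.3   0.74 -0.54  2.01  0.69  0.58  0.7 ]
yellow px [504. 456.] c [740.8 106. ] sz [31.5 45.5] long az 40.9
yellow px [618. 327.] c [623.8 203.1] sz [ 35.4 100.3] long az 11.8
yellow px [317. 234.] c [504.3 -33.4] sz [51.2 86.2] long az -9.6
[[0.25, -0.001, -0.013, 0.459, 0.0, 0.0, 0.002], [0.25, -0.001, -0.013, 0.459, 0.0, 0.0, 0.002], [0.25, -0.001, -0.013, 0.459, 0.0, 0.0, 0.002], [0.25, -0.001, -0.013, 0.459, 0.0, 0.0, 0.002], [0.25, -0.001, -0.013, 0.459, 0.0, 0.0, 0.002], [0.25, -0.001, -0.013, 0.459, 0.0, 0.0, 0.002]] 6
```

View pics/w26.png

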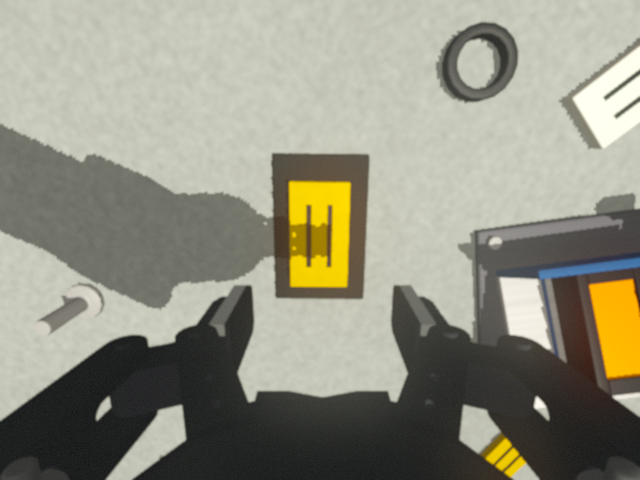

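Call:
carry_out(targets=[[0.25,-0.001,-0.013,0.459,0.0,0.0,0.002],[0.25,-0.001,-0.013,0.459,0.0,0.0,0.002],[0.25,-0.001,-0.013,0.459,0.0,0.0,0.002],[0.25,-0.001,-0.013,0.459,0.0,0.0,0.002],[0.25,-0.001,-0.013,0.459,0.0,0.0,0.002],[0.25,-0.001,-0.013,0.459,0.0,0.0,0.002],[0.25,-0.001,-0.013,0.459,0.0,0.0,0.002]])

```text
t: 42.2
eef_pos: [0.5042, -0.0343, 0.0409]
orientation: [0.083, 0.997, 0.0, 0.001]
wrist_force: [0.9, -0.3, 0.0]
gripper_width: 0.0636
```

Run:
```python
from h import *
sync(); st(); snap('wrist','w27'); plate('w27','wrist','yellow',.014)
plan([(.3,[.5035,-.0333,.005],flat(80.6),4),(1,[.5035,-.0333,.005],flat(80.6),4)])
```

```text
t 42.2 pos [ 0.5042 -0.0343  0.0409] dp mm [0. 0. 0.] drot deg [0. 0. 0.] F [ 0.9 -0.3  0. ] w 0.0636 q [ 0.19  0.88 -0.35  2.05  0.87  0.36  0.53]
yellow px [325. 264.] c [502.6 -31.5] sz [60.8 88.8] long az -9.6
[[0.3, 0.005, 0.004, 0.18, 0.0, 0.001, -0.001], [0.3, 0.005, 0.004, 0.18, 0.0, 0.001, -0.001], [0.3, 0.005, 0.004, 0.18, 0.0, 0.001, -0.001], [0.3, 0.005, 0.004, 0.18, 0.0, 0.001, -0.001], [1, 0.005, 0.004, 0.18, 0.0, 0.001, -0.001], [1, 0.005, 0.004, 0.18, 0.0, 0.001, -0.001], [1, 0.005, 0.004, 0.18, 0.0, 0.001, -0.001], [1, 0.005, 0.004, 0.18, 0.0, 0.001, -0.001]] 8
```

Call:
carry_out(targets=[[0.3,0.005,0.004,0.18,0.0,0.001,-0.001],[0.3,0.005,0.004,0.18,0.0,0.001,-0.001],[0.3,0.005,0.004,0.18,0.0,0.001,-0.001],[0.3,0.005,0.004,0.18,0.0,0.001,-0.001],[1,0.005,0.004,0.18,0.0,0.001,-0.001],[1,0.005,0.004,0.18,0.0,0.001,-0.001],[1,0.005,0.004,0.18,0.0,0.001,-0.001],[1,0.005,0.004,0.18,0.0,0.001,-0.001]], newtons=70)

```text
t: 43.05
eef_pos: [0.503, -0.0334, 0.0051]
orientation: [0.081, 0.997, -0.0, -0.001]
wrist_force: [-2.0, -0.5, 9.2]
gripper_width: 0.0437
```

Run:
```python
from h import *
st()
plan([rel(1,[0,0,.06],2),(1,[.505,.0,.19],flat(84),6)])
plan([(1,[.52,.07,.21],flat(89),4)])
plan([(1,seat+F@[.012,0,.15],T,8)])
```

```text
t 43.05 pos [ 0.503  -0.0334  0.0051] dp mm [-0.4 -0.   0.1] drot deg [ 0.03  0.03 -0.  ] F [-2.  -0.5  9.2] w 0.0437 q [ 0.13  0.94 -0.26  2.06  0.93  0.26  0.47]
[[1, 0.0, 0.0, -0.3, 0.0, 0.0, 0.0], [1, 0.0, 0.0, -0.3, 0.0, 0.0, 0.0], [1, 0.02, 0.166, -0.925, 0.0, 0.0, -0.018], [1, 0.02, 0.166, -0.925, 0.0, 0.0, -0.018], [1, 0.02, 0.166, -0.925, 0.0, 0.0, -0.018], [1, 0.02, 0.166, -0.925, 0.0, 0.0, -0.018], [1, 0.02, 0.166, -0.925, 0.0, 0.0, -0.018], [1, 0.02, 0.166, -0.925, 0.0, 0.0, -0.018]] 8
[[1, -0.037, 0.356, -0.1, 0.0, 0.0, -0.028], [1, -0.037, 0.356, -0.1, 0.0, 0.0, -0.028], [1, -0.037, 0.356, -0.1, 0.0, 0.0, -0.028], [1, -0.037, 0.356, -0.1, 0.0, 0.0, -0.028]] 4
[[1, -0.181, 0.459, 0.143, 0.0, -0.111, 0.001], [1, -0.181, 0.459, 0.143, 0.0, -0.111, 0.001], [1, -0.181, 0.459, 0.143, 0.0, -0.111, 0.001], [1, -0.181, 0.459, 0.143, 0.0, -0.111, 0.001], [1, -0.181, 0.459, 0.143, 0.0, -0.111, 0.001], [1, -0.181, 0.459, 0.143, 0.0, -0.111, 0.001], [1, -0.181, 0.459, 0.143, 0.0, -0.111, 0.001], [1, -0.181, 0.459, 0.143, 0.0, -0.111, 0.001]] 8
```

Call:
carry_out(targets=[[1,0.0,0.0,-0.3,0.0,0.0,0.0],[1,0.0,0.0,-0.3,0.0,0.0,0.0],[1,0.02,0.166,-0.925,0.0,0.0,-0.018],[1,0.02,0.166,-0.925,0.0,0.0,-0.018],[1,0.02,0.166,-0.925,0.0,0.0,-0.018],[1,0.02,0.166,-0.925,0.0,0.0,-0.018],[1,0.02,0.166,-0.925,0.0,0.0,-0.018],[1,0.02,0.166,-0.925,0.0,0.0,-0.018]])

```text
t: 43.85
eef_pos: [0.5034, -0.0011, 0.1874]
orientation: [0.053, 0.999, -0.001, -0.003]
wrist_force: [-0.2, -0.4, -0.9]
gripper_width: 0.0434
```

Call:
carry_out(targets=[[1,-0.037,0.356,-0.1,0.0,0.0,-0.028],[1,-0.037,0.356,-0.1,0.0,0.0,-0.028],[1,-0.037,0.356,-0.1,0.0,0.0,-0.028],[1,-0.037,0.356,-0.1,0.0,0.0,-0.028]])

```text
t: 44.25
eef_pos: [0.5185, 0.0694, 0.207]
orientation: [0.009, 1.0, -0.001, -0.003]
wrist_force: [-0.7, -0.8, -0.4]
gripper_width: 0.0439
```

Call:
carry_out(targets=[[1,-0.181,0.459,0.143,0.0,-0.111,0.001],[1,-0.181,0.459,0.143,0.0,-0.111,0.001],[1,-0.181,0.459,0.143,0.0,-0.111,0.001],[1,-0.181,0.459,0.143,0.0,-0.111,0.001],[1,-0.181,0.459,0.143,0.0,-0.111,0.001],[1,-0.181,0.459,0.143,0.0,-0.111,0.001],[1,-0.181,0.459,0.143,0.0,-0.111,0.001],[1,-0.181,0.459,0.143,0.0,-0.111,0.001]])

```text
t: 45.05
eef_pos: [0.5578, 0.1596, 0.1797]
orientation: [0.012, 0.985, -0.002, 0.172]
wrist_force: [-0.6, -0.1, -0.3]
gripper_width: 0.0435
```

Run:
```python
from h import *
sync(); st(); sh(); snap('wrist','w28')
plan([(1,seat+F@[.010,0,.09],T,4),(1,seat+F@[.008,0,.055],T,4)])
```

```text
t 45.05 pos [0.5578 0.1596 0.1797] dp mm [0. 0. 0.] drot deg [0. 0. 0.] F [-0.6 -0.1 -0.3] w 0.0435 q [-0.3   0.62 -0.24  2.08  1.15  0.33 -0.01]
shelf mm [ 53.5  -1.6 148.3] tool err [0.03 0.24 0.16]
[[1, 0.006, 0.008, 0.292, 0.0, -0.001, -0.001], [1, 0.006, 0.008, 0.292, 0.0, -0.001, -0.001], [1, 0.006, 0.008, 0.292, 0.0, -0.001, -0.001], [1, 0.006, 0.008, 0.292, 0.0, -0.001, -0.001], [1, 0.015, 0.008, 0.467, 0.0, -0.001, -0.001], [1, 0.015, 0.008, 0.467, 0.0, -0.001, -0.001], [1, 0.015, 0.008, 0.467, 0.0, -0.001, -0.001], [1, 0.015, 0.008, 0.467, 0.0, -0.001, -0.001]] 8
```

View pics/w28.png

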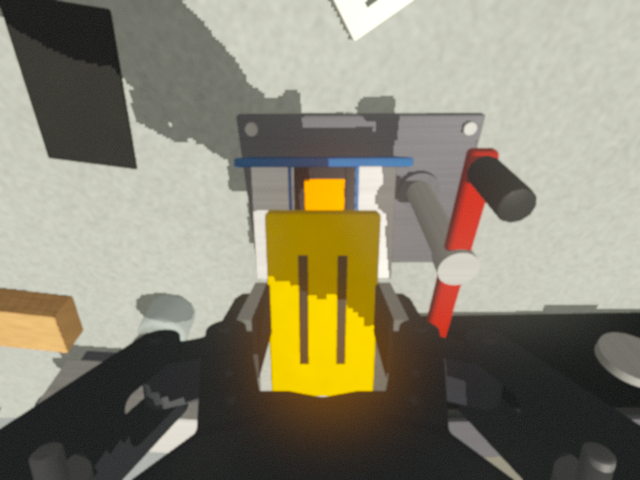

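Call:
carry_out(targets=[[1,0.006,0.008,0.292,0.0,-0.001,-0.001],[1,0.006,0.008,0.292,0.0,-0.001,-0.001],[1,0.006,0.008,0.292,0.0,-0.001,-0.001],[1,0.006,0.008,0.292,0.0,-0.001,-0.001],[1,0.015,0.008,0.467,0.0,-0.001,-0.001],[1,0.015,0.008,0.467,0.0,-0.001,-0.001],[1,0.015,0.008,0.467,0.0,-0.001,-0.001],[1,0.015,0.008,0.467,0.0,-0.001,-0.001]])

```text
t: 45.9
eef_pos: [0.5863, 0.1621, 0.092]
orientation: [0.009, 0.985, -0.001, 0.174]
wrist_force: [0.1, 0.2, -1.0]
gripper_width: 0.0435
```

Run:
```python
from h import *
sync(); st(); sh()
plan([(1,seat+F@[.004,0,.036],T,5)])
```

```text
t 45.9 pos [0.5863 0.1621 0.092 ] dp mm [0. 0. 0.] drot deg [0. 0. 0.] F [ 0.1  0.2 -1. ] w 0.0435 q [-0.37  0.8  -0.1   2.07  1.77  0.22 -0.61]
shelf mm [50.2  1.5 56.2] tool err [-0.08 -0.01 -0.1 ]
[[1, 0.021, -0.008, 0.101, 0.0, 0.0, 0.001], [1, 0.021, -0.008, 0.101, 0.0, 0.0, 0.001], [1, 0.021, -0.008, 0.101, 0.0, 0.0, 0.001], [1, 0.021, -0.008, 0.101, 0.0, 0.0, 0.001], [1, 0.021, -0.008, 0.101, 0.0, 0.0, 0.001]] 5
```

Call:
carry_out(targets=[[1,0.021,-0.008,0.101,0.0,0.0,0.001],[1,0.021,-0.008,0.101,0.0,0.0,0.001],[1,0.021,-0.008,0.101,0.0,0.0,0.001],[1,0.021,-0.008,0.101,0.0,0.0,0.001],[1,0.021,-0.008,0.101,0.0,0.0,0.001]])

```text
t: 46.4
eef_pos: [0.5891, 0.161, 0.0713]
orientation: [0.01, 0.985, -0.001, 0.174]
wrist_force: [0.3, 0.0, -1.2]
gripper_width: 0.0437
```

Run:
```python
from h import *
st(); sh()
```

```text
t 46.4 pos [0.5891 0.161  0.0713] dp mm [-0.2  0.5 -0.2] drot deg [ 0.02 -0.   -0.1 ] F [ 0.3  0.  -1.2] w 0.0437 q [-0.32  0.85 -0.17  2.06  1.87  0.28 -0.7 ]
shelf mm [45.8  0.4 35.8] tool err [-0.06 -0.01 -0.01]
```

Call:
carry_out(targets=[[1,0.002,-0.003,0.01,0.0,0.0,0.0],[1,0.008,-0.003,0.018,0.0,0.0,0.0],[1,0.014,-0.003,0.018,0.0,0.0,0.0],[1,0.019,-0.003,0.018,0.0,0.0,0.0],[1,0.019,-0.003,0.018,0.0,0.0,0.0]])

```text
t: 46.9
eef_pos: [0.5861, 0.16, 0.0655]
orientation: [0.01, 0.985, -0.001, 0.173]
wrist_force: [0.3, -0.5, -0.4]
gripper_width: 0.0438
```

Run:
```python
from h import *
sh();print(F.T@observe()['wrist_force'])
```

```text
shelf mm [41.  -0.6 31.4] tool err [-0.04  0.09 -0.  ]
[ 0.19488843 -0.52584142 -0.49815052]
```

Call:
carry_out(targets=[[1,0.005,0.002,0.0,0.0,0.0,0.0],[1,0.008,0.002,0.0,0.0,0.0,0.0],[1,0.008,0.002,0.0,0.0,0.0,0.0]])

```text
t: 47.2
eef_pos: [0.5855, 0.1604, 0.0654]
orientation: [0.01, 0.985, -0.002, 0.174]
wrist_force: [1.5, -0.7, 0.6]
gripper_width: 0.0434
```

Run:
```python
from h import *
sh();print(F.T@observe()['wrist_force'])
```

```text
shelf mm [40.4 -0.2 31.5] tool err [-0.03 -0.    0.01]
[ 1.59253972 -0.69561618  0.06599253]
```

Call:
carry_out(targets=[[1,0.005,0.0,0.0,0.0,0.0,0.0],[1,0.006,0.0,0.0,0.0,0.0,0.0],[1,0.006,0.0,0.0,0.0,0.0,0.0]])

```text
t: 47.5
eef_pos: [0.5855, 0.1604, 0.0655]
orientation: [0.011, 0.985, -0.002, 0.175]
wrist_force: [5.9, 0.2, 1.2]
gripper_width: 0.0434
```

Run:
```python
from h import *
sh();print(F.T@observe()['wrist_force'])
```

```text
shelf mm [40.4 -0.2 31.5] tool err [-0.02 -0.12  0.03]
[ 5.96935246  0.2925582  -0.87192612]
```

Backstop contact confirmed. Lower, release and lift.

Call:
carry_out(targets=[[1,0.0,0.0,0.003,0.0,0.0,0.0],[1,0.0,0.0,0.006,0.0,0.0,0.0],[1,0.0,0.0,0.006,0.0,0.0,0.0],[0.3,-0.003,0.0,0.003,0.0,0.0,0.0],[0.3,-0.004,0.0,0.0,0.0,0.0,0.0],[0.3,-0.004,0.0,-0.05,0.0,0.0,0.0],[0.3,-0.004,0.0,-0.3,0.0,0.0,0.0],[0.3,-0.004,0.0,-0.45,0.0,0.0,0.0]])

```text
t: 48.3
eef_pos: [0.5551, 0.1605, 0.1401]
orientation: [0.01, 0.985, -0.003, 0.171]
wrist_force: [0.1, 0.6, -0.9]
gripper_width: 0.0601
```

Call:
carry_out(targets=[[0.3,0.0,0.0,0.0,0.0,0.0,0.0],[0.3,0.0,0.0,0.0,0.0,0.0,0.0]])

```text
t: 48.5
eef_pos: [0.556, 0.1601, 0.1382]
orientation: [0.01, 0.985, -0.004, 0.171]
wrist_force: [0.2, 0.5, 0.3]
gripper_width: 0.0596
```

Run:
```python
from shm import *
sync(); st(); sh(); snap('wrist','w29'); shelfmeas('w29',tops=(.04,)); snap('side','s29'); p=load('s29')[0]; save('s29c',cv2.resize(p[140:260,240:400],(800,600),interpolation=cv2.INTER_CUBIC))
```

```text
t 48.5 pos [0.556  0.1601 0.1382] dp mm [0. 0. 0.] drot deg [0. 0. 0.] F [0.2 0.5 0.3] w 0.0596 q [-0.47  0.7   0.03  2.12  1.47  0.14 -0.35]
shelf mm [ 37.6  -1.2 110. ] tool err [ 0.22  0.33 -0.13]
line 52 [-26.27 -27.3 ] slope -1.17Traceback (most recent call last):
  File "<stdin>", line 2, in <module>
  File "shm.py", line 7, in shelfmeas
    s=(abs(L[:,1]-yc)<5)&(L[:,0]>15)&(L[:,0]<98)&(bl>25)&(pp[:,0]<170); f=np.polyfit(L[s,0],L[s,1],1); print('line',s.sum(),np.polyval(f,[0,50]).round(2),'slope',np.degrees(f[0]).round(2))
                                                                          ~~~~~~~~~~^^^^^^^^^^^^^^^^^
    raise TypeError("expected non-empty vector for x")
TypeError: expected non-empty vector for x
```

View pics/w29.png

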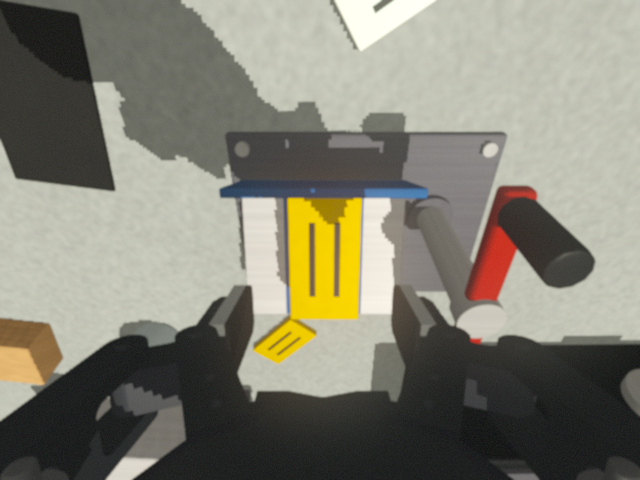

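Run:
```python
from shm import *
pane('w29','yellow',.04); snap('side','s29'); p=load('s29')[0]; save('s29c',cv2.resize(p[140:260,240:400],(800,600),interpolation=cv2.INTER_CUBIC))
sync(); st(); sh()
plan([(.3,[.51,.13,.23],flat(88),8)])
```

```text
yellow c [45.3 -0.9] sz [48.1 84.2] ang 89.93 xr [ 3.2 87.4] y [-22.6  23.1]
t 48.6 pos [0.5561 0.1596 0.1371] dp mm [0. 0. 0.] drot deg [0. 0. 0.] F [0.5 0.5 0.8] w 0.0598 q [-0.47  0.7   0.03  2.12  1.47  0.14 -0.35]
shelf mm [ 37.3  -1.7 108.9] tool err [ 0.26  0.41 -0.12]
[[0.3, 0.059, -0.155, -0.513, -0.001, 0.109, 0.005], [0.3, 0.059, -0.155, -0.513, -0.001, 0.109, 0.005], [0.3, 0.059, -0.155, -0.513, -0.001, 0.109, 0.005], [0.3, 0.059, -0.155, -0.513, -0.001, 0.109, 0.005], [0.3, 0.059, -0.155, -0.513, -0.001, 0.109, 0.005], [0.3, 0.059, -0.155, -0.513, -0.001, 0.109, 0.005], [0.3, 0.059, -0.155, -0.513, -0.001, 0.109, 0.005], [0.3, 0.059, -0.155, -0.513, -0.001, 0.109, 0.005]] 8
```

View pics/s29c.png

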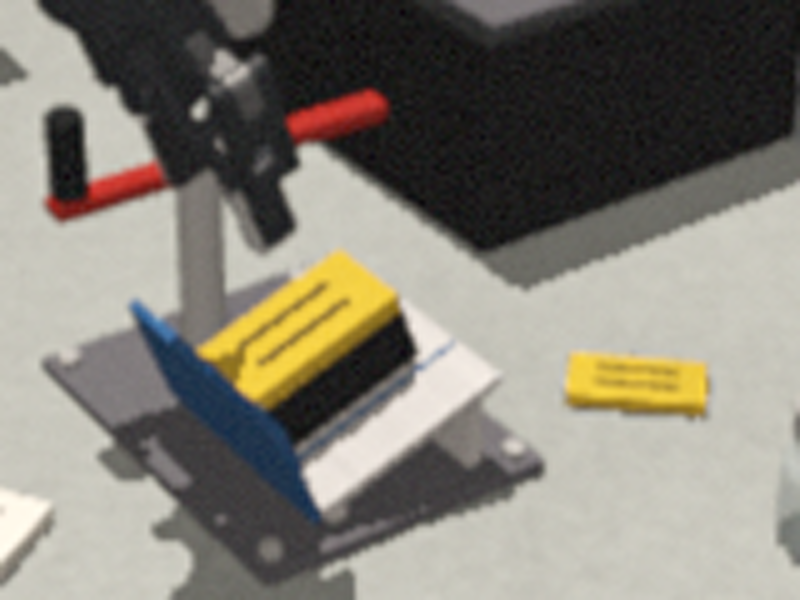

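Call:
carry_out(targets=[[0.3,0.059,-0.155,-0.513,-0.001,0.109,0.005],[0.3,0.059,-0.155,-0.513,-0.001,0.109,0.005],[0.3,0.059,-0.155,-0.513,-0.001,0.109,0.005],[0.3,0.059,-0.155,-0.513,-0.001,0.109,0.005],[0.3,0.059,-0.155,-0.513,-0.001,0.109,0.005],[0.3,0.059,-0.155,-0.513,-0.001,0.109,0.005],[0.3,0.059,-0.155,-0.513,-0.001,0.109,0.005],[0.3,0.059,-0.155,-0.513,-0.001,0.109,0.005]])

```text
t: 49.4
eef_pos: [0.5094, 0.1295, 0.2291]
orientation: [0.018, 1.0, -0.0, -0.0]
wrist_force: [-0.2, 1.1, -0.4]
gripper_width: 0.0595
```

Run:
```python
from shm import *
sync(); st(); snap('wrist','w30')
p,d,c=load('w30'); hsv=cv2.cvtColor(p,cv2.COLOR_RGB2HSV); v,u=np.mgrid[:480,:640]; uv=np.c_[u.ravel(),v.ravel()]
L=((onplane(uv,P0+F[:,2]*.04,F[:,2],c)-P0)@F*1000)
y=((hsv[...,0]>=17)&(hsv[...,0]<=34)&(hsv[...,1]>110)).ravel()
for yc in (-15,-5,5,15):
    m=y&(abs(L[:,1]-yc)<2)&(L[:,0]<100)&(L[:,0]>-5); print(yc,'x',L[m,0].min().round(1),L[m,0].max().round(1))
for xc in (30,50,70):
    m=y&(abs(L[:,0]-xc)<2)&(abs(L[:,1])<32); print(xc,'y',L[m,1].min().round(1),L[m,1].max().round(1))
X=cloud(d,c); m=(X[...,2]>.15)&(X[...,2]<.166)&(X[...,0]>.48)&(X[...,0]<.57)&(X[...,1]>.2)&(X[...,1]<.29); print('knob',m.sum(),X[m].mean(0),X[m].min(0),X[m].max(0))
plan([(.68,[.5245,.2465,.23],flat(88.7),8)])
```

```text
t 49.4 pos [0.5094 0.1295 0.2291] dp mm [0. 0. 0.] drot deg [0. 0. 0.] F [-0.2  1.1 -0.4] w 0.0595 q [ 0.05  0.62 -0.63  1.85  0.49  0.83  0.71]
-15 x -0.2 82.7
-5 x -0.1 82.9
5 x 0.1 82.1
15 x 0.2 82.2
30 y -21.9 23.1
50 y -22.2 22.5
70 y -22.5 22.8
knob 665 [0.52417003 0.24537268 0.15649428] [0.5162454  0.23743682 0.1501397 ] [0.53422216 0.25517763 0.1596134 ]
[[0.68, -0.055, 0.588, -0.005, 0.0, 0.0, -0.004], [0.68, -0.055, 0.588, -0.005, 0.0, 0.0, -0.004], [0.68, -0.055, 0.588, -0.005, 0.0, 0.0, -0.004], [0.68, -0.055, 0.588, -0.005, 0.0, 0.0, -0.004], [0.68, -0.055, 0.588, -0.005, 0.0, 0.0, -0.004], [0.68, -0.055, 0.588, -0.005, 0.0, 0.0, -0.004], [0.68, -0.055, 0.588, -0.005, 0.0, 0.0, -0.004], [0.68, -0.055, 0.588, -0.005, 0.0, 0.0, -0.004]] 8
```

View pics/w30.png

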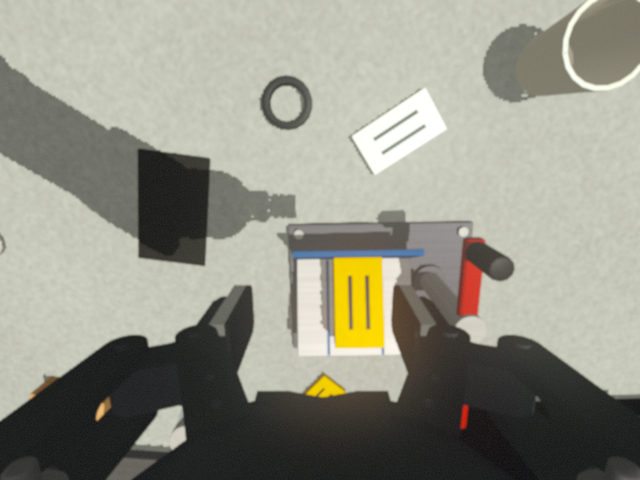

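Call:
carry_out(targets=[[0.68,-0.055,0.588,-0.005,0.0,0.0,-0.004],[0.68,-0.055,0.588,-0.005,0.0,0.0,-0.004],[0.68,-0.055,0.588,-0.005,0.0,0.0,-0.004],[0.68,-0.055,0.588,-0.005,0.0,0.0,-0.004],[0.68,-0.055,0.588,-0.005,0.0,0.0,-0.004],[0.68,-0.055,0.588,-0.005,0.0,0.0,-0.004],[0.68,-0.055,0.588,-0.005,0.0,0.0,-0.004]])

```text
t: 50.15
eef_pos: [0.5255, 0.2452, 0.2315]
orientation: [0.013, 1.0, -0.0, 0.0]
wrist_force: [0.2, -0.4, 0.9]
gripper_width: 0.027
```

Run:
```python
from h import *
st(); p,d,c=snap('wrist','w31'); sync(); X=cloud(d,c); m=(X[...,2]>.152)&(X[...,2]<.166)&(X[...,0]>.48)&(X[...,0]<.57)&(X[...,1]>.2)&(X[...,1]<.29); print('knob',m.sum(),X[m].mean(0),X[m].min(0),X[m].max(0))
plan([(.68,[.5245,.2458,.130],flat(88.7),6)])
```

```text
t 50.15 pos [0.5255 0.2452 0.2315] dp mm [ 1.  -1.4  1.5] drot deg [-0.   -0.06  0.13] F [ 0.2 -0.4  0.9] w 0.027 q [-0.16  0.68 -0.61  1.69  0.48  0.92  0.58]
knob 573 [0.52433954 0.24708526 0.1569144 ] [0.516171   0.23862079 0.15214891] [0.53391839 0.25580554 0.15902661]
[[0.68, 0.006, 0.002, 0.508, 0.0, 0.0, -0.001], [0.68, 0.006, 0.002, 0.508, 0.0, 0.0, -0.001], [0.68, 0.006, 0.002, 0.508, 0.0, 0.0, -0.001], [0.68, 0.006, 0.002, 0.508, 0.0, 0.0, -0.001], [0.68, 0.006, 0.002, 0.508, 0.0, 0.0, -0.001], [0.68, 0.006, 0.002, 0.508, 0.0, 0.0, -0.001]] 6
```

View pics/w31.png

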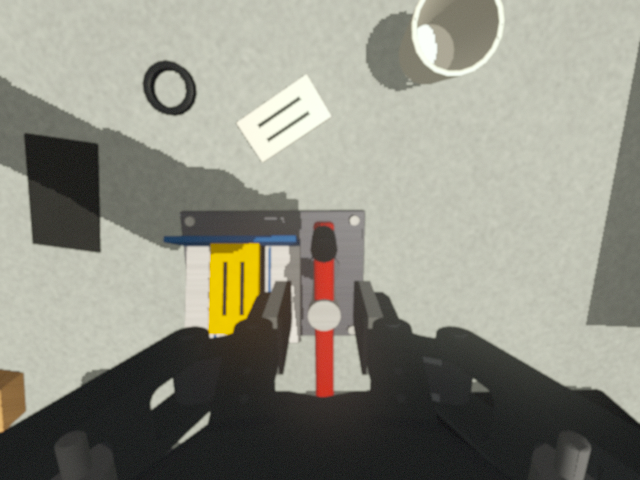

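Call:
carry_out(targets=[[0.68,0.006,0.007,0.508,0.0,0.0,-0.001],[0.68,0.006,0.007,0.508,0.0,0.0,-0.001],[0.68,0.006,0.007,0.508,0.0,0.0,-0.001],[0.68,0.006,0.007,0.508,0.0,0.0,-0.001],[0.68,0.006,0.007,0.508,0.0,0.0,-0.001],[0.68,0.006,0.007,0.508,0.0,0.0,-0.001]])

```text
t: 50.8
eef_pos: [0.5259, 0.2496, 0.1328]
orientation: [0.01, 1.0, 0.002, 0.002]
wrist_force: [0.6, -0.5, -0.2]
gripper_width: 0.0272
```

Run:
```python
from h import *
sync(); st()
pv=np.array([.5893,.2462])
def arc(a): a0=np.radians(88.7+a); return [pv[0]+.065*np.cos(a0),pv[1]+.065*np.sin(a0),.1285]
plan([(0.68,arc(a),flat(a),1) for a in (80,72,64,56,48,40,32,32)])
plan([(0.68,arc(a),flat(a),1) for a in (24,16,8,1,-4,-7,-7,-7)])
```

```text
t 50.8 pos [0.5259 0.2496 0.1328] dp mm [0. 0. 0.] drot deg [0. 0. 0.] F [ 0.6 -0.5 -0.2] w 0.0272 q [-0.22  0.81 -0.53  1.78  0.59  0.71  0.47]
[[0.68, 0.003, 0.047, 0.022, 0.001, 0.001, 0.049], [0.68, -0.008, 0.091, 0.022, 0.001, 0.001, 0.093], [0.68, -0.025, 0.133, 0.022, 0.001, 0.001, 0.138], [0.68, -0.048, 0.172, 0.022, 0.002, 0.001, 0.182], [0.68, -0.076, 0.208, 0.023, 0.002, 0.001, 0.227], [0.68, -0.109, 0.239, 0.023, 0.002, 0.001, 0.271], [0.68, -0.145, 0.266, 0.023, 0.002, 0.001, 0.316], [0.68, -0.145, 0.266, 0.023, 0.002, 0.001, 0.316]] 8
[[0.68, -0.005, 0.045, 0.0, 0.0, 0.0, 0.044], [0.68, -0.015, 0.089, 0.0, 0.0, 0.0, 0.088], [0.68, -0.032, 0.132, 0.0, 0.0, 0.0, 0.133], [0.68, -0.051, 0.166, 0.0, 0.0, 0.0, 0.172], [0.68, -0.067, 0.19, 0.0, 0.0, 0.0, 0.2], [0.68, -0.077, 0.203, 0.0, 0.0, 0.0, 0.216], [0.68, -0.077, 0.203, 0.0, 0.0, 0.0, 0.216], [0.68, -0.077, 0.203, 0.0, 0.0, 0.0, 0.216]] 8
```

Call:
carry_out(targets=[[0.68,0.003,0.047,0.01,0.001,0.001,0.049],[0.68,-0.008,0.091,0.015,0.001,0.001,0.093],[0.68,-0.025,0.133,0.015,0.001,0.001,0.138],[0.68,-0.048,0.172,0.015,0.002,0.001,0.182],[0.68,-0.076,0.208,0.015,0.002,0.001,0.227],[0.68,-0.109,0.239,0.015,0.002,0.001,0.271],[0.68,-0.145,0.266,0.015,0.002,0.001,0.316],[0.68,-0.145,0.266,0.015,0.002,0.001,0.316]])

```text
t: 51.6
eef_pos: [0.5557, 0.302, 0.129]
orientation: [0.485, 0.874, -0.001, -0.0]
wrist_force: [-0.5, 0.4, -1.2]
gripper_width: 0.0275
```

Run:
```python
from h import *
s=observe(); print(s['eef_pos'],s['wrist_force'])
```

```text
[0.55565437 0.30204633 0.12903301] [-0.53330231  0.37124984 -1.15106917]
```

Call:
carry_out(targets=[[0.68,-0.005,0.045,0.0,0.0,0.0,0.044],[0.68,-0.015,0.089,0.0,0.0,0.0,0.088],[0.68,-0.032,0.132,0.0,0.0,0.0,0.133],[0.68,-0.051,0.166,0.0,0.0,0.0,0.172],[0.68,-0.067,0.19,0.0,0.0,0.0,0.2],[0.68,-0.077,0.203,0.0,0.0,0.0,0.216],[0.68,-0.077,0.203,0.0,0.0,0.0,0.216],[0.68,-0.077,0.203,0.0,0.0,0.0,0.216]])

```text
t: 52.4
eef_pos: [0.5957, 0.3106, 0.1281]
orientation: [0.747, 0.665, -0.003, -0.002]
wrist_force: [-4.8, 1.0, 5.4]
gripper_width: 0.0273
```

Run:
```python
from h import *
st(); snap('top','t4'); p=load('t4')[0]; save('t4c',cv2.resize(p[170:270,165:305],(800,571)))
```

```text
t 52.4 pos [0.5957 0.3106 0.1281] dp mm [-3.   0.  -0.5] drot deg [ 0.32 -0.09 -0.25] F [-4.8  1.   5.4] w 0.0273 q [-0.51  0.87 -0.08  1.49  0.09  0.78 -0.74]
```

View pics/t4c.png

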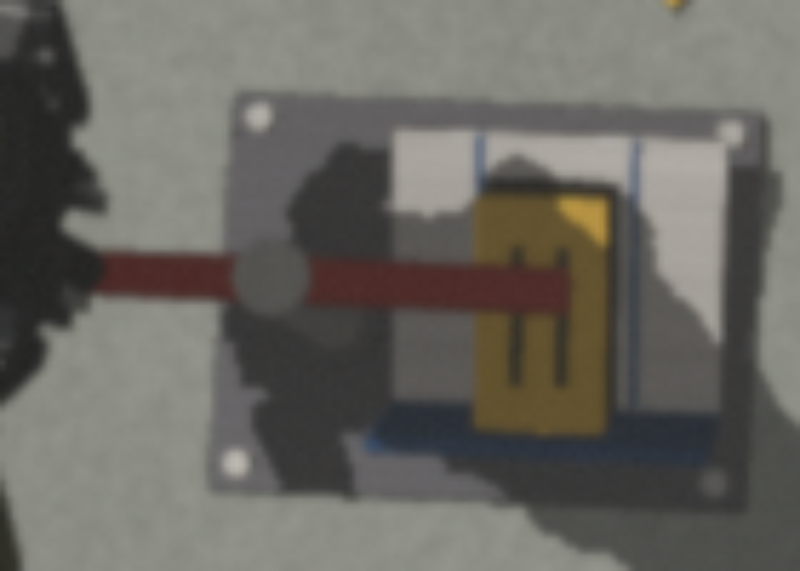

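Run:
```python
from h import *
for n in ('top0','t4'):
    p,d,c=load(n); hsv=cv2.cvtColor(p,cv2.COLOR_RGB2HSV);H,S,V=[hsv[...,i].astype(int) for i in range(3)]
    m=((H<6)|(H>172))&(S>130)&(V>40); m[:,:217]=0;m[:,300:]=0;m[:195]=0;m[250:]=0; uv=np.argwhere(m)[:,::-1]; W=ray('top',uv,.118,c)
    f=np.polyfit(W[:,1],W[:,0],1); print(n,len(uv),np.degrees(f[0]),np.polyval(f,.15))
p0,R0=getcmd()
plan([rel(.68,[-.003,0,.002],2),rel(.6,[-.004,0,.11],6)])
```

```text
top0 304 0.5430709582844621 0.5896326890812913
t4 1 96.15628333447005 0.5464035538854347
[[0.68, -0.002, -0.015, -0.01, 0.0, 0.0, 0.0], [0.68, -0.002, -0.015, -0.01, 0.0, 0.0, 0.0], [0.6, -0.003, -0.02, -0.55, 0.0, 0.0, 0.0], [0.6, -0.003, -0.02, -0.55, 0.0, 0.0, 0.0], [0.6, -0.003, -0.02, -0.55, 0.0, 0.0, 0.0], [0.6, -0.003, -0.02, -0.55, 0.0, 0.0, 0.0], [0.6, -0.003, -0.02, -0.55, 0.0, 0.0, 0.0], [0.6, -0.003, -0.02, -0.55, 0.0, 0.0, 0.0]] 8<stdin>:5: RankWarning: Polyfit may be poorly conditioned
```

Call:
carry_out(targets=[[0.68,-0.002,-0.015,-0.01,0.0,0.0,0.0],[0.68,-0.002,-0.015,-0.01,0.0,0.0,0.0],[0.65,-0.003,-0.018,-0.55,0.0,0.0,0.0],[0.65,-0.003,-0.018,-0.55,0.0,0.0,0.0],[0.65,-0.003,-0.018,-0.55,0.0,0.0,0.0],[0.65,-0.003,-0.018,-0.55,0.0,0.0,0.0],[0.65,-0.003,-0.018,-0.55,0.0,0.0,0.0]])

```text
t: 53.15
eef_pos: [0.5937, 0.3091, 0.236]
orientation: [0.749, 0.663, -0.003, -0.0]
wrist_force: [-0.8, 0.3, -0.1]
gripper_width: 0.0298
```

Run:
```python
from h import *
sync(); st()
plan([(.65,[.46,.37,.28],flat(35),8)])
```

```text
t 53.15 pos [0.5937 0.3091 0.236 ] dp mm [0. 0. 0.] drot deg [0. 0. 0.] F [-0.8  0.3 -0.1] w 0.0298 q [-0.51  0.75 -0.09  1.41  0.07  1.   -0.73]
[[0.65, 0.221, -0.701, -0.217, -0.002, 0.001, -0.233], [0.65, 0.221, -0.701, -0.217, -0.002, 0.001, -0.233], [0.65, 0.221, -0.701, -0.217, -0.002, 0.001, -0.233], [0.65, 0.221, -0.701, -0.217, -0.002, 0.001, -0.233], [0.65, 0.221, -0.701, -0.217, -0.002, 0.001, -0.233], [0.65, 0.221, -0.701, -0.217, -0.002, 0.001, -0.233], [0.65, 0.221, -0.701, -0.217, -0.002, 0.001, -0.233], [0.65, 0.221, -0.701, -0.217, -0.002, 0.001, -0.233]] 8
```

Call:
carry_out(targets=[[0.65,0.221,-0.701,-0.217,-0.002,0.001,-0.233],[0.65,0.221,-0.701,-0.217,-0.002,0.001,-0.233],[0.65,0.221,-0.701,-0.217,-0.002,0.001,-0.233],[0.65,0.221,-0.701,-0.217,-0.002,0.001,-0.233],[0.65,0.221,-0.701,-0.217,-0.002,0.001,-0.233],[0.65,0.221,-0.701,-0.217,-0.002,0.001,-0.233],[0.65,0.221,-0.701,-0.217,-0.002,0.001,-0.233],[0.65,0.221,-0.701,-0.217,-0.002,0.001,-0.233]])

```text
t: 53.95
eef_pos: [0.4604, 0.37, 0.2799]
orientation: [0.463, 0.886, 0.0, -0.0]
wrist_force: [0.5, -0.8, 0.6]
gripper_width: 0.0295
```

Run:
```python
from h import *
sync(); st()
plan([(.65,[.33,.47,.28],flat(60),8)])
```

```text
t 53.95 pos [0.4604 0.37   0.2799] dp mm [0. 0. 0.] drot deg [0. 0. 0.] F [ 0.5 -0.8  0.6] w 0.0295 q [-0.58  0.6  -0.3   1.61  0.2   0.97 -0.34]
[[0.65, 0.783, -0.249, 0.0, 0.0, 0.0, -0.14], [0.65, 0.783, -0.249, 0.0, 0.0, 0.0, -0.14], [0.65, 0.783, -0.249, 0.0, 0.0, 0.0, -0.14], [0.65, 0.783, -0.249, 0.0, 0.0, 0.0, -0.14], [0.65, 0.783, -0.249, 0.0, 0.0, 0.0, -0.14], [0.65, 0.783, -0.249, 0.0, 0.0, 0.0, -0.14], [0.65, 0.783, -0.249, 0.0, 0.0, 0.0, -0.14], [0.65, 0.783, -0.249, 0.0, 0.0, 0.0, -0.14]] 8
```

Call:
carry_out(targets=[[0.65,0.783,-0.249,0.0,0.0,0.0,-0.14],[0.65,0.783,-0.249,0.0,0.0,0.0,-0.14],[0.65,0.783,-0.249,0.0,0.0,0.0,-0.14],[0.65,0.783,-0.249,0.0,0.0,0.0,-0.14],[0.65,0.783,-0.249,0.0,0.0,0.0,-0.14],[0.65,0.783,-0.249,0.0,0.0,0.0,-0.14]])

```text
t: 54.55
eef_pos: [0.3312, 0.4692, 0.2807]
orientation: [0.258, 0.966, 0.0, 0.001]
wrist_force: [0.3, 0.7, 0.2]
gripper_width: 0.0298
```

Run:
```python
from h import *
snap('top','t5'); snap('side','s5'); save('t5c',cv2.resize(load('t5')[0][170:270,165:305],(800,571),interpolation=cv2.INTER_CUBIC)); save('s5c',cv2.resize(load('s5')[0][130:250,240:400],(800,600),interpolation=cv2.INTER_CUBIC))
for n in ('top0','t5'):
    p,d,c=load(n); hsv=cv2.cvtColor(p,cv2.COLOR_RGB2HSV);H,S,V=[hsv[...,i].astype(int) for i in range(3)]
    m=((H<6)|(H>172))&(S>130)&(V>40); m[:,:217]=0;m[:,300:]=0;m[:195]=0;m[250:]=0; uv=np.argwhere(m)[:,::-1]; W=ray('top',uv,.118,c)
    f=np.polyfit(W[:,1],W[:,0],1); print(n,len(uv),np.degrees(f[0]),np.polyval(f,.15))
    X=cloud(d,c); m=(X[...,2]>.15)&(X[...,2]<.165)&(X[...,0]>.55)&(X[...,0]<.63)&(X[...,1]>.28)&(X[...,1]<.33); print('knob',m.sum(),X[m].mean(0).round(4))
```

```text
top0 304 0.5430709582844621 0.5896326890812913
knob 81 [0.5913 0.3082 0.1578]
t5 306 1.4435475013907342 0.5885022665825036
knob 81 [0.5918 0.3082 0.1573]
```

View pics/t5.png

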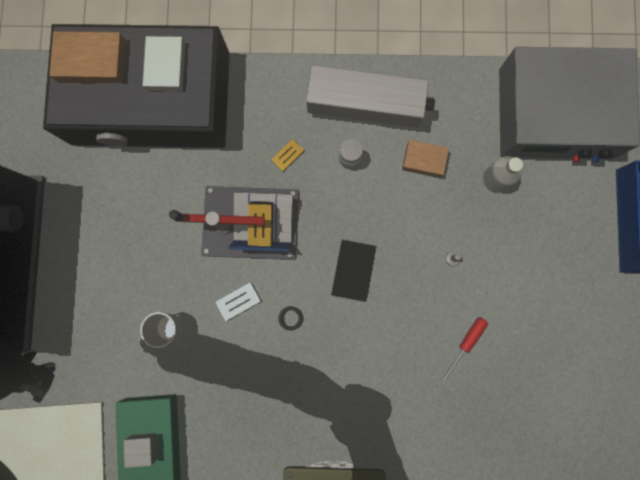

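View pics/s5c.png

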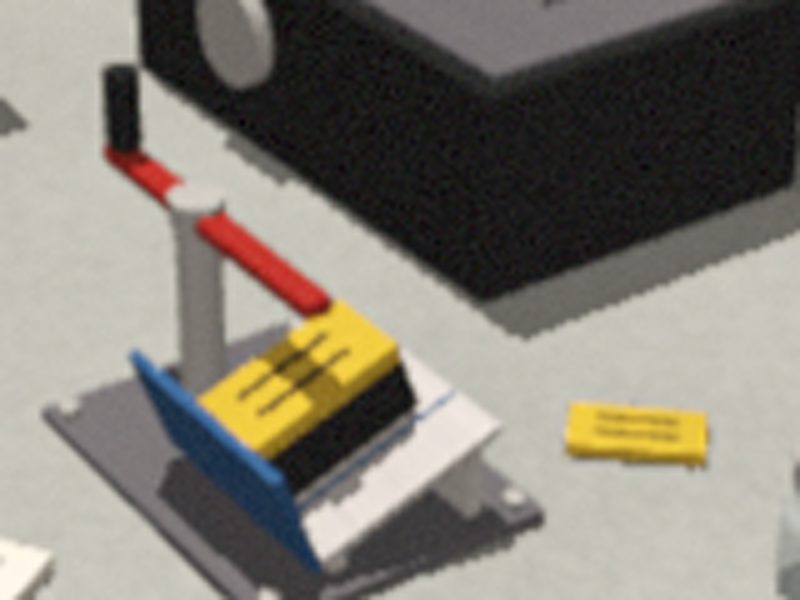

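View pics/t5c.png

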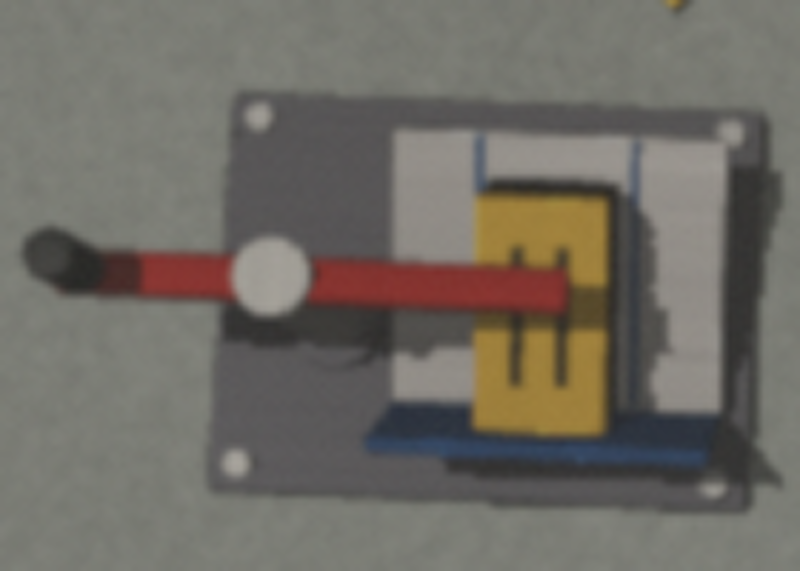

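Run:
```python
from h import *
st(); print(job_done())
```

```text
t 54.65 pos [0.3321 0.4686 0.2807] dp mm [ 2.1 -1.5  0.6] drot deg [-0.05 -0.14  0.12] F [ 0.4 -0.7  0.7] w 0.0298 q [-0.79  0.58 -0.42  1.65  0.28  0.96 -0.26]
the job is handed in; nothing more can be done
None
```

The job is done and handed in at about 55 s of the 210 s allowed; no verdict was reported.

**What I did:**
- I swung the lever open to its stop and laid the cover flat on the pad.
- I stacked blue, green and orange in the middle lane (there was no magenta plate), with the cover on top.
- I swung the lever back to its locked stop and moved the arm clear of everything.

**Last checks that agree:**
- **Stack position:** each plate was pushed down-slope until I felt backstop contact of 2–6 N. The pane centres agree within about 0.3 mm and the angles within 0.1°.
- **Cover:** its top measured x from about 0 to 82.5 mm (84 expected, which the pixel size mostly explains) and y from −22 to +23 mm.
- **Lever:** it was pressed against the locked stop with about 5 N. The knob is within 0.5 mm of where it started, on the closing side.
- **Other things:** they look unmoved in the top view, but I did not measure them.

**Checks that disagree or failed:**
- **Bar angle:** from the top camera, the locked bar's angle reads 0.9° different from the start, while the knob hardly moved. I put this down to pixel noise.
- **Mask measurements:** the full outline of the green plate and one measurement of the cover were spoiled by the small yellow plate and covered lane lines. I repeated those another way.

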